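# Load and pack out the air clamp for gang sanding

## Robot

A 6-joint arm with a two-finger parallel gripper is mounted at the origin on the work surface. World frame = base frame: x ahead of the robot, y to its left, z up, the work surface at z = 0. Lengths are in mm, angles in rad, forces in N, time in s.
With the tool pointing down it reaches from about 350 to 875 mm from the base axis. Payload 4.2 kg.
Tool frame: the origin (TCP) lies on the centre line of the jaws, within the pads' length; the fingertips stand 14 mm ahead of it and the grasp point (between the pads) lies 5 mm behind it (tcp_to_tips is the distance from the TCP to the fingertips, in mm); z points along the fingers, y is the direction in which the jaws open and shut (so a half turn about z gives the same grasp; the last joint's range is limited). The gripper opens to 85 mm and grips with 20 to 120 N. Pads are 22 mm wide; open, the fingers measure 114 mm over their backs; the gripper's body (76 mm by 85 mm) begins 54 mm behind the grasp point. The pads swing forward as they close: fully open they stand 13 mm farther back than shut.
Start: joints at [-0.983, 0.385, 0.008, 0, -1.194, -0.259], TCP at [201.832, -591.492, 245.312] pointing down, gripper open.
Joint ranges: [-3.14, 3.14], [-1.21, 2.06], [-1.07, 1.41], [-3.16, 2.05], [-2.99, -0.16], [-3.1, 3.1]. Speed limits (rad/s): [2.79, 2.79, 3.14, 3.14, 3.14, 3.14].

## Interface

Orientations are given as a unit quaternion [x, y, z, w].
In Python, from bench import read_state, get_image, job_done, tcp_to_tips gives the robot as it stands. The module is installed in compiled form; this text tells all that it offers.
- The arm moves only by the tool play_rows, never from a script. Its argument "targets" is a list of rows, each an object of numbers: "gripper": the gripper's target within -1 to 1 (shut at 1, half-way at 0, fully open at -1); "tx", "ty", "tz": the shift along the tool's x, y, z scaled (see below); "spin": the turn about the tool's z scaled (see below). A call has 1 to 12 rows; each row is the pose to reach, as a shift and turn from the pose commanded when the call began, along the tool's axes at that moment; what a row does not reach only later rows make up. The controller multiplies each number of a shift by 0.25 m and each number of a turn by pi/4 rad. A row lasts 1/8 s, in which the tool goes at most 62.5 mm and 10.7 degrees, less where a joint would pass 70% of its speed; a pose out of reach is approached as far as the arm can. A call with a number of a shift or a turn outside -1 to 1 is refused whole. A call with a gripper value outside its range is refused whole. The fingers move at their own pace and stop on an object; the grip force is fixed at half the most. Time passes only in rows, so rows that repeat a pose let the fingers close. It gives the time, the measured TCP pose, the force and the opening at its end, in the units of the state.
- read_state(): the state, without advancing time (a new reading comes with each control period).
- get_image(name): name is "scene" or "side" or "wrist"; returns a dict with "frame" (400x640x3 uint8, red, green, blue), "depth" (400x640 float32, mm along the optical axis (not along the pixel's ray), 0 where there is no reading), "mtx" (3x3 intrinsics, pixels), "world_to_cam" (4x4, takes a point from world to camera coordinates). Camera axes: x right, y up, looking along -z (the intrinsics and any distortion apply to the point x, -y, -z); pixel columns grow to the right and rows downward; lengths in mm; the calibration is good to about 2 mm. The wrist camera is an equidistant fisheye: a pixel r from the principal point sees the ray r / f radians off the axis. A picture is of the moment at which its call begins.
- job_done(): hands the job in, once; it reports no verdict.
The state is a dict: "clock": time; "joints": joint angles; "joint_vel": joint speeds; "joint_efforts": joint torques, N m; "position": TCP position; "ee_rot": TCP orientation; "contact_force": force on the tool from outside, world axes, zero at the start; "wrist_torque": the same for the moment, N m; "gripper_width": finger opening in mm.
Only numpy, scipy, OpenCV 4.12 (cv2) and the standard library are available. Lean on these libraries where they do the work, as an engineer would, in place of code of your own. Each camera call takes 0.05 s, during which the arm holds its last target.

## Task

Get this batch ready for gang sanding: lay every plywood blank flat in the air clamp, one on another, each slid in under the bridge and fully home against the end stop. Pull the cabinet's top drawer right out to its stop, choose packers whose combined thickness fills the space left between the blanks and the air pad to within about 5 mm, and slide them in on top of the blanks the same way, fully home and without forcing. Once the pack is in, shut the drawer on the packers you do not need and open the air valve fully, leaving the other things about the bench alone.

Things in the scene. Friction and masses are not known exactly. Their poses are not given: they have to be found in the camera images.
- blank1_c (a point): Centre of a plywood blank, a flat strip 160 mm long (its x axis), 50 mm wide (y) and 12 mm thick (z), with its four corners clipped by 10 mm; both ends are alike. It starts flat on the table at the left of the air clamp. One to three such blanks are present; None if this one is absent.
- blank2_c (a point): Centre of a plywood blank, a flat strip 160 mm long (its x axis), 50 mm wide (y) and 12 mm thick (z), with its four corners clipped by 10 mm; both ends are alike. It starts flat on the table at the left of the air clamp. One to three such blanks are present; None if this one is absent.
- blank3_c (a point): Centre of a plywood blank, a flat strip 160 mm long (its x axis), 50 mm wide (y) and 12 mm thick (z), with its four corners clipped by 10 mm; both ends are alike. It starts flat on the table at the left of the air clamp. One to three such blanks are present; None if this one is absent.
- packer12_c (a point): Centre of a hardwood packer, a plain rectangular strip 160 mm long (x), 40 mm wide (y) and 12 mm thick (z). It starts flat on the floor of the cabinet's top drawer, lengthwise; the four packers (12, 18, 24 and 30 mm) lie side by side there in any order, about 28 mm apart.
- packer18_c (a point): Centre of a hardwood packer, a plain rectangular strip 160 mm long (x), 40 mm wide (y) and 18 mm thick (z). It starts flat on the floor of the cabinet's top drawer, lengthwise; the four packers (12, 18, 24 and 30 mm) lie side by side there in any order, about 28 mm apart.
- packer24_c (a point): Centre of a hardwood packer, a plain rectangular strip 160 mm long (x), 40 mm wide (y) and 24 mm thick (z). It starts flat on the floor of the cabinet's top drawer, lengthwise; the four packers (12, 18, 24 and 30 mm) lie side by side there in any order, about 28 mm apart.
- packer30_c (a point): Centre of a hardwood packer, a plain rectangular strip 160 mm long (x), 40 mm wide (y) and 30 mm thick (z). It starts flat on the floor of the cabinet's top drawer, lengthwise; the four packers (12, 18, 24 and 30 mm) lie side by side there in any order, about 28 mm apart.
- clamp_stop (a point): Foot of the air clamp's end stop, on the base board's upper face at the middle of the stop's front face. x points into the clamp (the way strips are pushed in, roughly away from the robot), y left, z up. The stop is 24 mm wide. A 160 mm strip pushed fully home touches it with its nose: its centre lies at x = -0.080 and its last 105 mm stick out before the bridge.
- clamp_mouth (a point): Foot of the bridge's front face, on the base board's upper face, 55 mm before the stop; axes as clamp_stop. The bridge (2 cheeks, crossbar) stands from here to the stop: channel 62 mm wide between the cheeks, rubber air pad, bevelled in front, fixed 81 mm above the base board; crossbar top 117 mm above the base board, with the air valve on it; 106 mm wide over the cheeks.
- clamp: The air clamp as a whole, fixed to the table. Origin: centre of the underside of its base board (210 mm by 130 mm by 18 mm thick), 85 mm before the stop's face; axes as clamp_stop.
- air_valve (a joint): Quarter-turn air valve on top of the clamp's crossbar: 0 = shut (lever across the clamp, pointing to its left, +y), 1.571 = fully open (lever pointing to the back, +x, along the air pipe). Seen from above it opens clockwise, against light friction (about 2 N at the black sleeve), and stays where it is left.
- valve_pivot (a point): The valve lever's axis (vertical), at the lever's mid-height, 150 mm above the base board. The lever swings at this height; the crossbar's top lies 33 mm below this point, so there are 26 mm free under the black sleeve.
- valve_grip (a point): Middle of the black sleeve on the valve lever, 62 mm from the pivot; the sleeve is 66 mm long, 16 mm wide and 14 mm high. Moves with the lever.
- cabinet_drawer0 (a joint): Top drawer of the three-drawer wooden cabinet: 0 = shut, 0.198 = pulled right out to its stop, towards the robot; slides with about 1 N of friction.
- cabinet_drawer0_handle (a point): Middle of the top drawer's dark bar handle: a level round bar 120 mm long along y, standing 35 mm off the drawer's front (about 29 mm of free space behind the bar) and 36 mm below the cabinet's top. x points into the cabinet, so the drawer is pulled along -x. Moves with the drawer. The cabinet is 370 mm wide, 190 mm high, 280 mm deep.
- drawer_floor (a point): Centre of the top drawer's inner floor, 235 mm by 328 mm inside (x by y), with walls that rise 35 mm above this floor; the front panel's rear face is 124 mm before this point (-x) and its top 45 mm above it. x points into the cabinet. Moves with the drawer.
- drum_big: Bystander: a sanding drum standing on the table, 50 mm across and 110 mm tall. Origin: centre of its underside.
- drum_small: Bystander: a small sanding drum standing on top of the cabinet at its rear, 38 mm across and 90 mm tall. Origin: centre of its underside.
- tape: Bystander: a tape measure standing on top of the cabinet, 72 mm by 34 mm and 66 mm tall. Origin: centre of its underside.
- glue: Bystander: a white glue bottle, 60 mm across and 170 mm tall. Origin: centre of its underside.
- brush: Bystander: a dust brush lying on the table, 240 mm long.
- tin: Bystander: a tin, 90 mm across and 100 mm tall. Origin: centre of its underside.
- cork_block: Bystander: a cork sanding block, 110 by 60 by 40 mm. Origin: centre of its underside.
There are look-alikes about, which are no part of the job. Leave any grey or turquoise look-alike of the part that bears blank1_c alone.

How it is judged (in metres and radians):
On the way, in this order (a step that is already met when the one before it is completed fails the run):
1. the top drawer is pulled out to its stop (within 6 mm) (value of joint cabinet_drawer0 above 0.192 m), for 0.1 s.
2. every blank and enough packers lie home in the clamp, the packers on top of the blanks, with less than 6 mm left under the air pad (x of blank1_c in the frame of clamp_stop between -0.09 and -0.07 m and y of blank1_c in the frame of clamp_stop between -0.02 and 0.02 m and z of blank1_c in the frame of clamp_stop between 0 and 0.084 m and angle between each of blank1_c, blank2_c, blank3_c's own z axis and vertical below 0.06 rad and x of blank2_c in the frame of clamp_stop between -0.09 and -0.07 m and y of blank2_c in the frame of clamp_stop between -0.02 and 0.02 m and z of blank2_c in the frame of clamp_stop between 0 and 0.084 m and x of blank3_c in the frame of clamp_stop between -0.09 and -0.07 m and y of blank3_c in the frame of clamp_stop between -0.02 and 0.02 m and z of blank3_c in the frame of clamp_stop between 0 and 0.084 m and ((x of packer12_c in the frame of clamp_stop between -0.09 and -0.07 m and y of packer12_c in the frame of clamp_stop between -0.02 and 0.02 m and z of packer12_c in the frame of clamp_stop between 0 and 0.084 m and angle between packer12_c's own z axis and vertical below 0.06 rad and z of packer12_c in the frame of clamp_stop above 0.069 m) or (x of packer18_c in the frame of clamp_stop between -0.09 and -0.07 m and y of packer18_c in the frame of clamp_stop between -0.02 and 0.02 m and z of packer18_c in the frame of clamp_stop between 0 and 0.084 m and angle between packer18_c's own z axis and vertical below 0.06 rad and z of packer18_c in the frame of clamp_stop above 0.066 m) or (x of packer24_c in the frame of clamp_stop between -0.09 and -0.07 m and y of packer24_c in the frame of clamp_stop between -0.02 and 0.02 m and z of packer24_c in the frame of clamp_stop between 0 and 0.084 m and angle between packer24_c's own z axis and vertical below 0.06 rad and z of packer24_c in the frame of clamp_stop above 0.063 m) or (x of packer30_c in the frame of clamp_stop between -0.09 and -0.07 m and y of packer30_c in the frame of clamp_stop between -0.02 and 0.02 m and z of packer30_c in the frame of clamp_stop between 0 and 0.084 m and angle between packer30_c's own z axis and vertical below 0.06 rad and z of packer30_c in the frame of clamp_stop above 0.06 m)) and ((x of packer12_c in the frame of drawer_floor between -0.12 and 0.12 m and y of packer12_c in the frame of drawer_floor between -0.165 and 0.165 m and z of packer12_c in the frame of drawer_floor between -0.005 and 0.05 m) or (x of packer12_c in the frame of clamp_stop between -0.09 and -0.07 m and y of packer12_c in the frame of clamp_stop between -0.02 and 0.02 m and z of packer12_c in the frame of clamp_stop between 0 and 0.084 m and angle between packer12_c's own z axis and vertical below 0.06 rad and z of packer12_c in the frame of blank1_c above 0 m and z of packer12_c in the frame of blank2_c above 0 m and z of packer12_c in the frame of blank3_c above 0 m)) and ((x of packer18_c in the frame of drawer_floor between -0.12 and 0.12 m and y of packer18_c in the frame of drawer_floor between -0.165 and 0.165 m and z of packer18_c in the frame of drawer_floor between -0.005 and 0.05 m) or (x of packer18_c in the frame of clamp_stop between -0.09 and -0.07 m and y of packer18_c in the frame of clamp_stop between -0.02 and 0.02 m and z of packer18_c in the frame of clamp_stop between 0 and 0.084 m and angle between packer18_c's own z axis and vertical below 0.06 rad and z of packer18_c in the frame of blank1_c above 0 m and z of packer18_c in the frame of blank2_c above 0 m and z of packer18_c in the frame of blank3_c above 0 m)) and ((x of packer24_c in the frame of drawer_floor between -0.12 and 0.12 m and y of packer24_c in the frame of drawer_floor between -0.165 and 0.165 m and z of packer24_c in the frame of drawer_floor between -0.005 and 0.05 m) or (x of packer24_c in the frame of clamp_stop between -0.09 and -0.07 m and y of packer24_c in the frame of clamp_stop between -0.02 and 0.02 m and z of packer24_c in the frame of clamp_stop between 0 and 0.084 m and angle between packer24_c's own z axis and vertical below 0.06 rad and z of packer24_c in the frame of blank1_c above 0 m and z of packer24_c in the frame of blank2_c above 0 m and z of packer24_c in the frame of blank3_c above 0 m)) and ((x of packer30_c in the frame of drawer_floor between -0.12 and 0.12 m and y of packer30_c in the frame of drawer_floor between -0.165 and 0.165 m and z of packer30_c in the frame of drawer_floor between -0.005 and 0.05 m) or (x of packer30_c in the frame of clamp_stop between -0.09 and -0.07 m and y of packer30_c in the frame of clamp_stop between -0.02 and 0.02 m and z of packer30_c in the frame of clamp_stop between 0 and 0.084 m and angle between packer30_c's own z axis and vertical below 0.06 rad and z of packer30_c in the frame of blank1_c above 0 m and z of packer30_c in the frame of blank2_c above 0 m and z of packer30_c in the frame of blank3_c above 0 m))), for 0.2 s.
3. the air valve is opened (beyond 1.4 rad) with the pack still in place (all of step 2 and value of joint air_valve above 1.4 rad), for 0.2 s.
At the end, for the whole second after the job is handed in: Every blank present and the packers on top of them lie flat in the clamp, noses within 10 mm of the stop, with under 6 mm left below the air pad; all other packers lie in the top drawer, which is shut (within 10 mm); the valve is open (beyond 1.4 rad); all strips are at rest (all of step 3 and linear speed of each of blank1, blank2, blank3, packer12, packer18, packer24, packer30 below 0.03 m/s and value of joint cabinet_drawer0 below 0.01 m); the robot touches nothing.
It fails at once if a bystander is displaced by more than 50 mm (distance of any of drum_big, drum_small, tape, glue, brush, tin, cork_block from where it was at the start of the episode above 0.05 m).
It fails at once if strips are forced: more than 70 N on the clamp (contact force between clamp and anything else above 70 N).
Of blank1, blank2, blank3 only 1 to 3 are there at a start; the rules pass over those that are not, and their reading is None.
At some moment in a run one of blank1, blank2, blank3 may be knocked a few centimetres aside while the robot is not near it.
Once in a run the grip may slacken for a moment while it holds something.
It also fails if it takes over 210 s, if anything falls off the work surface, if the arm or the gripper's body presses on something with over 40 N, if the wrist force passes 120 N, or if a joint passes its speed limit or range.

## Working session

There is one attempt and no reset: what is moved stays moved. The work goes in short steps, Python scripts to look and compute and a tool call to move; the robot and the scene stay as the last step left them, time stands still between calls to the robot, and variables do not carry over. Pictures are saved under pics/ and viewed, and the job is handed in when it is done.

Besides the shell and the picture viewer there is one more tool, called by a JSON object that holds its "fn" and its "kwargs". play_rows: Moves the arm, as the interface text tells. Its arguments: {"type":"object","properties":{"targets":{"type":"array","items":{"type":"object","properties":{"gripper":{"type":"number"},"tx":{"type":"number","minimum":-1,"maximum":1},"ty":{"type":"number","minimum":-1,"maximum":1},"tz":{"type":"number","minimum":-1,"maximum":1},"spin":{"type":"number","minimum":-1,"maximum":1}}}}},"required":["targets"]}

```bash
mkdir -p pics; ls; cat > h.py <<'E'
import numpy as np, cv2
from bench import *
def shot(name,fn):
    im=get_image(name); cv2.imwrite('pics/'+fn+'.png',cv2.cvtColor(im['frame'],cv2.COLOR_RGB2BGR))
    np.savez('pics/'+fn+'.npz',**{k:im[k] for k in ('frame','depth','mtx','world_to_cam')}); return im
def world(im,u,v,d=None,r=2):
    # pixel->world from depth (pinhole)
    D=im['depth']; 
    if d is None:
        p=D[max(0,int(v)-r):int(v)+r+1,max(0,int(u)-r):int(u)+r+1]; p=p[p>0]; d=np.median(p)
    K=im['mtx']; x=(u-K[0,2])/K[0,0]*d; y=(v-K[1,2])/K[1,1]*d
    c=np.array([x,-y,-d,1]); return (np.linalg.inv(im['world_to_cam'])@c)[:3]
def load(fn): return dict(np.load('pics/'+fn+'.npz'))
def crop(fn,u0,v0,u1,v1,s,out):
    i=cv2.imread('pics/'+fn+'.png')[v0:v1,u0:u1]; cv2.imwrite('pics/'+out+'.png',cv2.resize(i,None,fx=s,fy=s,interpolation=cv2.INTER_CUBIC))
E
python3 - <<'E'
from h import *
print(read_state(),tcp_to_tips)
for n in ('scene','side','wrist'):
    im=shot(n,n+'0'); print(n,im['mtx'].tolist(),np.round(np.linalg.inv(im['world_to_cam']),3).tolist(),(im['depth']>0).mean())
E
```

```text
pics
{'clock': 0.0, 'joints': array([-9.83388980e-01,  3.85560086e-01,  6.58673371e-03, -5.28601966e-04,
       -1.19398297e+00, -2.58619372e-01]), 'joint_vel': array([ 0.00107527,  0.0008508 , -0.00121142,  0.00090516,  0.00092265,
        0.0007741 ]), 'joint_efforts': array([-1.92440006e-03, -3.92288196e+01,  1.88400275e+01,  4.18625593e+00,
       -4.70417464e-03, -5.72284875e-06]), 'position': array([ 201.66057467, -590.97074361,  244.19972497]), 'ee_rot': array([-1.63558215e-01,  9.86533063e-01,  1.08564521e-03, -2.19349675e-04]), 'contact_force': array([0.37319084, 0.41822863, 0.57965918]), 'wrist_torque': array([-0.02858085, -0.03560172,  0.00288409]), 'gripper_width': 85.48442271819361} 14.0
scene [[397.22099875732863, 0.0, 319.0293535652204], [0.0, 397.22099875732863, 194.25547052446186], [0.0, 0.0, 1.0]] [[0.273, -0.713, 0.646, 1391.624], [0.962, 0.213, -0.173, -107.821], [-0.014, 0.668, 0.744, 1146.415], [0.0, 0.0, 0.0, 1.0]] 0.996
side [[422.0936910074869, 0.0, 325.64192501006204], [0.0, 422.0936910074869, 197.43946408718304], [0.0, 0.0, 1.0]] [[-0.694, 0.437, -0.572, -269.266], [-0.72, -0.395, 0.571, 895.494], [0.024, 0.808, 0.589, 928.513], [0.0, 0.0, 0.0, 1.0]] 0.99528515625
wrist [[309.70691628693146, 0.0, 315.68198915887797], [0.0, 309.70691628693146, 198.03899296988234], [0.0, 0.0, 1.0]] [[-0.323, -0.911, -0.258, 135.912], [0.946, -0.311, -0.089, -612.942], [0.001, -0.272, 0.962, 372.362], [0.0, 0.0, 0.0, 1.0]] 0.986265625
```

View pics/scene0.png

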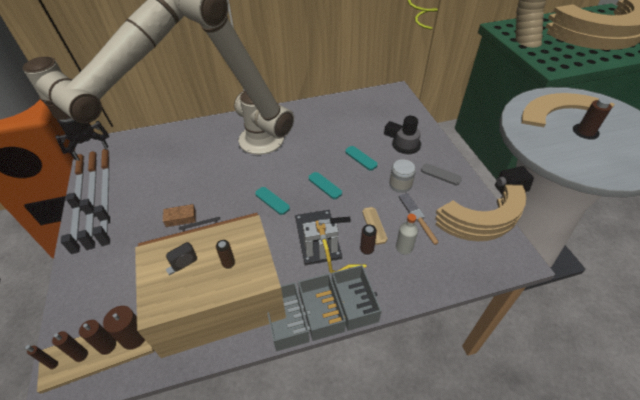

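View pics/side0.png

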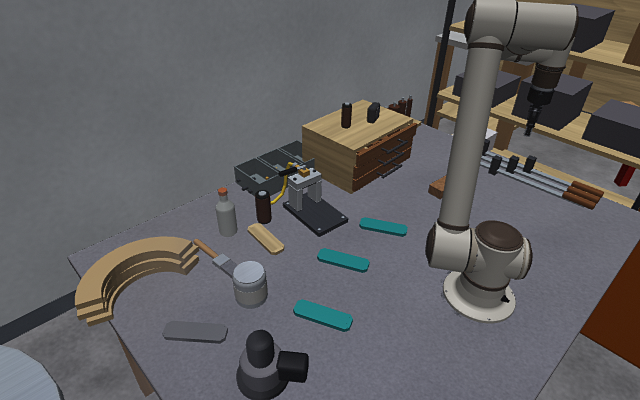

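View pics/wrist0.png

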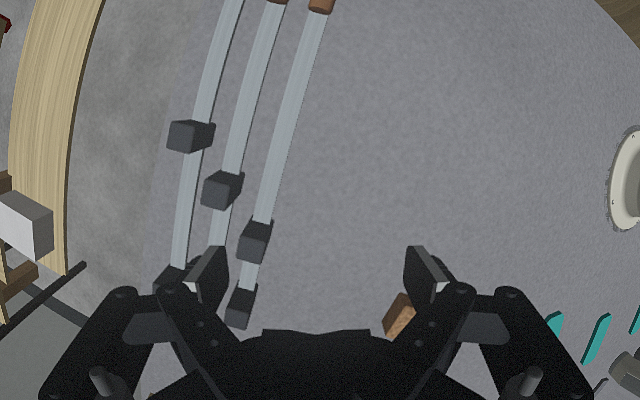

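One plywood blank is visible: scene (374,225), side (265,238). Four look-alikes must be left alone: turquoise at scene (272,200), (324,185) and (361,158), and grey at (440,174). I'll enlarge both views to check.

```bash
python3 - <<'E'
from h import *
crop('scene0',280,190,440,290,5,'s0c'); crop('side0',220,140,420,270,4,'d0c'); crop('scene0',120,190,320,350,4,'s0cab')
E
```

```text
(no output)
```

View pics/s0c.png

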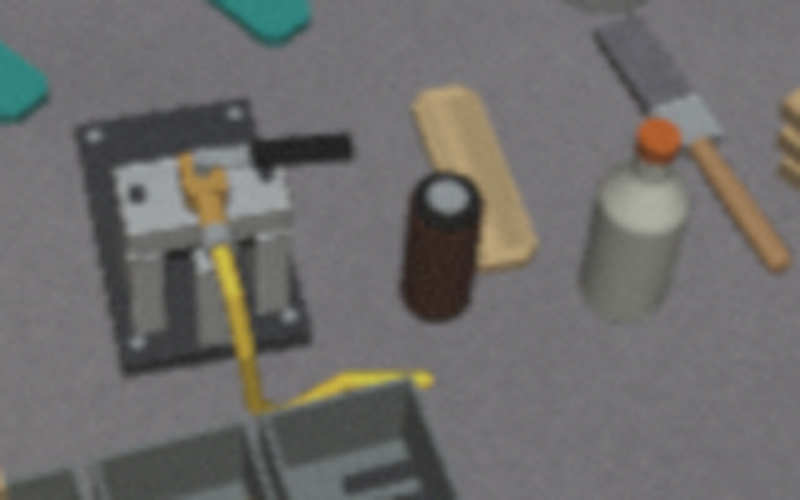

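View pics/d0c.png

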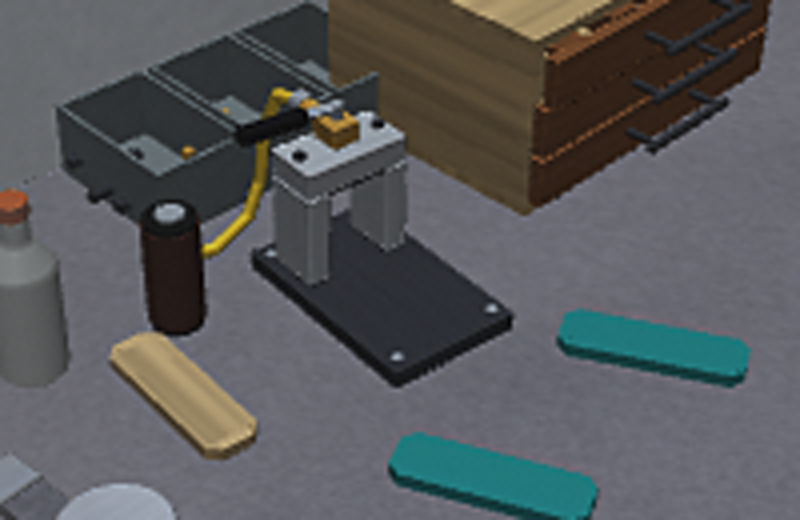

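View pics/s0cab.png

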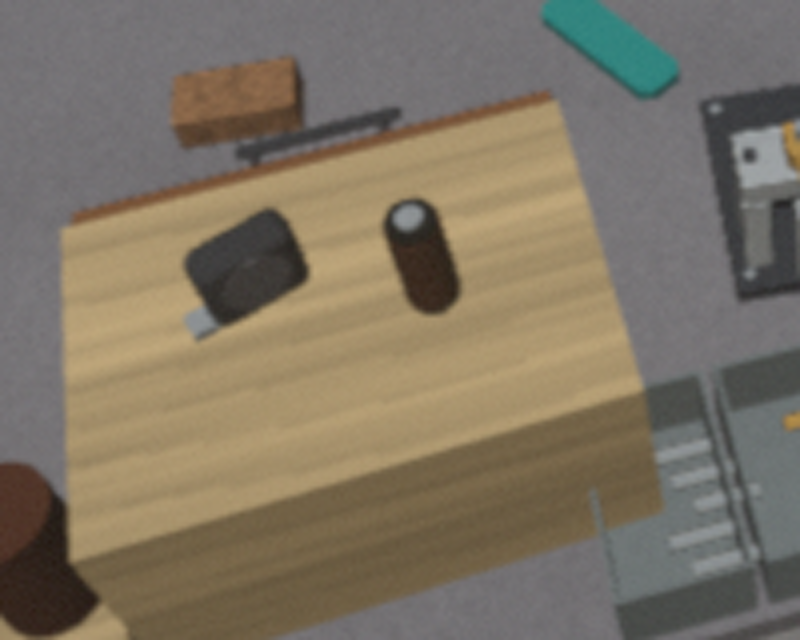

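The crops show exactly one plywood blank, at scene (374,226) and side (266,239). The big drum stands about 20 mm to its right. Next I'll measure everything from depth in both views.

```bash
python3 - <<'E'
from h import *
np.set_printoptions(precision=1,suppress=True)
s=load('scene0'); d=load('side0')
S=lambda x,y:world(s,280+x/5,190+y/5,r=0)
C=lambda x,y:world(s,120+x/4,190+y/4,r=0)
D=lambda x,y:world(d,220+x/4,140+y/4,r=0)
for n,p in [('blank near-left',(425,100)),('mid top',(465,140)),('far right',(520,240))]: print('S',n,S(*p))
for n,p in [('board nl screw',(93,135)),('board nr? ',(235,113)),('far l',(138,343)),('far r',(289,315)),('bar',(140,190)),('bar2',(265,172)),('sleeve L',(345,146)),('sleeve R',(262,152)),('bar screws r',(137,193)),('drum top',(447,197)),('glue',(658,140))]: print('S',n,S(*p))
for n,p in [('blank',(140,350)),('blank mid',(185,395)),('end',(225,440)),('scr',(397,356)),('scr2',(492,309)),('scr3',(270,253)),('bar s1',(300,156)),('bar s2',(377,124)),('sleeve end',(245,133)),('sleeve in',(295,117)),('drum',(170,212))]: print('D',n,D(*p))
for n,p in [('cab fl',(72,228)),('cab fr',(552,102)),('back r',(640,390)),('back l',(75,550)),('handle l',(242,154)),('handle r',(394,115)),('cork',(235,85)),('tape',(240,235)),('dsm',(410,213))]: print('C',n,C(*p))
# blank segmentation both views
for im,u0,u1,v0,v1 in ((s,355,392,203,250),(d,243,288,215,260)):
    f=im['frame'].astype(int); pts=[]
    for v in range(v0,v1):
        for u in range(u0,u1):
            r,g,b=f[v,u]
            if r-b>40 and r>120:
                w=world(im,u,v,r=0)
                if 5<w[2]<20: pts.append(w)
    pts=np.array(pts); z=np.median(pts[:,2]); q=pts[abs(pts[:,2]-z)<4]
    print('n',len(q),'z',z, cv2.minAreaRect(q[:,:2].astype(np.float32)), q[:,:2].mean(0))
E
```

```text
S blank near-left [528.9 297.9   9.4]
S mid top [575.  311.5  12.6]
S far right [668.4 316.5  11.5]
S board nl screw [495.9  52.8  15.6]
S board nr?  [507.7 157.2  18.3]
S far l [676.9  38.9  15.1]
S far r [685.7 142.   17.4]
S bar [641.3  54.  133.4]
S bar2 [651.1 134.3 134.7]
S sleeve L [671.9 179.7 170.4]
S sleeve R [660.7 129.  169.1]
S bar screws r [642.3  51.7 132.3]
S drum top [687.  246.8 111.5]
S glue [720.6 370.  167. ]
D blank [653.8 301.9  14.7]
D blank mid [585.3 307.7  13.3]
D end [521.5 317.5  14.2]
D scr [502.2 150.9  16.9]
D scr2 [490.5  49.8  19.3]
D scr3 [681.1 138.8  18.2]
D bar s1 [641.2 134.7 140.4]
D bar s2 [634.6  52.7 140.5]
D sleeve end [656.9 179.5 175.1]
D sleeve in [653.8 128.7 170.6]
D drum [681.2 242.4 112.8]
C cab fl [ 607.5 -449.   187.6]
C cab fr [590.4 -91.2 187.5]
C back r [852.8 -77.7 187.2]
C back l [ 863.3 -441.6  188.9]
C handle l [ 543.9 -333.8  152.8]
C handle r [ 541.6 -214.2  156.2]
C cork [ 363.4 -362.3   37.6]
C tape [ 700.  -315.4  253.8]
C dsm [ 736.6 -199.5  282.9]
n 334 z 10.917301838531671 ((602.0997314453125, 305.73529052734375), (47.9721794128418, 161.20883178710938), 86.30681610107422) [599.7 309.7]
n 461 z 12.93963558122914 ((595.8143310546875, 304.6903076171875), (50.6143798828125, 161.5351104736328), 85.55824279785156) [593.1 304.8]
  return _methods._mean(a, axis=axis, dtype=dtype,
  ret = ret.dtype.type(ret / rcount)
```

```bash
cat >> h.py <<'E'
from scipy.spatial.transform import Rotation as Rn
def plan(x=None,y=None,z=None,yaw=None,st=None):
    """shift in tool units for target; yaw = world angle (deg) of tool y axis"""
    st=st or read_state(); p=st['position']; R=Rn.from_quat(st['ee_rot']).as_matrix()
    t=np.array([p[0] if x is None else x,p[1] if y is None else y,p[2] if z is None else z])
    s=R.T@(t-p)/250
    cy=np.degrees(np.arctan2(R[1,1],R[0,1])); out='tx %.3f ty %.3f tz %.3f'%tuple(s)
    if yaw is not None:
        dy=(yaw-cy+180)%360-180; out+=' spin %.3f (%.1fdeg)'%(-np.radians(dy)/(np.pi/4),dy)
    print(out,'| pos',np.round(p,1),'yawy %.1f'%cy,'tilt %.2f'%np.degrees(np.arccos(-R[2,2])),'F',np.round(st['contact_force'],1),'w %.1f'%st['gripper_width'],'t %.2f'%st['clock'])
def wray(im,u,v):
    K=im['mtx']; a=np.array([(u-K[0,2])/K[0,0],(v-K[1,2])/K[1,1]]); th=np.linalg.norm(a)
    d=a/max(th,1e-9)*np.sin(th); c=np.array([d[0],-d[1],-np.cos(th)]); M=np.linalg.inv(im['world_to_cam'])
    return M[:3,3],M[:3,:3]@c
def wdep(im,u,v,r=1):
    o,d=wray(im,u,v); D=im['depth'][int(round(v))-r:int(round(v))+r+1,int(round(u))-r:int(round(u))+r+1]; D=np.median(D[D>0])
    M=np.linalg.inv(im['world_to_cam']); zc=-(M[:3,:3].T@d)[2]; return o+d*D/zc
def wz(im,u,v,z):
    o,d=wray(im,u,v); return o+d*(z-o[2])/d[2]
def wproj(im,P):
    c=im['world_to_cam']@np.append(P,1); x,y,z=c[0],-c[1],-c[2]; th=np.arctan2(np.hypot(x,y),z); r=np.hypot(x,y); K=im['mtx']
    return K[0,2]+K[0,0]*th*x/r, K[1,2]+K[1,1]*th*y/r
E
python3 -c "
from h import *
plan(430,-280,300,182.6)"
```

```text
tx -1.266 ty 0.884 tz -0.221 spin -1.639 (73.8deg) | pos [ 201.7 -591.1  244.5] yawy 108.8 tilt 0.09 F [ 0.  -0.  -0.3] w 85.5 t 0.15
```

{"fn": "play_rows", "kwargs": {"targets": [{"tz": -0.221,"gripper": -1},{"tx": -0.2,"ty": 0.14,"tz": -0.221,"spin": -0.2,"gripper": -1},{"tx": -0.4,"ty": 0.28,"tz": -0.221,"spin": -0.4,"gripper": -1},{"tx": -0.6,"ty": 0.42,"tz": -0.221,"spin": -0.6,"gripper": -1},{"tx": -0.8,"ty": 0.56,"tz": -0.221,"spin": -0.8,"gripper": -1},{"tx": -1,"ty": 0.7,"tz": -0.221,"spin": -1,"gripper": -1},{"tx": -1,"ty": 0.7,"tz": -0.221,"spin": -1,"gripper": -1},{"tx": -1,"ty": 0.7,"tz": -0.221,"spin": -1,"gripper": -1}]}}

```text
invalid input
```

```bash
python3 -c "
from h import *
plan(430,-280,300,182.6)"
```

```text
tx -1.266 ty 0.884 tz -0.221 spin -1.639 (73.8deg) | pos [ 201.7 -591.1  244.5] yawy 108.8 tilt 0.09 F [ 0.  -0.  -0.3] w 85.5 t 0.15
```

{"fn": "play_rows", "kwargs": {"targets": [{"tx": 0.0,"ty": 0.0,"tz": -0.221,"spin": 0.0,"gripper": -1.0},{"tx": -0.2,"ty": 0.14,"tz": -0.221,"spin": -0.2,"gripper": -1.0},{"tx": -0.4,"ty": 0.28,"tz": -0.221,"spin": -0.4,"gripper": -1.0},{"tx": -0.6,"ty": 0.42,"tz": -0.221,"spin": -0.6,"gripper": -1.0},{"tx": -0.8,"ty": 0.56,"tz": -0.221,"spin": -0.8,"gripper": -1.0},{"tx": -1.0,"ty": 0.7,"tz": -0.221,"spin": -1.0,"gripper": -1.0},{"tx": -1.0,"ty": 0.7,"tz": -0.221,"spin": -1.0,"gripper": -1.0}]}}

```text
clock: 1.02
position: [383.8, -342.2, 300.5]
ee_rot: [-0.532, 0.847, 0.0, 0.0]
contact_force: [-0.3, 0.2, 0.2]
gripper_width: 85.4
```

```bash
python3 -c "
from h import *
plan(430,-280,300,182.6)"
```

```text
tx -0.304 ty -0.058 tz 0.002 spin -0.631 (28.4deg) | pos [ 383.8 -342.2  300.5] yawy 154.2 tilt 0.03 F [-0.3  0.2  0.2] w 85.4 t 1.02
```

{"fn": "play_rows", "kwargs": {"targets": [{"tx": -0.15,"ty": -0.03,"tz": 0.0,"spin": -0.22,"gripper": 0.3},{"tx": -0.304,"ty": -0.058,"tz": 0.0,"spin": -0.44,"gripper": 0.3},{"tx": -0.304,"ty": -0.058,"tz": 0.0,"spin": -0.631,"gripper": 0.3},{"tx": -0.304,"ty": -0.058,"tz": 0.0,"spin": -0.631,"gripper": 0.3}]}}

```text
clock: 1.52
position: [428.2, -283.6, 300.3]
ee_rot: [0.72, -0.694, -0.0, 0.0]
contact_force: [-0.6, -0.6, 0.4]
gripper_width: 29.9
```

```bash
python3 -c "
from h import *
shot('wrist','w1'); shot('scene','s1')
plan(430,-280,300,182.6)"
```

```text
tx -0.015 ty -0.009 tz 0.002 spin -0.013 (0.6deg) | pos [ 428.  -283.9  300.4] yawy -178.0 tilt 0.03 F [ 0.7 -1.3  0.2] w 29.8 t 1.62
```

View pics/w1.png

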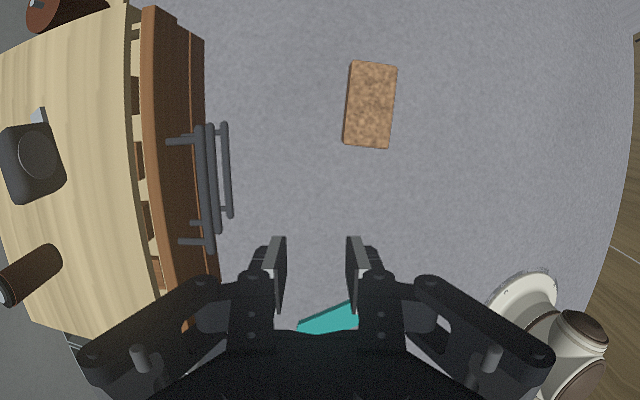

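```bash
python3 - <<'E'
from h import *
np.set_printoptions(precision=1,suppress=True)
crop('w1',110,0,270,290,2.7,'w1c')
im=load('w1')
for p in [(200,130),(203,190),(210,245),(150,20),(160,150),(182,320),(130,60)]: print(p,wdep(im,*p))
E
```

```text
(200, 130) [ 534.3 -336.2  159.1]
(203, 190) [ 533.5 -280.   158.7]
(210, 245) [ 530.5 -223.9  158.9]
(150, 20) [ 581.  -440.3  176.8]
(160, 150) [ 571.5 -319.4  169.3]
(182, 320) [ 469.8 -290.6  356.3]
(130, 60) [ 599.2 -404.3  178.4]
```

View pics/w1c.png

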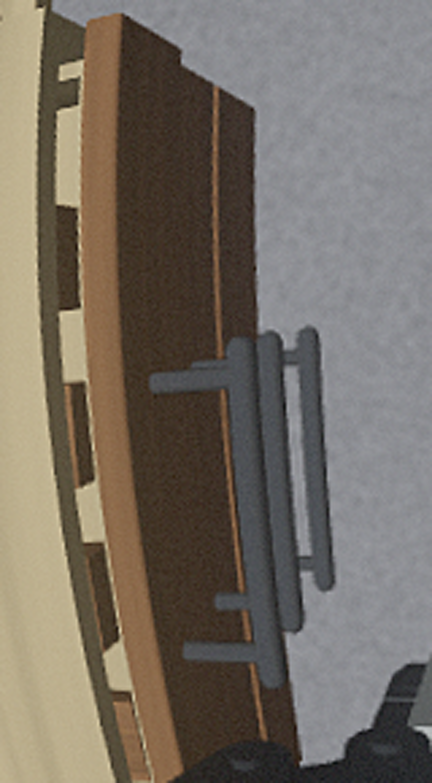

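```bash
python3 - <<'E'
from h import *
np.set_printoptions(precision=1,suppress=True)
im=get_image('side'); cv2.imwrite('pics/side1.png',im['frame'][:,:,::-1]); np.savez('pics/side1.npz',**{k:im[k] for k in ('frame','depth','mtx','world_to_cam')})
crop('side1',340,90,440,200,7,'d1c')
w=load('w1'); 
for p in [(200,160),(203,190),(206,210)]: print(wz(w,*p,z=158),wz(w,*p,z=154))
for u in range(190,216,2): print(u,wdep(w,u,190,r=0))
E
```

```text
[ 535.4 -308.4  158. ] [ 537.  -307.7  154. ]
[ 533.8 -279.8  158. ] [ 535.3 -278.7  154. ]
[ 532.  -260.1  158. ] [ 533.5 -258.7  154. ]
190 [ 577.  -261.1   89.7]
192 [ 577.6 -259.    81.9]
194 [ 578.4 -256.9   73.6]
196 [ 579.  -254.8   65.5]
198 [ 539.  -279.6  157.7]
200 [ 536.5 -279.9  158.8]
202 [ 534.6 -279.9  158.4]
204 [ 532.9 -279.7  157.5]
206 [ 530.7 -279.9  157.9]
208 [ 529.2 -279.6  156.6]
210 [ 546.1 -265.5  103.4]
212 [ 543.3 -265.8  104.4]
214 [ 541.4 -265.5  103.1]
```

View pics/d1c.png

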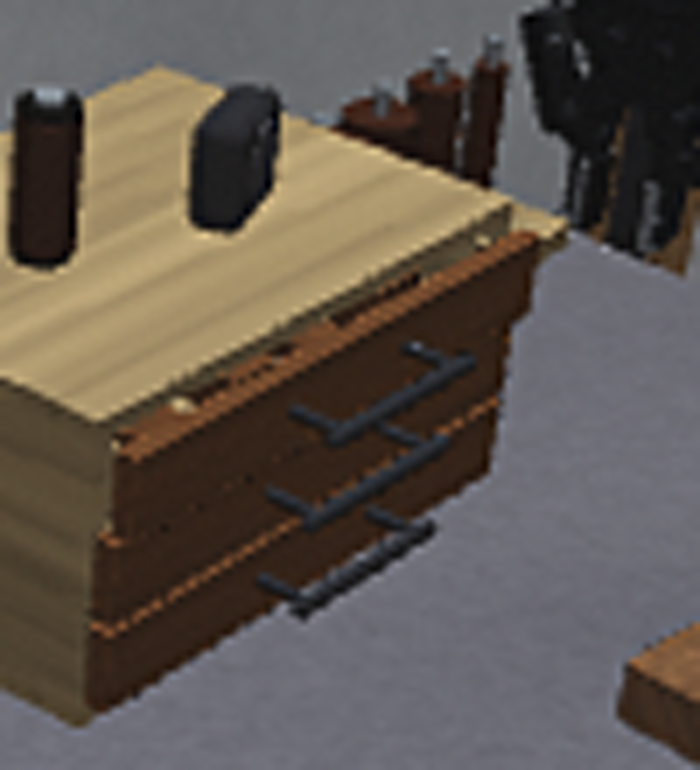

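```bash
python3 - <<'E'
from h import *
np.set_printoptions(precision=1,suppress=True)
im=load('side1')
for p in [(390,151),(397.5,146.8),(405,142.5)]:
    print(world(im,*p,r=0))
    a=world(im,*p,d=800);b=world(im,*p,d=1200);t=(154-a[2])/(b[2]-a[2]);print('  z154',a+(b-a)*t)
plan(534,-279,163,182.8)
E
```

```text
[ 527.7 -226.7  159.4]
  z154 [ 533.4 -234.6  154. ]
[ 527.9 -270.9  160.5]
  z154 [ 534.6 -280.8  154. ]
[ 530.3 -319.9  159.9]
  z154 [ 536.4 -329.2  154. ]
tx -0.005 ty -0.425 tz 0.550 spin -0.017 (0.8deg) | pos [ 428.  -284.   300.4] yawy -178.0 tilt 0.02 F [-1.  -0.2 -0.7] w 30.0 t 1.68
```

{"fn": "play_rows", "kwargs": {"targets": [{"tx": -0.005,"ty": -0.2,"tz": 0.1,"spin": -0.017,"gripper": 0.45},{"tx": -0.005,"ty": -0.425,"tz": 0.2,"spin": -0.017,"gripper": 0.45},{"tx": -0.005,"ty": -0.425,"tz": 0.4,"spin": -0.017,"gripper": 0.45},{"tx": -0.005,"ty": -0.425,"tz": 0.4,"spin": -0.017,"gripper": 0.45}]}}

```text
clock: 2.17
position: [532.0, -277.6, 196.0]
ee_rot: [0.725, -0.689, -0.005, 0.002]
contact_force: [0.0, -0.1, -0.3]
gripper_width: 23.4
```

```bash
python3 -c "
from h import *
shot('wrist','w2')
plan(534,-279,148,182.8)"
```

```text
tx 0.002 ty -0.002 tz 0.206 spin 0.003 (-0.1deg) | pos [ 533.6 -278.5  199.5] yawy -177.1 tilt 0.23 F [ 0.6 -0.2  0.5] w 23.4 t 2.23
```

View pics/w2.png

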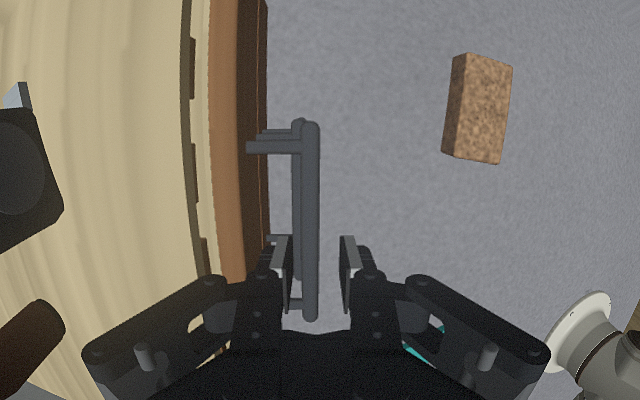

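The bar at (310,220) lies centred between the jaws, so I'll descend and grip it.

{"fn": "play_rows", "kwargs": {"targets": [{"tx": 0.0,"ty": -0.002,"tz": 0.1,"spin": 0.0,"gripper": 0.45},{"tx": 0.0,"ty": -0.002,"tz": 0.2,"spin": 0.0,"gripper": 0.45},{"tx": 0.0,"ty": -0.002,"tz": 0.206,"spin": 0.0,"gripper": 0.45},{"tx": 0.0,"ty": -0.002,"tz": 0.206,"spin": 0.0,"gripper": 1.0},{"tx": 0.0,"ty": -0.002,"tz": 0.206,"spin": 0.0,"gripper": 1.0},{"tx": 0.0,"ty": -0.002,"tz": 0.206,"spin": 0.0,"gripper": 1.0}]}}

```text
clock: 2.98
position: [536.2, -278.7, 151.7]
ee_rot: [0.725, -0.688, 0.002, -0.001]
contact_force: [-0.3, -0.2, 7.1]
gripper_width: 8.6
```

```bash
python3 -c "
from h import *
plan(534-200,-279-10,148,182.8)"
```

```text
tx -0.002 ty 0.810 tz 0.012 spin 0.005 (-0.2deg) | pos [ 536.2 -278.7  151.7] yawy -177.0 tilt 0.26 F [-0.3 -0.2  7.1] w 8.6 t 2.98
```

{"fn": "play_rows", "kwargs": {"targets": [{"tx": 0.0,"ty": 0.1,"tz": 0.0,"spin": 0.0,"gripper": 1.0},{"tx": 0.0,"ty": 0.2,"tz": 0.0,"spin": 0.0,"gripper": 1.0},{"tx": 0.0,"ty": 0.32,"tz": 0.0,"spin": 0.0,"gripper": 1.0},{"tx": 0.0,"ty": 0.44,"tz": 0.0,"spin": 0.0,"gripper": 1.0},{"tx": 0.0,"ty": 0.56,"tz": 0.0,"spin": 0.0,"gripper": 1.0},{"tx": 0.0,"ty": 0.66,"tz": 0.0,"spin": 0.0,"gripper": 1.0},{"tx": 0.0,"ty": 0.7,"tz": 0.0,"spin": 0.0,"gripper": 1.0},{"tx": 0.0,"ty": 0.7,"tz": 0.0,"spin": 0.0,"gripper": 1.0}]}}

```text
clock: 3.98
position: [360.7, -286.6, 151.6]
ee_rot: [0.725, -0.688, 0.001, -0.001]
contact_force: [-1.3, 7.6, 12.7]
gripper_width: 9.1
```

{"fn": "play_rows", "kwargs": {"targets": [{"tx": -0.006,"ty": 0.03,"tz": 0.0,"spin": 0.0,"gripper": 1.0},{"tx": -0.006,"ty": 0.06,"tz": 0.0,"spin": 0.0,"gripper": 1.0},{"tx": -0.006,"ty": 0.075,"tz": 0.0,"spin": 0.0,"gripper": 1.0},{"tx": -0.006,"ty": 0.075,"tz": 0.0,"spin": 0.0,"gripper": 1.0}]}}

```text
clock: 4.47
position: [346.7, -287.2, 151.7]
ee_rot: [0.726, -0.688, 0.006, -0.003]
contact_force: [6.8, 4.6, 3.7]
gripper_width: 8.8
```

{"fn": "play_rows", "kwargs": {"targets": [{"tx": 0.0,"ty": 0.03,"tz": 0.0,"spin": 0.0,"gripper": 1.0},{"tx": 0.0,"ty": 0.03,"tz": 0.0,"spin": 0.0,"gripper": 1.0}]}}

```text
clock: 4.72
position: [346.5, -287.4, 151.8]
ee_rot: [0.726, -0.688, 0.013, -0.008]
contact_force: [25.0, 11.5, -9.8]
gripper_width: 8.9
```

{"fn": "play_rows", "kwargs": {"targets": [{"tx": 0.0,"ty": -0.04,"tz": 0.0,"spin": 0.0,"gripper": 0.45},{"tx": 0.0,"ty": -0.04,"tz": 0.0,"spin": 0.0,"gripper": 0.45},{"tx": 0.0,"ty": -0.04,"tz": 0.0,"spin": 0.0,"gripper": 0.45}]}}

```text
clock: 5.1
position: [343.1, -286.4, 148.9]
ee_rot: [0.725, -0.689, -0.001, 0.0]
contact_force: [-0.9, 0.6, 0.6]
gripper_width: 23.8
```

{"fn": "play_rows", "kwargs": {"targets": [{"tx": 0.0,"ty": 0.0,"tz": -0.15,"spin": 0.0,"gripper": 0.45},{"tx": 0.0,"ty": 0.0,"tz": -0.35,"spin": 0.1,"gripper": 0.45},{"tx": 0.0,"ty": 0.0,"tz": -0.5,"spin": 0.3,"gripper": 0.3},{"tx": 0.0,"ty": 0.0,"tz": -0.55,"spin": 0.5,"gripper": -0.2},{"tx": 0.0,"ty": 0.0,"tz": -0.55,"spin": 0.7,"gripper": -0.2},{"tx": 0.0,"ty": 0.0,"tz": -0.55,"spin": 0.9,"gripper": -0.2},{"tx": 0.0,"ty": 0.0,"tz": -0.55,"spin": 1.0,"gripper": -0.2}]}}

```text
clock: 5.98
position: [342.9, -286.5, 286.4]
ee_rot: [-0.405, 0.914, 0.0, -0.0]
contact_force: [0.1, 0.1, 0.5]
gripper_width: 51.5
```

```bash
python3 -c "
from h import *
plan(400,-285,300,92.6)"
```

```text
tx -0.158 ty -0.165 tz -0.055 spin 1.004 (-45.2deg) | pos [ 342.9 -286.5  286.4] yawy 137.8 tilt 0.05 F [0.1 0.1 0.5] w 51.5 t 5.97
```

{"fn": "play_rows", "kwargs": {"targets": [{"tx": -0.05,"ty": -0.05,"tz": -0.055,"spin": 0.22,"gripper": -0.2},{"tx": -0.1,"ty": -0.1,"tz": -0.055,"spin": 0.45,"gripper": -0.2},{"tx": -0.158,"ty": -0.165,"tz": -0.055,"spin": 0.67,"gripper": -0.2},{"tx": -0.158,"ty": -0.165,"tz": -0.055,"spin": 0.9,"gripper": -0.2},{"tx": -0.158,"ty": -0.165,"tz": -0.055,"spin": 1.0,"gripper": -0.2},{"tx": -0.158,"ty": -0.165,"tz": -0.055,"spin": 1.0,"gripper": -0.2}]}}

```text
clock: 6.72
position: [400.2, -284.8, 300.0]
ee_rot: [-0.026, 1.0, 0.0, -0.001]
contact_force: [0.5, -0.7, -0.3]
gripper_width: 51.4
```

```bash
python3 -c "
from h import *
shot('wrist','w3');shot('scene','s3');shot('side','d3')
crop('d3',310,70,450,200,5,'d3c')
plan(400,-285,300,92.6)"
```

```text
tx 0.003 ty -0.001 tz 0.001 spin 0.010 (-0.4deg) | pos [ 400.6 -284.8  300.3] yawy 93.0 tilt 0.02 F [-0.1  0.7 -0. ] w 51.1 t 6.88
```

View pics/w3.png

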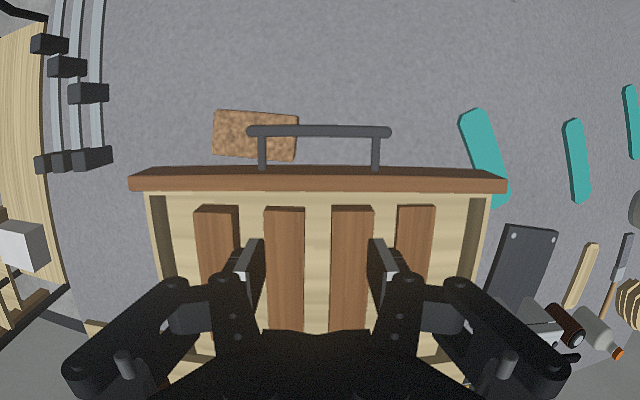

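View pics/d3c.png

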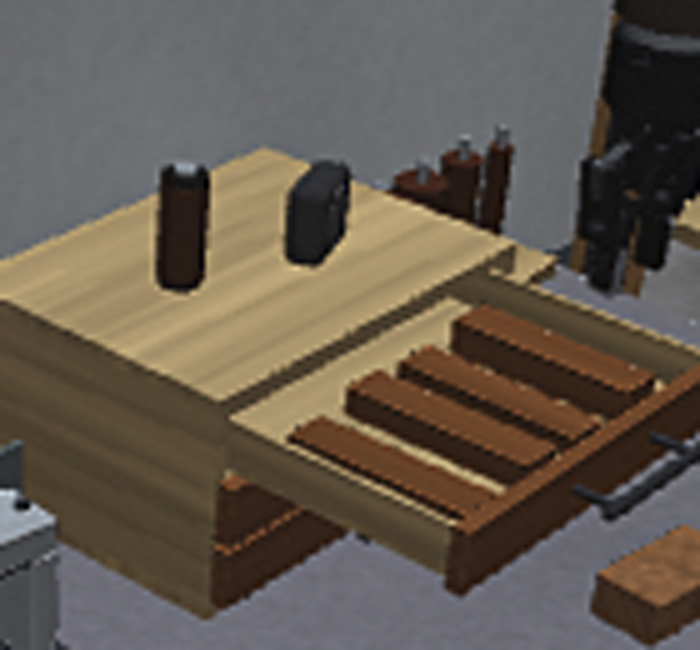

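The drawer is out. Four packers show in the wrist view at (215,240), (284,260), (350,260) and (415,235). Next I'll measure their heights and positions in wrist and side depth.

```bash
python3 - <<'E'
from h import *
np.set_printoptions(precision=1,suppress=True)
w=load('w3');d=load('d3');s=load('s3')
for n,im,f,pts in [('w',w,wdep,[(215,225),(284,225),(350,225),(415,220),(251,225),(317,225),(383,225),(450,225)]),
   ]:
    for p in pts: print(n,p,f(im,*p,r=3))
print('front ends'); 
for p in [(195,206),(239,206),(264,207),(305,207),(331,206),(373,206),(397,206),(435,206)]: print(p,wdep(w,*p,r=0))
D=lambda x,y:world(d,310+x/5,70+y/5,r=1)
for p in [(540,350),(500,395),(440,415),(380,460),(340,410)]: print('side',p,D(*p))
# top-of-packer mapping from side: classify points in drawer region
pts=[]
for v in range(120,185):
    for u in range(355,450):
        if d['depth'][v,u]>0:
            p=world(d,u,v,r=0)
            if 380<p[0]<590 and -440<p[1]<-110 and 110<p[2]<195: pts.append(p)
P=np.array(pts)
for y0 in range(-430,-120,10):
    q=P[(abs(P[:,1]-y0)<5)&(P[:,0]>440)&(P[:,0]<540)]
    if len(q): print(y0,len(q),np.percentile(q[:,2],[10,50,90]))
E
```

```text
w (215, 225) [ 437.6 -378.4  162.4]
w (284, 225) [ 437.8 -312.9  150.2]
w (350, 225) [ 432.3 -250.3  156.1]
w (415, 220) [ 428.8 -182.5  143.9]
w (251, 225) [ 446.9 -349.1  132.2]
w (317, 225) [ 442.9 -280.8  132.2]
w (383, 225) [ 439.7 -212.4  132.2]
w (450, 225) [ 437.2 -135.6  132.1]
front ends
(195, 206) [ 429.4 -409.8  133.5]
(239, 206) [ 427.2 -361.6  131.5]
(264, 207) [ 426.1 -335.1  133.6]
(305, 207) [ 424.2 -293.9  132.5]
(331, 206) [ 420.2 -268.3  137.4]
(373, 206) [ 420.2 -225.   130.6]
(397, 206) [ 417.6 -201.   135.2]
(435, 206) [ 416.8 -157.3  131.1]
side (540, 350) [ 505.7 -368.2  163.3]
side (500, 395) [ 494.2 -304.8  152.7]
side (440, 415) [ 501.7 -241.3  156.7]
side (380, 460) [ 500.2 -172.3  146.9]
side (340, 410) [ 575.9 -218.8  137.5]
-430 3 [151.7 161.5 170.5]
-400 18 [161.4 163.8 165.8]
-390 31 [162.  164.4 165.9]
-380 34 [161.7 163.8 166.3]
-370 50 [142.8 163.  165.6]
-360 150 [138.2 150.7 164. ]
-350 8 [148.6 153.  160.9]
-340 1 [147. 147. 147.]
-330 22 [149.9 151.7 154.3]
-320 33 [149.  152.4 155.3]
-310 35 [150.2 152.7 154.9]
-300 53 [142.1 151.  153.8]
-290 54 [142.1 147.4 153.7]
-270 6 [155.5 156.2 156.9]
-260 26 [156.3 157.7 159.1]
-250 39 [156.9 158.5 160.4]
-240 38 [155.8 157.9 159.4]
-230 120 [134.8 148.2 158.6]
-220 89 [133.5 141.4 156.9]
-210 7 [134.6 135.4 136.7]
-200 10 [143.5 144.6 146.6]
-190 35 [142.8 146.  147.6]
-180 45 [143.4 146.2 148.3]
-170 43 [143.9 146.1 148.1]
-160 60 [138.9 143.9 148. ]
-150 13 [142.2 144.5 149.3]
```

{"fn": "play_rows", "kwargs": {"targets": [{"tx": 0.0,"ty": 0.2,"tz": 0.0,"spin": 0.0,"gripper": -0.5},{"tx": 0.0,"ty": 0.4,"tz": 0.0,"spin": 0.0,"gripper": -0.5},{"tx": 0.0,"ty": 0.6,"tz": 0.0,"spin": 0.0,"gripper": -0.5},{"tx": 0.0,"ty": 0.8,"tz": 0.0,"spin": 0.0,"gripper": -0.5},{"tx": 0.0,"ty": 1.0,"tz": 0.0,"spin": 0.0,"gripper": -0.5}]}}

```text
clock: 7.5
position: [387.5, -33.7, 300.6]
ee_rot: [-0.026, 1.0, 0.0, 0.0]
contact_force: [0.6, -0.4, 0.5]
gripper_width: 64.2
```

{"fn": "play_rows", "kwargs": {"targets": [{"tx": 0.0,"ty": 0.2,"tz": 0.0,"spin": 0.1,"gripper": -0.5},{"tx": -0.05,"ty": 0.4,"tz": 0.0,"spin": 0.17,"gripper": -0.5},{"tx": -0.1,"ty": 0.6,"tz": 0.0,"spin": 0.17,"gripper": -0.5},{"tx": -0.15,"ty": 0.8,"tz": 0.0,"spin": 0.17,"gripper": -0.5},{"tx": -0.2,"ty": 1.0,"tz": 0.0,"spin": 0.17,"gripper": -0.5},{"tx": -0.2,"ty": 1.0,"tz": 0.0,"spin": 0.17,"gripper": -0.5}]}}

```text
clock: 8.25
position: [425.2, 219.8, 299.6]
ee_rot: [0.039, 0.999, -0.0, -0.0]
contact_force: [-0.3, 0.0, -0.4]
gripper_width: 64.1
```

```bash
python3 -c "
from h import *
shot('wrist','w4');
plan(490,300,250,85)"
```

```text
tx -0.235 ty 0.347 tz 0.198 spin 0.011 (-0.5deg) | pos [424.8 218.3 299.7] yawy 85.5 tilt 0.09 F [-0.4 -1.4 -0.2] w 63.8 t 8.30
```

View pics/w4.png

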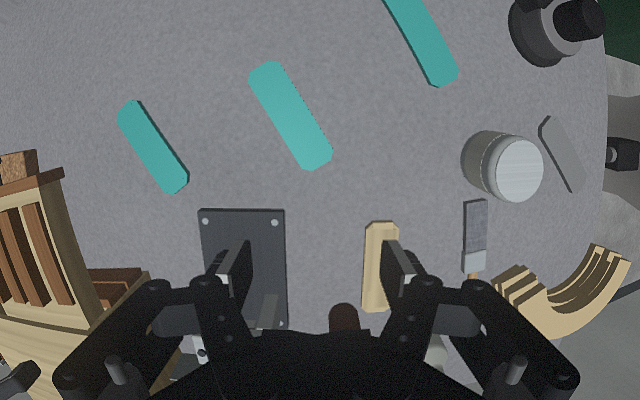

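```bash
cat >> h.py <<'E'
def wood(im,u0,u1,v0,v1,z,dz=5):
    f=im['frame'].astype(int); q=[]
    for v in range(v0,v1):
        for u in range(u0,u1):
            r,g,b=f[v,u]
            if r-b>30 and r>110:
                w=wdep(im,u,v,r=0)
                if abs(w[2]-z)<dz: q.append(wz(im,u,v,z))
    q=np.array(q); return cv2.minAreaRect(q[:,:2].astype(np.float32)),len(q)
E
python3 - <<'E'
from h import *
np.set_printoptions(precision=1,suppress=True)
w=load('w4')
print(wdep(w,378,250,r=3))
print(wood(w,355,420,210,320,12))
for n,p in [('scr',(206,221)),('scr',(275,223)),('c',(197,209)),('c',(285,209)),('c nr',(287,325)),('scrfar',(282,323))]: print(n,wdep(w,*p),wz(w,*p,z=18))
crop('w4',190,200,430,340,3.3,'w4c')
E
```

```text
[561.3 303.2  11.6]
(((596.56201171875, 303.73675537109375), (50.070457458496094, 160.34402465820312), 84.96576690673828), 1901)
scr [493.8  53.1  19.2] [494.2  52.6  18. ]
scr [503.4 156.   19. ] [503.8 155.9  18. ]
c [480.1  33.7  -0.1] [474.9  41.8  18. ]
c [489.7 170.    0.1] [484.1 172.4  18. ]
c nr [688.6 151.3  16.4] [687.3 151.6  18. ]
scrfar [681.5 144.   19.2] [682.5 143.8  18. ]
  return _methods._mean(a, axis=axis, dtype=dtype,
  ret = ret.dtype.type(ret / rcount)
```

View pics/w4c.png

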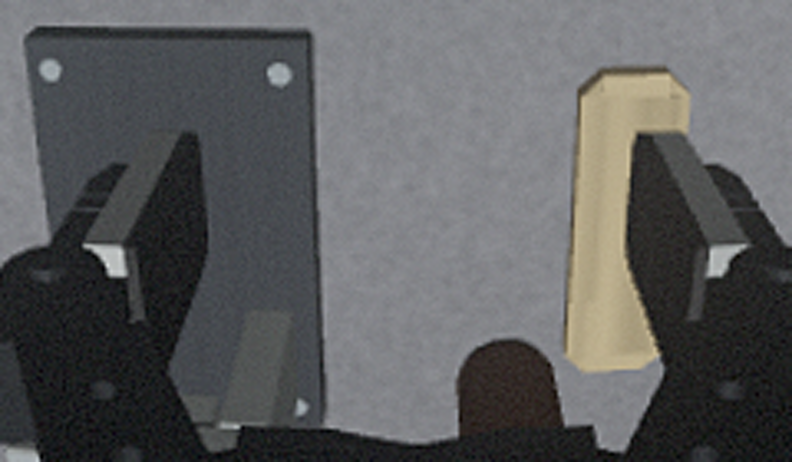

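```bash
python3 - <<'E'
from h import *
np.set_printoptions(precision=1,suppress=True)
w=load('w4')
for p in [(465,200),(462,270),(475,235)]: print(wdep(w,*p))
plan(552,307.6,60,85)
E
```

```text
[497.3 447.4   0.5]
[616.4 449.4  10.5]
[551.5 462.5  17. ]
tx -0.480 ty 0.397 tz 0.958 spin 0.011 (-0.5deg) | pos [424.8 218.3 299.7] yawy 85.5 tilt 0.09 F [-0.4 -1.4 -0.2] w 63.8 t 8.30
```

{"fn": "play_rows", "kwargs": {"targets": [{"tx": -0.16,"ty": 0.13,"tz": 0.15,"spin": 0.01,"gripper": -0.5},{"tx": -0.32,"ty": 0.26,"tz": 0.3,"spin": 0.01,"gripper": -0.5},{"tx": -0.48,"ty": 0.397,"tz": 0.45,"spin": 0.01,"gripper": -0.5},{"tx": -0.48,"ty": 0.397,"tz": 0.65,"spin": 0.01,"gripper": -0.5},{"tx": -0.48,"ty": 0.397,"tz": 0.8,"spin": 0.01,"gripper": -0.5},{"tx": -0.48,"ty": 0.397,"tz": 0.8,"spin": 0.01,"gripper": -0.5}]}}

```text
clock: 9.05
position: [550.9, 303.8, 97.3]
ee_rot: [0.045, 0.999, -0.003, -0.003]
contact_force: [0.1, 0.4, 0.5]
gripper_width: 64.0
```

```bash
python3 -c "
from h import *
w=shot('wrist','w5');
print(wood(w,200,440,100,330,12))
plan(552,307.6,17,85)"
```

```text
(((591.2347412109375, 279.0533752441406), (149.22682189941406, 50.32347869873047), 8.872594833374023), 10242)
tx 0.003 ty 0.010 tz 0.332 spin -0.003 (0.1deg) | pos [552.5 305.2 100.1] yawy 84.9 tilt 0.13 F [1.2 0.8 1. ] w 64.1 t 9.10
  return _methods._mean(a, axis=axis, dtype=dtype,
  ret = ret.dtype.type(ret / rcount)
```

View pics/w5.png

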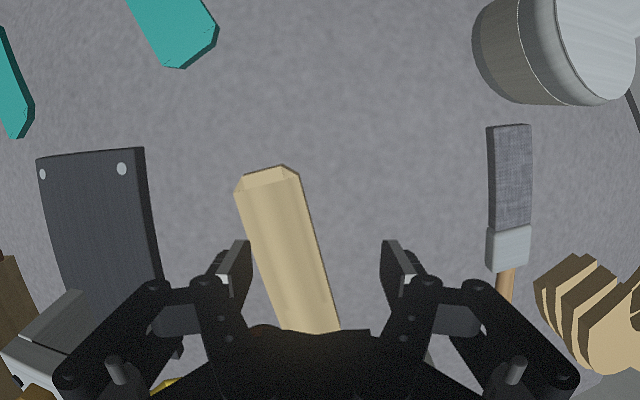

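The blank was knocked aside since the last view. Its near end is now at (265,170) and it has yawed to about +9°. I'll retarget.

```bash
python3 -c "
from h import *
plan(552,273,60,98.9)"
```

```text
tx -0.010 ty -0.128 tz 0.161 spin -0.312 (14.0deg) | pos [552.5 305.2 100.1] yawy 84.9 tilt 0.13 F [1.2 0.8 1. ] w 64.1 t 9.10
```

{"fn": "play_rows", "kwargs": {"targets": [{"tx": -0.01,"ty": -0.06,"tz": 0.0,"spin": -0.16,"gripper": -0.5},{"tx": -0.01,"ty": -0.128,"tz": 0.06,"spin": -0.312,"gripper": -0.5},{"tx": -0.01,"ty": -0.128,"tz": 0.1,"spin": -0.312,"gripper": -0.5},{"tx": -0.01,"ty": -0.128,"tz": 0.1,"spin": -0.312,"gripper": -0.5}]}}

```text
clock: 9.6
position: [552.7, 274.7, 76.3]
ee_rot: [-0.077, 0.997, 0.0, 0.001]
contact_force: [0.4, 0.5, 0.1]
gripper_width: 64.1
```

```bash
python3 -W ignore -c "
from h import *
w=shot('wrist','w6');
print(wood(w,200,440,100,330,12))
plan(552,273,17,98.9)"
```

```text
(((581.1607666015625, 277.1517028808594), (128.83566284179688, 49.82561492919922), 9.058212280273438), 11417)
tx 0.005 ty -0.008 tz 0.238 spin -0.000 (0.0deg) | pos [552.9 275.1  76.5] yawy 98.9 tilt 0.12 F [-0.3  0.2  0.1] w 63.9 t 9.65
```

View pics/w6.png

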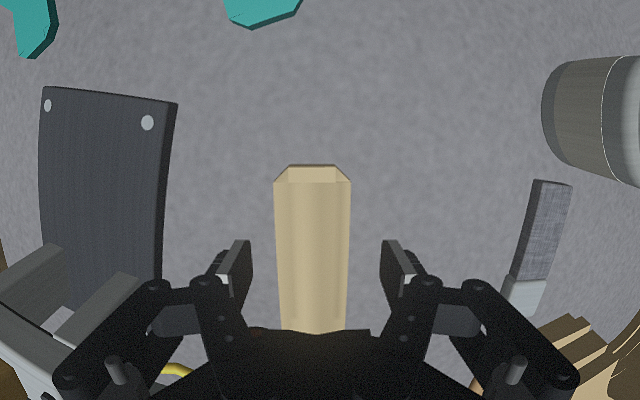

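The blank is centred between the jaws. I'll descend and grip.

{"fn": "play_rows", "kwargs": {"targets": [{"tx": 0.004,"ty": -0.006,"tz": 0.12,"spin": 0.0,"gripper": -0.5},{"tx": 0.004,"ty": -0.006,"tz": 0.22,"spin": 0.0,"gripper": -0.5},{"tx": 0.004,"ty": -0.006,"tz": 0.238,"spin": 0.0,"gripper": -0.5},{"tx": 0.004,"ty": -0.006,"tz": 0.238,"spin": 0.0,"gripper": -0.5}]}}

```text
clock: 10.15
position: [552.1, 273.5, 16.6]
ee_rot: [-0.078, 0.997, 0.0, 0.001]
contact_force: [0.2, -0.4, 1.3]
gripper_width: 64.1
```

{"fn": "play_rows", "kwargs": {"targets": [{"tx": 0.0,"ty": 0.0,"tz": 0.0,"spin": 0.0,"gripper": 0.4},{"tx": 0.0,"ty": 0.0,"tz": 0.0,"spin": 0.0,"gripper": 0.4},{"tx": 0.0,"ty": 0.0,"tz": 0.0,"spin": 0.0,"gripper": 0.4},{"tx": 0.0,"ty": 0.0,"tz": 0.0,"spin": 0.0,"gripper": 0.4}]}}

```text
clock: 10.65
position: [552.5, 273.7, 17.7]
ee_rot: [-0.078, 0.997, 0.001, 0.002]
contact_force: [-1.4, -0.5, 6.2]
gripper_width: 47.5
```

```bash
python3 -W ignore -c "
from h import *
w=shot('side','d6');crop('d6',230,170,330,250,7,'d6c')
plan(552,273,17,98.9)"
```

```text
tx 0.002 ty -0.002 tz 0.003 spin 0.002 (-0.1deg) | pos [552.5 273.7  17.7] yawy 99.0 tilt 0.20 F [-0.3  0.8  6.1] w 47.7 t 10.70
```

View pics/d6c.png

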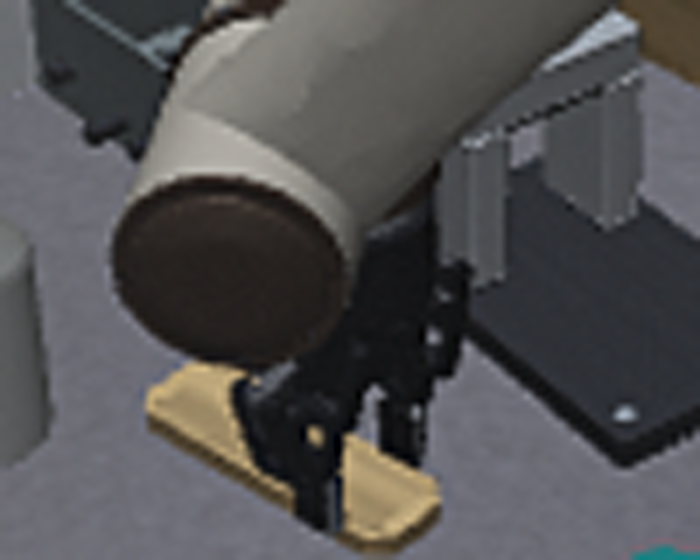

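```bash
python3 -W ignore -c "
from h import *
plan(440,262,90,85)"
```

```text
tx 0.451 ty 0.025 tz -0.291 spin 0.310 (-14.0deg) | pos [552.5 273.7  17.7] yawy 99.0 tilt 0.20 F [-0.3  0.8  6.1] w 47.7 t 10.70
```

{"fn": "play_rows", "kwargs": {"targets": [{"tx": 0.0,"ty": 0.0,"tz": -0.06,"spin": 0.0,"gripper": 0.4},{"tx": 0.05,"ty": 0.0,"tz": -0.15,"spin": 0.0,"gripper": 0.4},{"tx": 0.15,"ty": 0.01,"tz": -0.25,"spin": 0.0,"gripper": 0.4},{"tx": 0.3,"ty": 0.02,"tz": -0.29,"spin": 0.0,"gripper": 0.4},{"tx": 0.45,"ty": 0.025,"tz": -0.29,"spin": 0.15,"gripper": 0.4},{"tx": 0.45,"ty": 0.025,"tz": -0.29,"spin": 0.31,"gripper": 0.4},{"tx": 0.45,"ty": 0.025,"tz": -0.29,"spin": 0.31,"gripper": 0.4}]}}

```text
clock: 11.58
position: [439.2, 261.6, 89.2]
ee_rot: [0.043, 0.999, 0.0, 0.0]
contact_force: [0.6, -0.7, -0.5]
gripper_width: 47.5
```

```bash
python3 -W ignore -c "
from h import *
w=shot('wrist','w7')
plan(440,110,90,85)"
```

```text
tx -0.054 ty -0.604 tz -0.005 spin 0.003 (-0.1deg) | pos [439.5 261.6  89. ] yawy 85.1 tilt 0.06 F [ 0.3  0.  -0.9] w 47.6 t 11.62
```

View pics/w7.png

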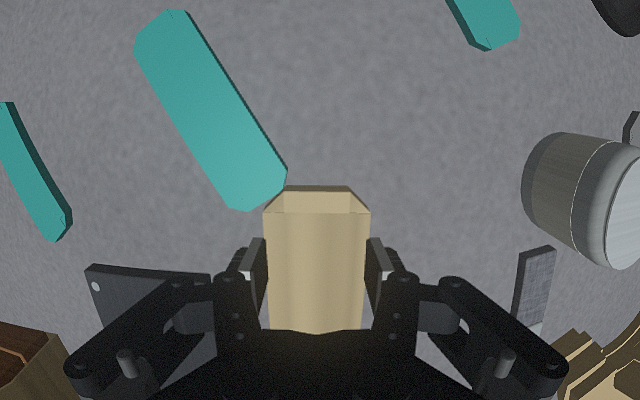

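{"fn": "play_rows", "kwargs": {"targets": [{"tx": -0.02,"ty": -0.15,"tz": -0.05,"spin": 0.0,"gripper": 0.4},{"tx": -0.04,"ty": -0.35,"tz": -0.05,"spin": 0.0,"gripper": 0.4},{"tx": -0.054,"ty": -0.55,"tz": -0.05,"spin": 0.0,"gripper": 0.4},{"tx": -0.054,"ty": -0.604,"tz": -0.05,"spin": 0.0,"gripper": 0.4},{"tx": -0.054,"ty": -0.604,"tz": -0.05,"spin": 0.0,"gripper": 0.4}]}}

```text
clock: 12.25
position: [440.0, 109.3, 101.0]
ee_rot: [0.044, 0.999, 0.0, 0.0]
contact_force: [-0.1, 0.9, -0.1]
gripper_width: 47.7
```

```bash
python3 -W ignore -c "
from h import *
np.set_printoptions(precision=1,suppress=True)
w=shot('wrist','w8');w=shot('side','d8');w=shot('scene','s8')
crop('d8',260,160,360,250,7,'d8c')
crop('s8',270,190,370,270,7,'s8c')
w=load('w8')
for v in range(190,330,20): print(v,wdep(w,318,v,r=1))
plan(440,110,90,85)"
```

```text
190 [405.7 113.8  92.3]
210 [414.5 113.1  94.6]
230 [424.2 112.2  94.9]
250 [434.3 111.4  95.1]
270 [445.4 110.4  94.8]
290 [457.3 109.4  94.7]
310 [470.2 108.3  94.5]
tx 0.001 ty -0.004 tz 0.044 spin 0.002 (-0.1deg) | pos [440.3 110.9 100.9] yawy 85.1 tilt 0.05 F [ 0.3  0.4 -0.7] w 47.6 t 12.40
```

View pics/w8.png

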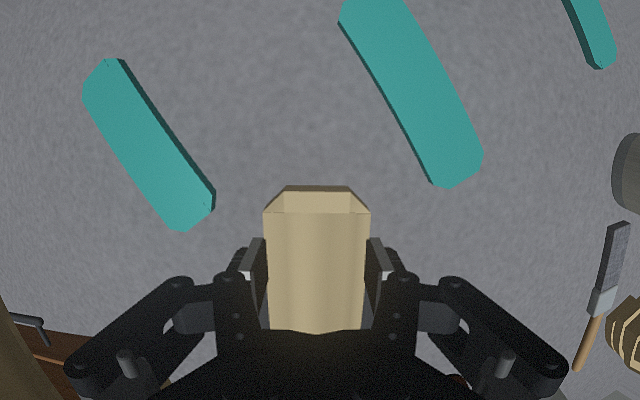

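View pics/d8c.png

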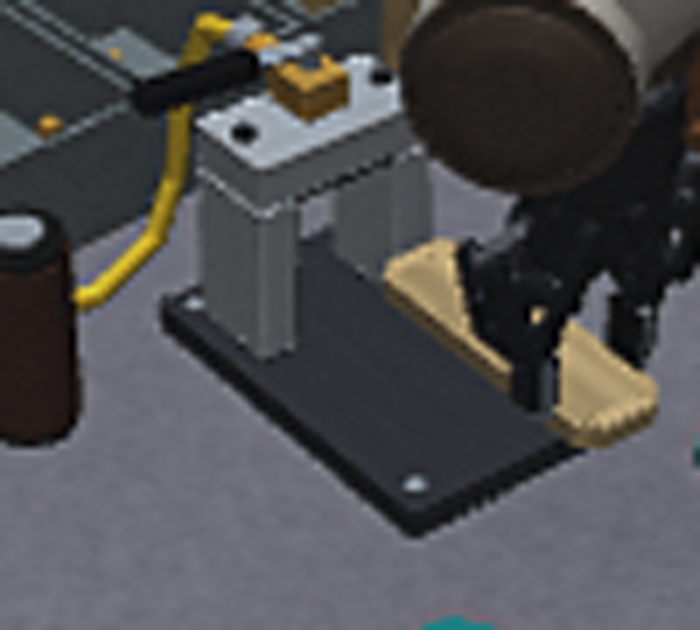

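View pics/s8c.png

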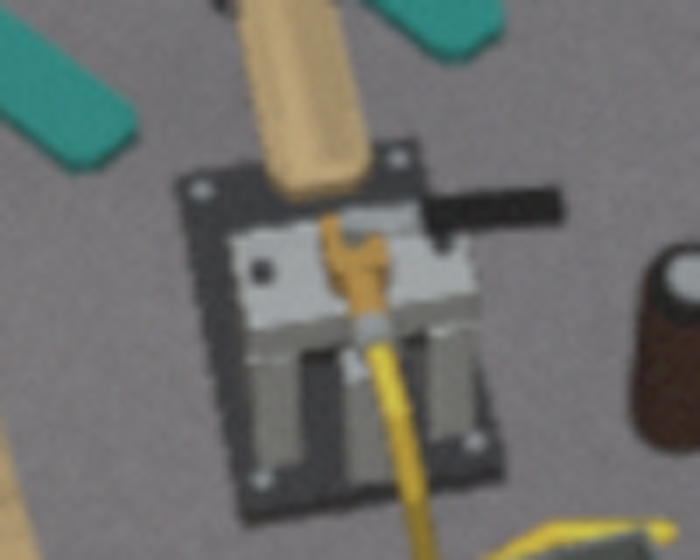

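```bash
python3 -W ignore -c "
from h import *
plan(440,109.6,39,85);plan(530,101.8,39,85)"
```

```text
tx 0.001 ty -0.005 tz 0.248 spin 0.002 (-0.1deg) | pos [440.3 110.9 100.9] yawy 85.1 tilt 0.05 F [ 0.3  0.4 -0.7] w 47.6 t 12.40
tx -0.361 ty -0.005 tz 0.248 spin 0.002 (-0.1deg) | pos [440.3 110.9 100.9] yawy 85.1 tilt 0.05 F [ 0.3  0.4 -0.7] w 47.6 t 12.40
```

{"fn": "play_rows", "kwargs": {"targets": [{"tx": 0.0,"ty": -0.005,"tz": 0.12,"spin": 0.0,"gripper": 0.4},{"tx": 0.0,"ty": -0.005,"tz": 0.22,"spin": 0.0,"gripper": 0.4},{"tx": 0.0,"ty": -0.005,"tz": 0.246,"spin": 0.0,"gripper": 0.4},{"tx": -0.08,"ty": -0.005,"tz": 0.246,"spin": 0.0,"gripper": 0.4},{"tx": -0.16,"ty": -0.005,"tz": 0.246,"spin": 0.0,"gripper": 0.4},{"tx": -0.24,"ty": -0.005,"tz": 0.246,"spin": 0.0,"gripper": 0.4},{"tx": -0.32,"ty": -0.005,"tz": 0.246,"spin": 0.0,"gripper": 0.4},{"tx": -0.36,"ty": -0.005,"tz": 0.246,"spin": 0.0,"gripper": 0.4},{"tx": -0.36,"ty": -0.005,"tz": 0.246,"spin": 0.0,"gripper": 0.4}]}}

```text
clock: 13.52
position: [529.6, 101.1, 39.5]
ee_rot: [0.044, 0.999, 0.0, 0.0]
contact_force: [0.0, 0.8, -1.4]
gripper_width: 47.8
```

```bash
python3 -W ignore -c "
from h import *
w=shot('side','d9');w=shot('scene','s9')
crop('d9',260,160,360,250,7,'d9c')
crop('s9',290,200,360,260,10,'s9c')
plan(546,100.4,39,85)"
```

```text
tx -0.070 ty 0.005 tz 0.001 spin -0.000 (0.0deg) | pos [528.4 100.8  39.3] yawy 85.0 tilt 0.05 F [ 0.4 -0.9 -2. ] w 47.7 t 13.62
```

View pics/d9c.png

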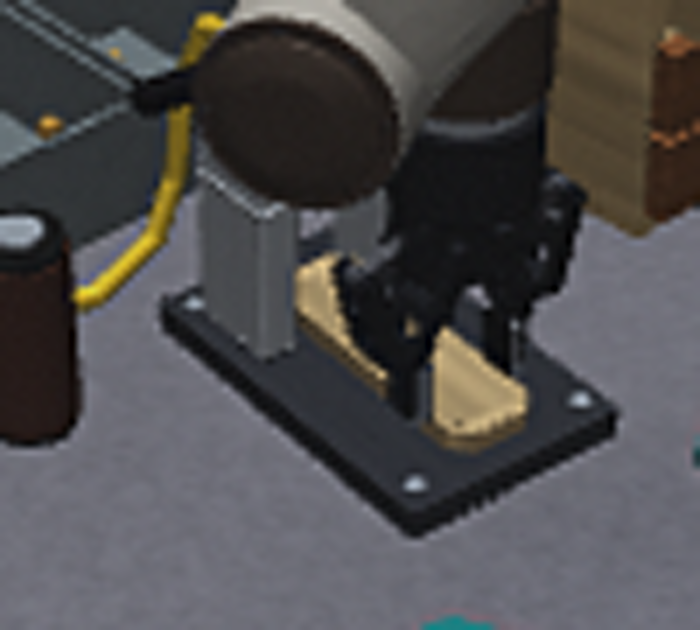

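View pics/s9c.png

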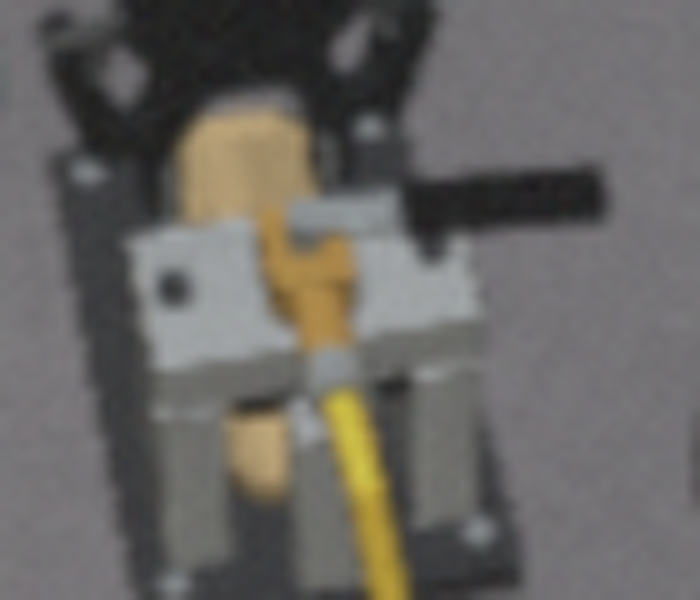

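{"fn": "play_rows", "kwargs": {"targets": [{"tx": -0.02,"ty": 0.002,"tz": 0.002,"spin": 0.0,"gripper": 0.4},{"tx": -0.04,"ty": 0.002,"tz": 0.002,"spin": 0.0,"gripper": 0.4},{"tx": -0.04,"ty": 0.002,"tz": 0.002,"spin": 0.0,"gripper": 0.4}]}}

```text
clock: 14.0
position: [539.5, 100.4, 38.9]
ee_rot: [0.044, 0.999, 0.0, 0.0]
contact_force: [0.5, -0.1, -0.6]
gripper_width: 47.7
```

{"fn": "play_rows", "kwargs": {"targets": [{"tx": -0.006,"ty": 0.0,"tz": 0.0,"spin": 0.0,"gripper": 0.4},{"tx": -0.012,"ty": 0.0,"tz": 0.0,"spin": 0.0,"gripper": 0.4},{"tx": -0.012,"ty": 0.0,"tz": 0.0,"spin": 0.0,"gripper": 0.4}]}}

```text
clock: 14.38
position: [542.2, 100.1, 38.8]
ee_rot: [0.044, 0.999, 0.0, 0.0]
contact_force: [-0.5, -0.3, -1.2]
gripper_width: 48.1
```

{"fn": "play_rows", "kwargs": {"targets": [{"tx": -0.006,"ty": 0.0,"tz": 0.0,"spin": 0.0,"gripper": 0.4},{"tx": -0.012,"ty": 0.0,"tz": 0.0,"spin": 0.0,"gripper": 0.4},{"tx": -0.012,"ty": 0.0,"tz": 0.0,"spin": 0.0,"gripper": 0.4}]}}

```text
clock: 14.75
position: [545.2, 99.8, 38.8]
ee_rot: [0.044, 0.999, 0.0, 0.0]
contact_force: [-0.4, 0.0, -0.9]
gripper_width: 47.7
```

{"fn": "play_rows", "kwargs": {"targets": [{"tx": -0.006,"ty": 0.0,"tz": 0.0,"spin": 0.0,"gripper": 0.4},{"tx": -0.01,"ty": 0.0,"tz": 0.0,"spin": 0.0,"gripper": 0.4},{"tx": -0.01,"ty": 0.0,"tz": 0.0,"spin": 0.0,"gripper": 0.4}]}}

```text
clock: 15.12
position: [547.0, 99.5, 38.6]
ee_rot: [0.044, 0.999, -0.0, -0.001]
contact_force: [-1.4, 0.8, -0.5]
gripper_width: 47.9
```

```bash
python3 -W ignore -c "
from h import *
w=shot('side','d10');w=shot('scene','s10')
crop('d10',260,160,360,250,7,'d10c')
crop('s10',290,200,360,260,10,'s10c')
plan(546,100.4,39,85)"
```

```text
tx 0.004 ty 0.003 tz -0.002 spin -0.000 (0.0deg) | pos [547.   99.5  38.6] yawy 85.0 tilt 0.08 F [-3.   0.9 -1.2] w 48.0 t 15.22
```

View pics/s10c.png

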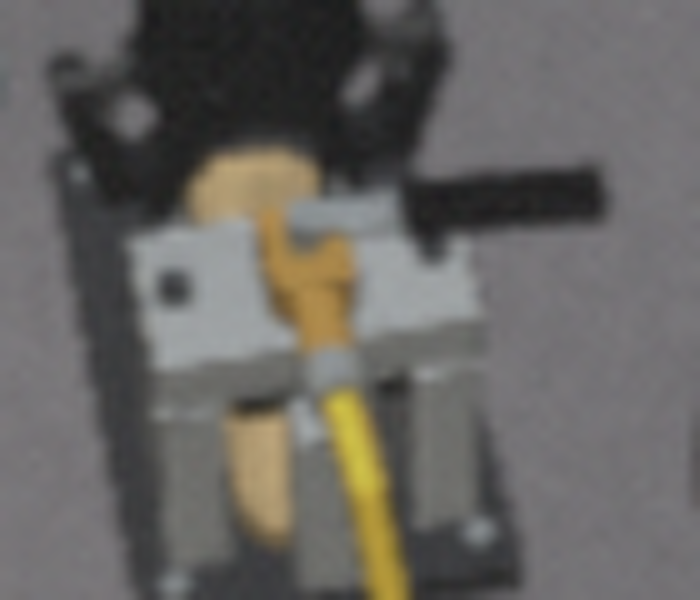

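{"fn": "play_rows", "kwargs": {"targets": [{"tx": -0.004,"ty": 0.0,"tz": 0.0,"spin": 0.0,"gripper": 0.4},{"tx": -0.008,"ty": 0.0,"tz": 0.0,"spin": 0.0,"gripper": 0.4},{"tx": -0.008,"ty": 0.0,"tz": 0.0,"spin": 0.0,"gripper": 0.4}]}}

```text
clock: 15.6
position: [547.1, 99.1, 38.0]
ee_rot: [0.044, 0.999, -0.001, -0.003]
contact_force: [-7.9, 2.2, 0.8]
gripper_width: 48.1
```

{"fn": "play_rows", "kwargs": {"targets": [{"tx": 0.004,"ty": 0.0,"tz": 0.006,"spin": 0.0,"gripper": 0.4},{"tx": 0.006,"ty": 0.0,"tz": 0.006,"spin": 0.0,"gripper": 0.4},{"tx": 0.006,"ty": 0.0,"tz": 0.0,"spin": 0.0,"gripper": -0.4},{"tx": 0.006,"ty": 0.0,"tz": 0.0,"spin": 0.0,"gripper": -0.4},{"tx": 0.006,"ty": 0.0,"tz": 0.0,"spin": 0.0,"gripper": -0.4},{"tx": 0.006,"ty": 0.0,"tz": -0.15,"spin": 0.0,"gripper": -0.4},{"tx": 0.1,"ty": 0.0,"tz": -0.35,"spin": 0.0,"gripper": -0.4},{"tx": 0.3,"ty": 0.0,"tz": -0.5,"spin": 0.0,"gripper": -0.4},{"tx": 0.5,"ty": 0.0,"tz": -0.5,"spin": 0.0,"gripper": -0.4},{"tx": 0.6,"ty": 0.0,"tz": -0.6,"spin": 0.0,"gripper": -0.4},{"tx": 0.6,"ty": 0.0,"tz": -0.6,"spin": 0.0,"gripper": -0.4}]}}

```text
clock: 16.98
position: [400.2, 113.1, 190.9]
ee_rot: [0.043, 0.999, 0.002, 0.002]
contact_force: [1.3, 1.0, 0.7]
gripper_width: 59.4
```

```bash
python3 -W ignore -c "
from h import *
w=shot('wrist','w11');w=shot('side','d11');w=shot('scene','s11')
crop('w11',230,160,430,330,4,'w11c')
print(wood(w:=load('w11'),200,440,150,330,30))
plan(546,100.4,39,85)"
```

```text
(((543.04296875, 100.2343521118164), (50.01539993286133, 63.70283889770508), 84.5171127319336), 1867)
tx -0.583 ty 0.002 tz 0.598 spin -0.001 (0.0deg) | pos [400.7 112.7 188.6] yawy 85.0 tilt 0.02 F [ 0.8  0.3 -0.2] w 59.6 t 17.12
```

View pics/w11.png

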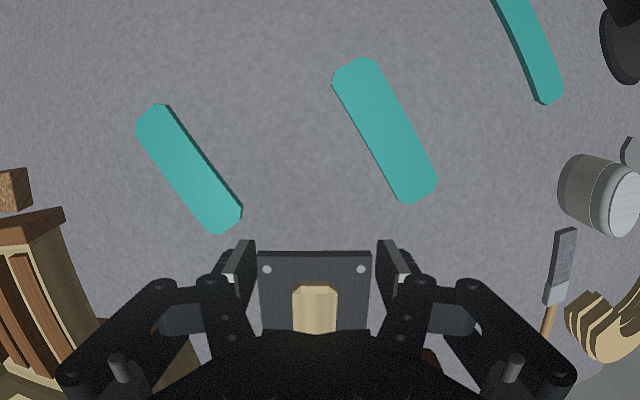

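```bash
python3 -W ignore -c "
from h import *
np.set_printoptions(precision=1,suppress=True)
w=load('w11')
for p in [(266.5,269),(361,268.5)]: print(wz(w,*p,z=19))
plan(390,0,280,90)"
```

```text
[493.4  51.4  19. ]
[501.7 155.7  19. ]
tx 0.003 ty -0.453 tz -0.366 spin -0.112 (5.0deg) | pos [400.7 112.7 188.6] yawy 85.0 tilt 0.02 F [ 0.8  0.3 -0.2] w 59.6 t 17.12
```

View pics/w11c.png

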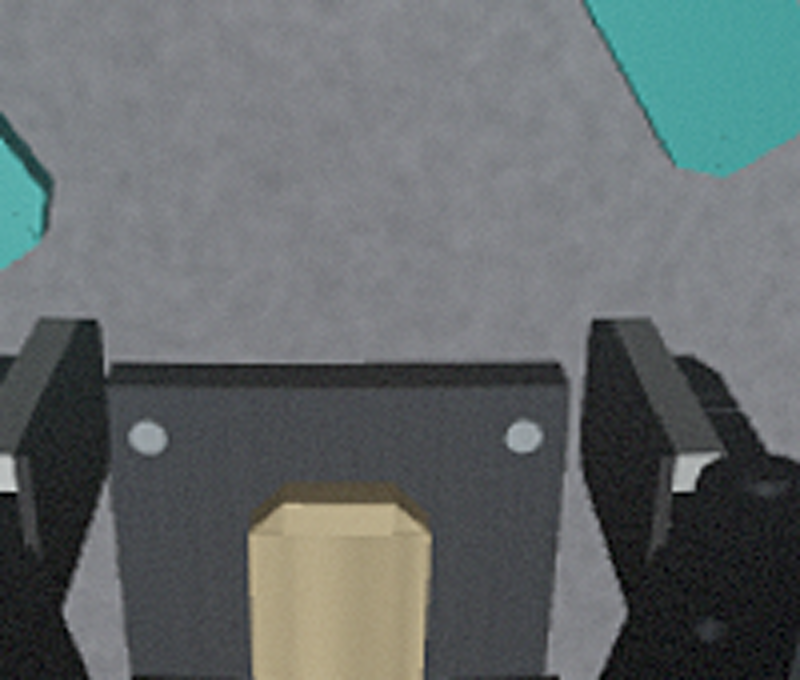

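```bash
cat >> h.py <<'E'
def slab(im,u0,u1,v0,v1,z,dz=3):
    q=[]
    f=im['frame'].astype(int)
    for v in range(v0,v1):
        for u in range(u0,u1):
            if im['depth'][v,u]<=0 or f[v,u,0]-f[v,u,2]<20: continue
            w=wdep(im,u,v,r=0)
            if abs(w[2]-z)<dz: q.append(wz(im,u,v,z))
    q=np.array(q)[:,:2].astype(np.float32); (cx,cy),(a,b),an=cv2.minAreaRect(q)
    if a<b: a,b,an=b,a,an-90
    an=(an+90)%180-90; e=np.array([cx,cy])-a/2*np.array([np.cos(np.radians(an)),np.sin(np.radians(an))])
    return dict(c=(round(cx,1),round(cy,1)),L=round(a,1),W=round(b,1),yaw=round(an,1),near=np.round(e,1),n=len(q))
E
python3 -W ignore -c "
from h import *
w=load('w3')
print(slab(w,185,245,195,270,162.3));print(slab(w,258,310,195,330,150.2));print(slab(w,322,380,195,330,156.1));print(slab(w,390,440,195,270,143.9))
"
```

```text
{'c': (455.9, -380.8), 'L': 63.6, 'W': 41.1, 'yaw': 0.3, 'near': array([ 424.1, -381. ]), 'n': 2068}
{'c': (495.0, -312.0), 'L': 144.4, 'W': 40.0, 'yaw': 1.1, 'near': array([ 422.8, -313.3]), 'n': 4528}
{'c': (487.6, -244.9), 'L': 140.9, 'W': 40.5, 'yaw': 2.6, 'near': array([ 417.2, -248.1]), 'n': 4455}
{'c': (449.9, -179.8), 'L': 72.3, 'W': 41.5, 'yaw': 3.1, 'near': array([ 413.8, -181.8]), 'n': 2097}
```

{"fn": "play_rows", "kwargs": {"targets": [{"tx": 0.0,"ty": -0.1,"tz": -0.2,"spin": 0.0,"gripper": -0.22},{"tx": 0.0,"ty": -0.3,"tz": -0.4,"spin": -0.06,"gripper": -0.22},{"tx": 0.0,"ty": -0.5,"tz": -0.45,"spin": -0.12,"gripper": -0.22},{"tx": 0.0,"ty": -0.7,"tz": -0.45,"spin": -0.15,"gripper": -0.22},{"tx": 0.0,"ty": -0.9,"tz": -0.45,"spin": -0.15,"gripper": -0.22},{"tx": 0.0,"ty": -1.0,"tz": -0.45,"spin": -0.15,"gripper": -0.22}]}}

```text
clock: 17.88
position: [378.4, -138.9, 300.3]
ee_rot: [-0.013, 1.0, -0.0, -0.001]
contact_force: [-0.8, 0.2, -0.2]
gripper_width: 52.6
```

```bash
python3 -W ignore -c "
from h import *
plan(450,-380,230,91.5)"
```

```text
tx -0.261 ty -0.972 tz 0.281 spin 0.001 (-0.0deg) | pos [ 378.4 -138.9  300.3] yawy 91.5 tilt 0.13 F [-0.8  0.2 -0.2] w 52.6 t 17.88
```

{"fn": "play_rows", "kwargs": {"targets": [{"tx": -0.05,"ty": -0.2,"tz": 0.0,"spin": 0.0,"gripper": -0.22},{"tx": -0.1,"ty": -0.4,"tz": 0.0,"spin": 0.0,"gripper": -0.22},{"tx": -0.15,"ty": -0.6,"tz": 0.1,"spin": 0.0,"gripper": -0.22},{"tx": -0.2,"ty": -0.8,"tz": 0.2,"spin": 0.0,"gripper": -0.22},{"tx": -0.261,"ty": -0.97,"tz": 0.28,"spin": 0.0,"gripper": -0.22},{"tx": -0.261,"ty": -0.97,"tz": 0.28,"spin": 0.0,"gripper": -0.22}]}}

```text
clock: 18.62
position: [450.4, -379.6, 225.8]
ee_rot: [-0.013, 1.0, 0.002, -0.004]
contact_force: [0.3, -0.0, 0.5]
gripper_width: 51.8
```

```bash
python3 -W ignore -c "
from h import *
w=shot('wrist','w12')
print(slab(w,255,380,130,330,162.3))
plan(459,-380,161,91.5)"
```

```text
{'c': (483.0, -380.5), 'L': 116.4, 'W': 40.5, 'yaw': 1.6, 'near': array([ 424.8, -382.2]), 'n': 8391}
tx -0.036 ty -0.008 tz 0.267 spin 0.001 (-0.1deg) | pos [ 450.4 -378.5  227.7] yawy 91.6 tilt 0.35 F [-0.5 -0.  -0.4] w 52.0 t 18.68
```

View pics/w12.png

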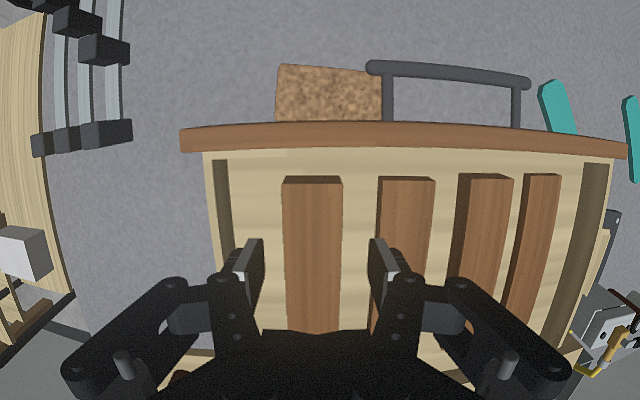

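```bash
python3 -W ignore -c "
from h import *
plan(459.8,-381.2,157,91.6)"
```

```text
tx -0.039 ty -0.013 tz 0.283 spin -0.001 (0.0deg) | pos [ 450.4 -378.5  227.7] yawy 91.6 tilt 0.35 F [-0.5 -0.  -0.4] w 52.0 t 18.68
```

{"fn": "play_rows", "kwargs": {"targets": [{"tx": -0.039,"ty": -0.012,"tz": 0.1,"spin": 0.0,"gripper": -0.22},{"tx": -0.039,"ty": -0.012,"tz": 0.2,"spin": 0.0,"gripper": -0.22},{"tx": -0.039,"ty": -0.012,"tz": 0.283,"spin": 0.0,"gripper": -0.22},{"tx": -0.039,"ty": -0.012,"tz": 0.283,"spin": 0.0,"gripper": -0.22},{"tx": -0.039,"ty": -0.012,"tz": 0.283,"spin": 0.0,"gripper": 0.5},{"tx": -0.039,"ty": -0.012,"tz": 0.283,"spin": 0.0,"gripper": 0.5},{"tx": -0.039,"ty": -0.012,"tz": 0.283,"spin": 0.0,"gripper": 0.5},{"tx": -0.039,"ty": -0.012,"tz": 0.283,"spin": 0.0,"gripper": 0.5}]}}

```text
clock: 19.68
position: [461.3, -379.7, 161.9]
ee_rot: [-0.015, 1.0, -0.001, 0.001]
contact_force: [-0.3, 2.0, 6.2]
gripper_width: 38.7
```

{"fn": "play_rows", "kwargs": {"targets": [{"tx": 0.0,"ty": 0.0,"tz": -0.1,"spin": 0.0,"gripper": 0.5},{"tx": 0.0,"ty": 0.0,"tz": -0.25,"spin": 0.0,"gripper": 0.5},{"tx": 0.05,"ty": 0.0,"tz": -0.4,"spin": 0.0,"gripper": 0.5},{"tx": 0.1,"ty": 0.0,"tz": -0.4,"spin": 0.0,"gripper": 0.5},{"tx": 0.1,"ty": 0.0,"tz": -0.4,"spin": 0.0,"gripper": 0.5}]}}

```text
clock: 20.3
position: [434.3, -379.9, 259.3]
ee_rot: [-0.015, 1.0, 0.001, -0.001]
contact_force: [0.2, 0.3, -2.3]
gripper_width: 38.6
```

```bash
python3 -W ignore -c "
from h import *
np.set_printoptions(precision=1,suppress=True)
w=shot('wrist','w13')
for v in range(200,330,20): print(v,wdep(w,316,v,r=1))
plan(430,-140,260,85)"
```

```text
200 [ 402.  -380.2  259.1]
220 [ 411.  -379.9  259.7]
240 [ 420.8 -379.6  259.1]
260 [ 430.9 -379.3  259.2]
280 [ 441.7 -379.   259.3]
300 [ 453.5 -378.7  259.1]
320 [ 466.4 -378.3  259. ]
tx -0.010 ty 0.960 tz -0.002 spin 0.149 (-6.7deg) | pos [ 434.7 -379.9  258.9] yawy 91.7 tilt 0.17 F [-0.4 -0.3 -2. ] w 38.5 t 20.35
```

View pics/w13.png

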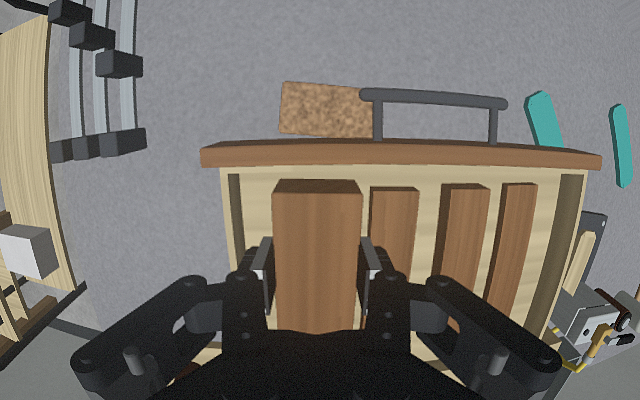

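{"fn": "play_rows", "kwargs": {"targets": [{"tx": 0.0,"ty": 0.2,"tz": 0.0,"spin": 0.0,"gripper": 0.5},{"tx": 0.0,"ty": 0.4,"tz": 0.0,"spin": 0.0,"gripper": 0.5},{"tx": 0.0,"ty": 0.6,"tz": 0.0,"spin": 0.05,"gripper": 0.5},{"tx": 0.0,"ty": 0.8,"tz": 0.0,"spin": 0.1,"gripper": 0.5},{"tx": 0.0,"ty": 1.0,"tz": 0.0,"spin": 0.149,"gripper": 0.5},{"tx": 0.0,"ty": 1.0,"tz": 0.0,"spin": 0.149,"gripper": 0.5}]}}

```text
clock: 21.1
position: [427.7, -127.9, 259.4]
ee_rot: [0.041, 0.999, 0.0, -0.001]
contact_force: [1.2, -0.8, -1.5]
gripper_width: 38.4
```

```bash
python3 -W ignore -c "
from h import *
plan(440,109,150,85)"
```

```text
tx 0.027 ty 0.948 tz 0.438 spin 0.007 (-0.3deg) | pos [ 427.7 -127.9  259.4] yawy 85.3 tilt 0.13 F [ 1.2 -0.8 -1.5] w 38.4 t 21.10
```

{"fn": "play_rows", "kwargs": {"targets": [{"tx": 0.03,"ty": 0.2,"tz": 0.0,"spin": 0.0,"gripper": 0.5},{"tx": 0.03,"ty": 0.4,"tz": 0.0,"spin": 0.007,"gripper": 0.5},{"tx": 0.027,"ty": 0.6,"tz": 0.0,"spin": 0.007,"gripper": 0.5},{"tx": 0.027,"ty": 0.8,"tz": 0.0,"spin": 0.007,"gripper": 0.5},{"tx": 0.027,"ty": 0.948,"tz": 0.1,"spin": 0.007,"gripper": 0.5},{"tx": 0.027,"ty": 0.948,"tz": 0.3,"spin": 0.007,"gripper": 0.5},{"tx": 0.027,"ty": 0.948,"tz": 0.45,"spin": 0.007,"gripper": 0.5},{"tx": 0.027,"ty": 0.948,"tz": 0.45,"spin": 0.007,"gripper": 0.5}]}}

```text
clock: 22.1
position: [440.1, 104.5, 144.8]
ee_rot: [0.047, 0.999, -0.003, -0.004]
contact_force: [-0.7, -0.3, -1.2]
gripper_width: 38.6
```

```bash
python3 -W ignore -c "
from h import *
np.set_printoptions(precision=1,suppress=True)
w=shot('wrist','w14')
print(slab(w,255,380,150,330,read_state()['position'][2]+0.2))
for v in range(200,330,30): print(v,wdep(w,316,v,r=1))
plan(440,109,63,85)"
```

```text
{'c': (440.1, 105.0), 'L': 73.2, 'W': 39.3, 'yaw': -5.8, 'near': array([403.7, 108.7]), 'n': 10251}
200 [407.8 108.1 145.5]
230 [421.6 106.8 145.2]
260 [436.5 105.4 145.3]
290 [453.2 103.9 144.7]
320 [471.6 102.2 144.9]
tx 0.008 ty 0.015 tz 0.336 spin -0.007 (0.3deg) | pos [441.9 105.4 147. ] yawy 84.7 tilt 0.22 F [ 1.3  0.4 -1.1] w 38.5 t 22.15
```

{"fn": "play_rows", "kwargs": {"targets": [{"tx": 0.008,"ty": 0.013,"tz": 0.12,"spin": -0.005,"gripper": 0.5},{"tx": 0.008,"ty": 0.013,"tz": 0.25,"spin": -0.005,"gripper": 0.5},{"tx": 0.008,"ty": 0.013,"tz": 0.336,"spin": -0.005,"gripper": 0.5},{"tx": 0.008,"ty": 0.013,"tz": 0.336,"spin": -0.005,"gripper": 0.5},{"tx": 0.008,"ty": 0.013,"tz": 0.336,"spin": -0.005,"gripper": 0.5}]}}

```text
clock: 22.78
position: [441.9, 110.3, 65.7]
ee_rot: [0.044, 0.999, 0.001, 0.002]
contact_force: [0.5, 0.0, -1.5]
gripper_width: 38.1
```

```bash
python3 -W ignore -c "
from h import *
plan(530,101.1,63,85)
w=shot('side','d14');crop('d14',260,160,360,250,7,'d14c')"
```

```text
tx -0.354 ty -0.006 tz 0.012 spin -0.001 (0.0deg) | pos [441.9 110.3  65.7] yawy 85.0 tilt 0.21 F [ 0.5  0.  -1.5] w 38.1 t 22.77
```

View pics/d14c.png

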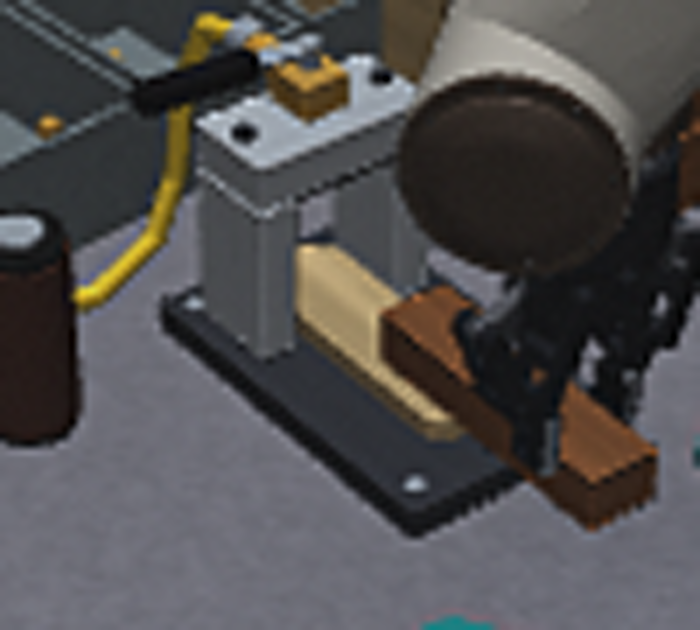

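{"fn": "play_rows", "kwargs": {"targets": [{"tx": -0.07,"ty": -0.006,"tz": 0.004,"spin": 0.0,"gripper": 0.5},{"tx": -0.15,"ty": -0.006,"tz": 0.008,"spin": 0.0,"gripper": 0.5},{"tx": -0.24,"ty": -0.006,"tz": 0.008,"spin": 0.0,"gripper": 0.5},{"tx": -0.32,"ty": -0.006,"tz": 0.008,"spin": 0.0,"gripper": 0.5},{"tx": -0.36,"ty": -0.006,"tz": 0.008,"spin": 0.0,"gripper": 0.5},{"tx": -0.38,"ty": -0.006,"tz": 0.008,"spin": 0.0,"gripper": 0.5},{"tx": -0.38,"ty": -0.006,"tz": 0.008,"spin": 0.0,"gripper": 0.5}]}}

```text
clock: 23.7
position: [534.7, 99.6, 62.1]
ee_rot: [0.044, 0.999, 0.0, -0.0]
contact_force: [-1.0, -0.2, -1.2]
gripper_width: 38.6
```

```bash
python3 -W ignore -c "
from h import *
plan(545,99.7,62.5,85)
w=shot('scene','s15');crop('s15',290,190,360,260,9,'s15c')"
```

```text
tx -0.041 ty 0.004 tz -0.002 spin -0.002 (0.1deg) | pos [534.7  99.6  62.1] yawy 84.9 tilt 0.01 F [-1.  -0.2 -1.2] w 38.6 t 23.70
```

View pics/s15c.png

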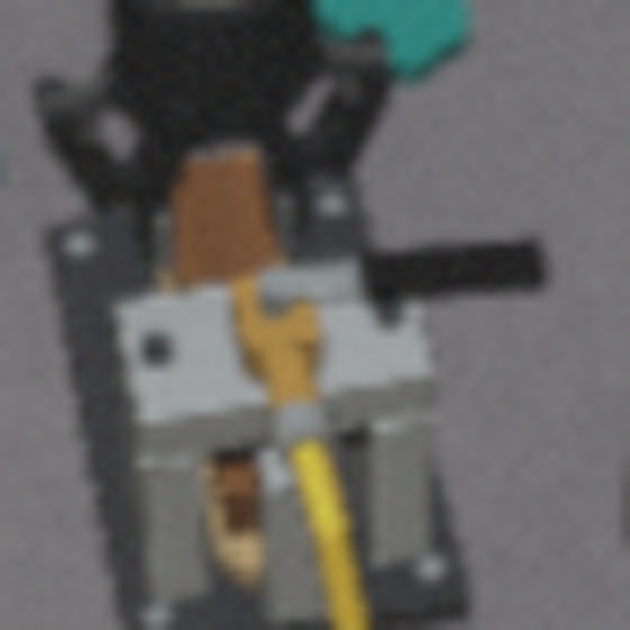

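{"fn": "play_rows", "kwargs": {"targets": [{"tx": -0.02,"ty": 0.002,"tz": 0.0,"spin": 0.0,"gripper": 0.5},{"tx": -0.04,"ty": 0.002,"tz": 0.0,"spin": 0.0,"gripper": 0.5},{"tx": -0.04,"ty": 0.002,"tz": 0.0,"spin": 0.0,"gripper": 0.5}]}}

```text
clock: 24.12
position: [545.2, 99.5, 62.1]
ee_rot: [0.044, 0.999, 0.0, 0.0]
contact_force: [0.4, -0.5, -1.9]
gripper_width: 38.5
```

{"fn": "play_rows", "kwargs": {"targets": [{"tx": -0.006,"ty": 0.0,"tz": 0.0,"spin": 0.0,"gripper": 0.5},{"tx": -0.012,"ty": 0.0,"tz": 0.0,"spin": 0.0,"gripper": 0.5},{"tx": -0.012,"ty": 0.0,"tz": 0.0,"spin": 0.0,"gripper": 0.5}]}}

```text
clock: 24.5
position: [547.7, 99.0, 62.0]
ee_rot: [0.044, 0.999, -0.0, -0.0]
contact_force: [0.5, 0.9, -1.5]
gripper_width: 38.4
```

{"fn": "play_rows", "kwargs": {"targets": [{"tx": -0.006,"ty": 0.0,"tz": 0.0,"spin": 0.0,"gripper": 0.5},{"tx": -0.012,"ty": 0.0,"tz": 0.0,"spin": 0.0,"gripper": 0.5},{"tx": -0.012,"ty": 0.0,"tz": 0.0,"spin": 0.0,"gripper": 0.5}]}}

```text
clock: 24.88
position: [547.9, 98.5, 61.3]
ee_rot: [0.044, 0.999, -0.001, -0.003]
contact_force: [-6.9, 3.3, 1.8]
gripper_width: 38.2
```

{"fn": "play_rows", "kwargs": {"targets": [{"tx": 0.006,"ty": 0.0,"tz": 0.0,"spin": 0.0,"gripper": 0.5},{"tx": 0.008,"ty": 0.0,"tz": 0.004,"spin": 0.0,"gripper": 0.5},{"tx": 0.008,"ty": 0.0,"tz": 0.0,"spin": 0.0,"gripper": -0.22},{"tx": 0.008,"ty": 0.0,"tz": 0.0,"spin": 0.0,"gripper": -0.22},{"tx": 0.008,"ty": 0.0,"tz": 0.0,"spin": 0.0,"gripper": -0.22},{"tx": 0.008,"ty": 0.0,"tz": -0.15,"spin": 0.0,"gripper": -0.22},{"tx": 0.1,"ty": 0.0,"tz": -0.35,"spin": 0.0,"gripper": -0.22},{"tx": 0.3,"ty": 0.0,"tz": -0.5,"spin": 0.0,"gripper": -0.22},{"tx": 0.5,"ty": 0.0,"tz": -0.5,"spin": 0.0,"gripper": -0.22},{"tx": 0.5,"ty": 0.0,"tz": -0.5,"spin": 0.0,"gripper": -0.22}]}}

```text
clock: 26.12
position: [423.6, 109.4, 187.9]
ee_rot: [0.043, 0.999, 0.001, 0.0]
contact_force: [0.2, -0.2, -0.3]
gripper_width: 52.2
```

```bash
python3 -W ignore -c "
from h import *
np.set_printoptions(precision=1,suppress=True)
w=shot('wrist','w16');shot('side','d16');crop('d16',260,160,360,250,7,'d16c')
print(slab(w,200,440,150,330,60))
print(slab(w,200,440,150,330,30))
plan(455,-246,230,92.5)"
```

```text
{'c': (539.5, 99.9), 'L': 60.2, 'W': 39.9, 'yaw': -6.2, 'near': array([509.6, 103.2]), 'n': 1867}
{'c': (552.1, 99.4), 'L': 85.1, 'W': 50.3, 'yaw': -5.3, 'near': array([509.7, 103.3]), 'n': 361}
tx -0.238 ty -1.409 tz -0.170 spin -0.167 (7.5deg) | pos [426.5 110.1 187.8] yawy 85.0 tilt 0.14 F [0.2 0.1 0.4] w 51.8 t 26.23
```

View pics/d16c.png

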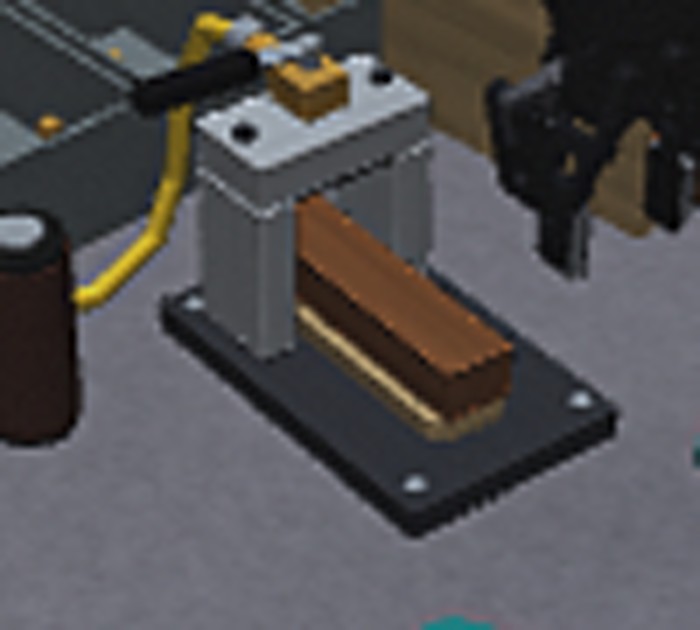

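The 30 mm packer lies flat and flush on the blank. Now the 24 mm packer.

{"fn": "play_rows", "kwargs": {"targets": [{"tx": 0.0,"ty": -0.15,"tz": -0.2,"spin": 0.0,"gripper": -0.22},{"tx": 0.0,"ty": -0.35,"tz": -0.35,"spin": -0.06,"gripper": -0.22},{"tx": 0.0,"ty": -0.55,"tz": -0.4,"spin": -0.12,"gripper": -0.22},{"tx": -0.05,"ty": -0.75,"tz": -0.4,"spin": -0.167,"gripper": -0.22},{"tx": -0.1,"ty": -0.95,"tz": -0.4,"spin": -0.167,"gripper": -0.22},{"tx": -0.12,"ty": -1.0,"tz": -0.35,"spin": -0.167,"gripper": -0.22}]}}

```text
clock: 26.98
position: [435.7, -144.7, 274.7]
ee_rot: [-0.019, 1.0, -0.0, 0.001]
contact_force: [0.4, 0.1, 0.0]
gripper_width: 51.9
```

```bash
python3 -W ignore -c "
from h import *
plan(445,-246,230,92.5)"
```

```text
tx -0.021 ty -0.406 tz 0.179 spin -0.007 (0.3deg) | pos [ 435.7 -144.7  274.7] yawy 92.2 tilt 0.12 F [0.4 0.1 0. ] w 51.9 t 26.98
```

{"fn": "play_rows", "kwargs": {"targets": [{"tx": -0.02,"ty": -0.2,"tz": 0.0,"spin": 0.0,"gripper": -0.22},{"tx": -0.02,"ty": -0.406,"tz": 0.1,"spin": -0.007,"gripper": -0.22},{"tx": -0.02,"ty": -0.406,"tz": 0.179,"spin": -0.007,"gripper": -0.22},{"tx": -0.02,"ty": -0.406,"tz": 0.179,"spin": -0.007,"gripper": -0.22}]}}

```text
clock: 27.48
position: [442.8, -243.2, 227.3]
ee_rot: [-0.024, 1.0, 0.001, -0.003]
contact_force: [0.0, -0.2, 0.9]
gripper_width: 52.2
```

```bash
python3 -W ignore -c "
from h import *
w=shot('wrist','w17')
r=slab(w,255,380,130,330,156.1);print(r)
a=np.radians(2.4);plan(r['near'][0]+36*np.cos(a),r['near'][1]+36*np.sin(a),155,90+r['yaw'])"
```

```text
{'c': (478.9, -245.4), 'L': 123.4, 'W': 40.5, 'yaw': 2.7, 'near': array([ 417.2, -248.3]), 'n': 8219}
tx -0.038 ty -0.017 tz 0.295 spin 0.002 (-0.1deg) | pos [ 443.6 -243.1  228.9] yawy 92.8 tilt 0.13 F [ 0.2  0.1 -0.4] w 52.3 t 27.52
```

View pics/w17.png

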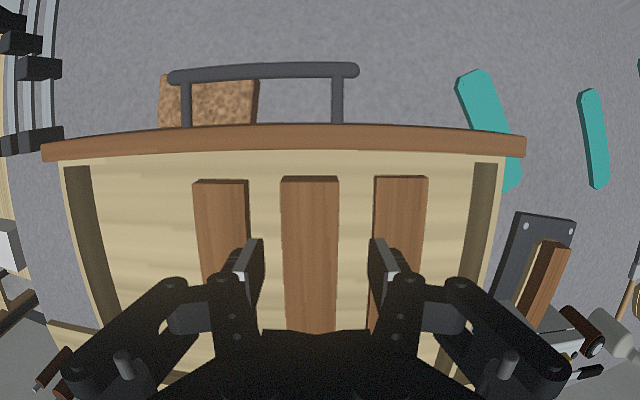

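{"fn": "play_rows", "kwargs": {"targets": [{"tx": -0.038,"ty": -0.017,"tz": 0.1,"spin": 0.0,"gripper": -0.22},{"tx": -0.038,"ty": -0.017,"tz": 0.2,"spin": 0.0,"gripper": -0.22},{"tx": -0.038,"ty": -0.017,"tz": 0.293,"spin": 0.0,"gripper": -0.22},{"tx": -0.038,"ty": -0.017,"tz": 0.293,"spin": 0.0,"gripper": -0.22},{"tx": -0.038,"ty": -0.017,"tz": 0.293,"spin": 0.0,"gripper": 0.5},{"tx": -0.038,"ty": -0.017,"tz": 0.293,"spin": 0.0,"gripper": 0.5},{"tx": -0.038,"ty": -0.017,"tz": 0.293,"spin": 0.0,"gripper": 0.5},{"tx": -0.038,"ty": -0.017,"tz": 0.293,"spin": 0.0,"gripper": 0.5}]}}

```text
clock: 28.52
position: [454.4, -246.8, 158.3]
ee_rot: [-0.025, 1.0, -0.0, 0.002]
contact_force: [0.0, 3.3, 6.3]
gripper_width: 38.3
```

{"fn": "play_rows", "kwargs": {"targets": [{"tx": 0.0,"ty": 0.0,"tz": -0.1,"spin": 0.0,"gripper": 0.5},{"tx": 0.0,"ty": 0.0,"tz": -0.25,"spin": 0.0,"gripper": 0.5},{"tx": 0.05,"ty": 0.0,"tz": -0.4,"spin": 0.0,"gripper": 0.5},{"tx": 0.1,"ty": 0.0,"tz": -0.4,"spin": 0.0,"gripper": 0.5},{"tx": 0.1,"ty": 0.0,"tz": -0.4,"spin": 0.0,"gripper": 0.5}]}}

```text
clock: 29.15
position: [426.6, -247.7, 255.8]
ee_rot: [-0.024, 1.0, 0.001, -0.001]
contact_force: [-0.1, -0.1, -2.4]
gripper_width: 38.2
```

```bash
python3 -W ignore -c "
from h import *
np.set_printoptions(precision=1,suppress=True)
w=shot('wrist','w18')
for v in range(200,330,20): print(v,wdep(w,316,v,r=1))
plan(430,-10,255,85)"
```

```text
200 [ 394.9 -248.6  253.9]
220 [ 404.2 -248.1  253.8]
240 [ 413.9 -247.7  253.7]
260 [ 424.2 -247.2  253.7]
280 [ 435.6 -246.6  253. ]
300 [ 447.4 -246.1  253.3]
320 [ 460.3 -245.4  253.5]
tx -0.057 ty 0.949 tz 0.003 spin 0.172 (-7.7deg) | pos [ 427.1 -247.8  255.4] yawy 92.7 tilt 0.13 F [-0.1  0.8 -2.3] w 38.6 t 29.20
```

View pics/w18.png

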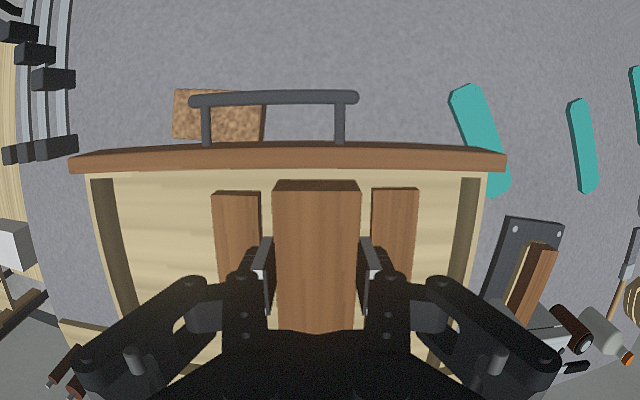

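{"fn": "play_rows", "kwargs": {"targets": [{"tx": 0.0,"ty": 0.2,"tz": 0.0,"spin": 0.0,"gripper": 0.5},{"tx": -0.02,"ty": 0.4,"tz": 0.0,"spin": 0.04,"gripper": 0.5},{"tx": -0.04,"ty": 0.6,"tz": 0.0,"spin": 0.09,"gripper": 0.5},{"tx": -0.05,"ty": 0.8,"tz": 0.0,"spin": 0.13,"gripper": 0.5},{"tx": -0.057,"ty": 0.949,"tz": 0.0,"spin": 0.172,"gripper": 0.5},{"tx": -0.057,"ty": 0.949,"tz": 0.0,"spin": 0.172,"gripper": 0.5}]}}

```text
clock: 29.95
position: [430.7, -8.4, 255.4]
ee_rot: [0.041, 0.999, -0.0, -0.001]
contact_force: [0.1, -0.4, -0.9]
gripper_width: 38.4
```

```bash
python3 -W ignore -c "
from h import *
plan(438,109.2,150,85)"
```

```text
tx 0.009 ty 0.472 tz 0.421 spin 0.006 (-0.3deg) | pos [430.7  -8.4 255.4] yawy 85.3 tilt 0.14 F [ 0.1 -0.4 -0.9] w 38.4 t 29.95
```

{"fn": "play_rows", "kwargs": {"targets": [{"tx": 0.009,"ty": 0.2,"tz": 0.0,"spin": 0.006,"gripper": 0.5},{"tx": 0.009,"ty": 0.4,"tz": 0.0,"spin": 0.006,"gripper": 0.5},{"tx": 0.009,"ty": 0.472,"tz": 0.15,"spin": 0.006,"gripper": 0.5},{"tx": 0.009,"ty": 0.472,"tz": 0.35,"spin": 0.006,"gripper": 0.5},{"tx": 0.009,"ty": 0.472,"tz": 0.5,"spin": 0.006,"gripper": 0.5},{"tx": 0.009,"ty": 0.472,"tz": 0.6,"spin": 0.006,"gripper": 0.5},{"tx": 0.009,"ty": 0.472,"tz": 0.6,"spin": 0.006,"gripper": 0.5},{"tx": 0.009,"ty": 0.472,"tz": 0.6,"spin": 0.006,"gripper": 0.5}]}}

```text
clock: 30.95
position: [439.6, 107.3, 107.1]
ee_rot: [0.046, 0.999, 0.0, 0.0]
contact_force: [0.8, -0.3, -0.5]
gripper_width: 38.8
```

```bash
python3 -W ignore -c "
from h import *
np.set_printoptions(precision=1,suppress=True)
w=shot('wrist','w19')
p=read_state()['position']
print(slab(w,255,380,150,330,p[2]-1.8))
for v in range(200,330,30): print(v,wdep(w,316,v,r=1))
plan(438,109.2,88.5,85);plan(535,100.7,88.5,85)"
```

```text
{'c': (441.0, 107.7), 'L': 76.8, 'W': 39.7, 'yaw': -5.4, 'near': array([402.8, 111.3]), 'n': 11535}
200 [408.  110.8 105.2]
230 [422.2 109.5 104.7]
260 [437.1 108.1 105.3]
290 [454.2 106.6 104.8]
320 [473.1 104.9 104.9]
tx 0.008 ty 0.006 tz 0.076 spin -0.005 (0.2deg) | pos [439.8 107.5 107.5] yawy 84.8 tilt 0.11 F [ 0.8 -0.7 -0.7] w 38.4 t 31.00
tx -0.382 ty 0.008 tz 0.077 spin -0.005 (0.2deg) | pos [439.8 107.5 107.5] yawy 84.8 tilt 0.11 F [ 0.8 -0.7 -0.7] w 38.4 t 31.00
```

{"fn": "play_rows", "kwargs": {"targets": [{"tx": 0.0,"ty": 0.006,"tz": 0.04,"spin": -0.005,"gripper": 0.5},{"tx": 0.0,"ty": 0.007,"tz": 0.075,"spin": -0.005,"gripper": 0.5},{"tx": 0.0,"ty": 0.007,"tz": 0.075,"spin": -0.005,"gripper": 0.5},{"tx": -0.08,"ty": 0.007,"tz": 0.075,"spin": -0.005,"gripper": 0.5},{"tx": -0.16,"ty": 0.007,"tz": 0.075,"spin": -0.005,"gripper": 0.5},{"tx": -0.24,"ty": 0.008,"tz": 0.075,"spin": -0.005,"gripper": 0.5},{"tx": -0.3,"ty": 0.008,"tz": 0.075,"spin": -0.005,"gripper": 0.5},{"tx": -0.35,"ty": 0.008,"tz": 0.075,"spin": -0.005,"gripper": 0.5},{"tx": -0.38,"ty": 0.008,"tz": 0.075,"spin": -0.005,"gripper": 0.5},{"tx": -0.38,"ty": 0.008,"tz": 0.075,"spin": -0.005,"gripper": 0.5}]}}

```text
clock: 32.25
position: [533.8, 100.7, 87.7]
ee_rot: [0.044, 0.999, -0.0, -0.0]
contact_force: [-0.5, -0.8, -1.3]
gripper_width: 38.2
```

{"fn": "play_rows", "kwargs": {"targets": [{"tx": -0.02,"ty": 0.0,"tz": 0.0,"spin": 0.0,"gripper": 0.5},{"tx": -0.04,"ty": 0.0,"tz": 0.0,"spin": 0.0,"gripper": 0.5},{"tx": -0.04,"ty": 0.0,"tz": 0.0,"spin": 0.0,"gripper": 0.5}]}}

```text
clock: 32.62
position: [544.0, 99.9, 87.9]
ee_rot: [0.044, 0.999, 0.0, 0.0]
contact_force: [0.0, 0.2, -1.1]
gripper_width: 38.6
```

{"fn": "play_rows", "kwargs": {"targets": [{"tx": -0.006,"ty": 0.0,"tz": 0.0,"spin": 0.0,"gripper": 0.5},{"tx": -0.01,"ty": 0.0,"tz": 0.0,"spin": 0.0,"gripper": 0.5},{"tx": -0.01,"ty": 0.0,"tz": 0.0,"spin": 0.0,"gripper": 0.5}]}}

```text
clock: 33.0
position: [546.1, 99.7, 87.8]
ee_rot: [0.044, 0.999, 0.0, -0.0]
contact_force: [0.3, -0.3, -1.0]
gripper_width: 38.3
```

{"fn": "play_rows", "kwargs": {"targets": [{"tx": -0.006,"ty": 0.0,"tz": 0.0,"spin": 0.0,"gripper": 0.5},{"tx": -0.012,"ty": 0.0,"tz": 0.0,"spin": 0.0,"gripper": 0.5},{"tx": -0.012,"ty": 0.0,"tz": 0.0,"spin": 0.0,"gripper": 0.5}]}}

```text
clock: 33.38
position: [548.5, 99.3, 87.5]
ee_rot: [0.044, 0.999, -0.0, -0.001]
contact_force: [-2.3, 0.0, 0.1]
gripper_width: 38.5
```

{"fn": "play_rows", "kwargs": {"targets": [{"tx": -0.004,"ty": 0.0,"tz": 0.0,"spin": 0.0,"gripper": 0.5},{"tx": -0.006,"ty": 0.0,"tz": 0.0,"spin": 0.0,"gripper": 0.5},{"tx": -0.006,"ty": 0.0,"tz": 0.0,"spin": 0.0,"gripper": 0.5}]}}

```text
clock: 33.75
position: [548.5, 99.0, 87.2]
ee_rot: [0.044, 0.999, -0.001, -0.002]
contact_force: [-5.8, 1.6, 0.9]
gripper_width: 38.2
```

Home at 548.5. Releasing.

{"fn": "play_rows", "kwargs": {"targets": [{"tx": 0.006,"ty": 0.0,"tz": 0.0,"spin": 0.0,"gripper": 0.5},{"tx": 0.007,"ty": 0.0,"tz": 0.004,"spin": 0.0,"gripper": 0.5},{"tx": 0.007,"ty": 0.0,"tz": 0.0,"spin": 0.0,"gripper": -0.22},{"tx": 0.007,"ty": 0.0,"tz": 0.0,"spin": 0.0,"gripper": -0.22},{"tx": 0.007,"ty": 0.0,"tz": 0.0,"spin": 0.0,"gripper": -0.22},{"tx": 0.007,"ty": 0.0,"tz": -0.15,"spin": 0.0,"gripper": -0.22},{"tx": 0.1,"ty": 0.0,"tz": -0.35,"spin": 0.0,"gripper": -0.22},{"tx": 0.3,"ty": 0.0,"tz": -0.5,"spin": 0.0,"gripper": -0.22},{"tx": 0.5,"ty": 0.0,"tz": -0.5,"spin": 0.0,"gripper": -0.22},{"tx": 0.5,"ty": 0.0,"tz": -0.5,"spin": 0.0,"gripper": -0.22}]}}

```text
clock: 35.0
position: [423.5, 109.8, 213.7]
ee_rot: [0.043, 0.999, 0.001, 0.001]
contact_force: [0.5, 0.1, 0.4]
gripper_width: 52.3
```

```bash
python3 -W ignore -c "
from h import *
np.set_printoptions(precision=1,suppress=True)
w=shot('wrist','w20');shot('side','d20');crop('d20',260,160,360,250,7,'d20c')
print(slab(w,200,440,150,330,84))
plan(445,-180,230,93)"
```

```text
{'c': (540.3, 100.0), 'L': 61.2, 'W': 40.3, 'yaw': -5.3, 'near': array([509.8, 102.8]), 'n': 1902}
tx -0.175 ty -1.151 tz -0.067 spin -0.177 (8.0deg) | pos [426.4 110.5 213.6] yawy 85.0 tilt 0.13 F [ 0.7 -0.7 -0.2] w 51.8 t 35.10
```

View pics/d20c.png

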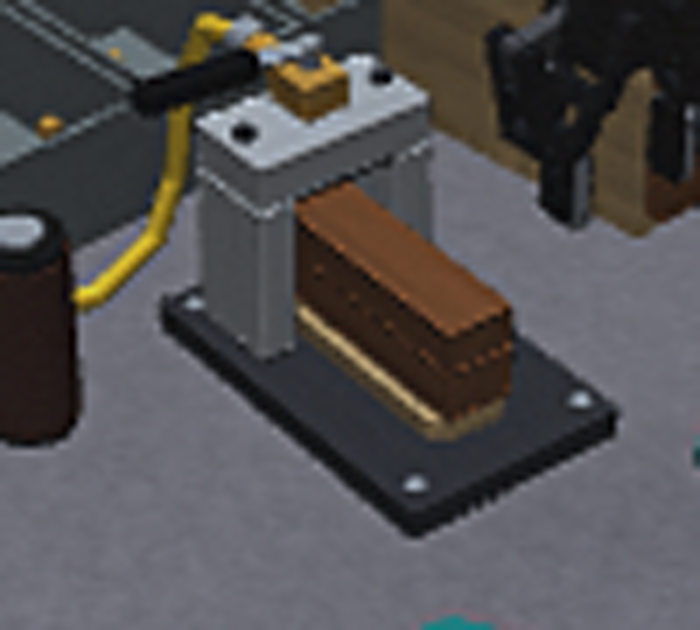

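{"fn": "play_rows", "kwargs": {"targets": [{"tx": 0.0,"ty": -0.15,"tz": -0.15,"spin": 0.0,"gripper": -0.22},{"tx": 0.0,"ty": -0.35,"tz": -0.2,"spin": -0.06,"gripper": -0.22},{"tx": -0.05,"ty": -0.55,"tz": -0.2,"spin": -0.12,"gripper": -0.22},{"tx": -0.1,"ty": -0.75,"tz": -0.2,"spin": -0.177,"gripper": -0.22},{"tx": -0.15,"ty": -0.95,"tz": -0.2,"spin": -0.177,"gripper": -0.22},{"tx": -0.16,"ty": -1.0,"tz": -0.2,"spin": -0.177,"gripper": -0.22},{"tx": -0.16,"ty": -1.0,"tz": -0.1,"spin": -0.177,"gripper": -0.22}]}}

```text
clock: 35.98
position: [446.3, -143.8, 238.5]
ee_rot: [-0.024, 1.0, -0.0, 0.002]
contact_force: [0.8, 0.3, -1.6]
gripper_width: 52.0
```

```bash
python3 -W ignore -c "
from h import *
plan(445,-180,222,93)"
```

```text
tx 0.012 ty -0.144 tz 0.066 spin -0.004 (0.2deg) | pos [ 446.3 -143.8  238.5] yawy 92.8 tilt 0.23 F [ 0.8  0.3 -1.6] w 52.0 t 35.98
```

{"fn": "play_rows", "kwargs": {"targets": [{"tx": 0.01,"ty": -0.1,"tz": 0.03,"spin": 0.0,"gripper": -0.22},{"tx": 0.01,"ty": -0.146,"tz": 0.066,"spin": 0.0,"gripper": -0.22},{"tx": 0.01,"ty": -0.146,"tz": 0.066,"spin": 0.0,"gripper": -0.22},{"tx": 0.01,"ty": -0.146,"tz": 0.066,"spin": 0.0,"gripper": -0.22}]}}

```text
clock: 36.48
position: [443.9, -178.7, 221.6]
ee_rot: [-0.026, 1.0, -0.0, 0.0]
contact_force: [0.3, 0.3, 0.2]
gripper_width: 52.5
```

```bash
python3 -W ignore -c "
from h import *
w=shot('wrist','w21')
r=slab(w,255,380,130,330,144.1);print(r)
a=np.radians(2.8);plan(r['near'][0]+36*np.cos(a),r['near'][1]+36*np.sin(a),150.5,90+r['yaw'])"
```

```text
{'c': (480.9, -177.2), 'L': 133.7, 'W': 40.4, 'yaw': 3.9, 'near': array([ 414.2, -181.8]), 'n': 8447}
tx -0.024 ty -0.007 tz 0.285 spin -0.020 (0.9deg) | pos [ 443.9 -178.6  221.7] yawy 93.0 tilt 0.06 F [-0.2  0.6  1.1] w 52.2 t 36.52
```

View pics/w21.png

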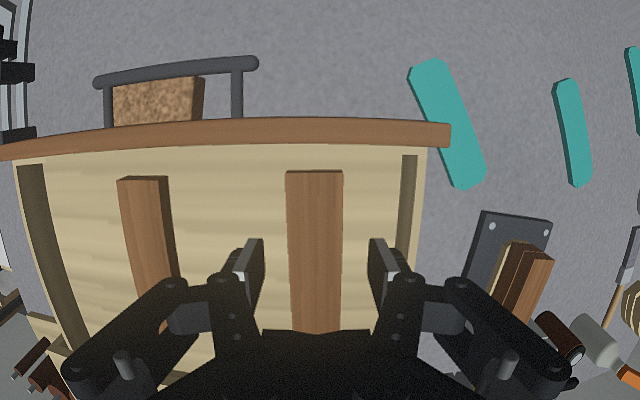

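{"fn": "play_rows", "kwargs": {"targets": [{"tx": -0.024,"ty": -0.007,"tz": 0.1,"spin": -0.015,"gripper": -0.22},{"tx": -0.024,"ty": -0.007,"tz": 0.2,"spin": -0.015,"gripper": -0.22},{"tx": -0.024,"ty": -0.007,"tz": 0.284,"spin": -0.015,"gripper": -0.22},{"tx": -0.024,"ty": -0.007,"tz": 0.284,"spin": -0.015,"gripper": -0.22},{"tx": -0.024,"ty": -0.007,"tz": 0.284,"spin": -0.015,"gripper": 0.5},{"tx": -0.024,"ty": -0.007,"tz": 0.284,"spin": -0.015,"gripper": 0.5},{"tx": -0.024,"ty": -0.007,"tz": 0.284,"spin": -0.015,"gripper": 0.5},{"tx": -0.024,"ty": -0.007,"tz": 0.284,"spin": -0.015,"gripper": 0.5}]}}

```text
clock: 37.52
position: [450.5, -180.3, 151.6]
ee_rot: [-0.032, 0.999, -0.0, 0.001]
contact_force: [-0.2, 2.4, 6.3]
gripper_width: 38.0
```

{"fn": "play_rows", "kwargs": {"targets": [{"tx": 0.0,"ty": 0.0,"tz": -0.1,"spin": 0.0,"gripper": 0.5},{"tx": 0.0,"ty": 0.0,"tz": -0.25,"spin": 0.0,"gripper": 0.5},{"tx": 0.05,"ty": 0.0,"tz": -0.4,"spin": 0.0,"gripper": 0.5},{"tx": 0.1,"ty": 0.0,"tz": -0.4,"spin": 0.0,"gripper": 0.5},{"tx": 0.1,"ty": 0.0,"tz": -0.4,"spin": 0.0,"gripper": 0.5}]}}

```text
clock: 38.15
position: [423.2, -181.8, 249.8]
ee_rot: [-0.031, 1.0, 0.0, -0.0]
contact_force: [-0.3, 0.4, -0.8]
gripper_width: 37.6
```

```bash
python3 -W ignore -c "
from h import *
np.set_printoptions(precision=1,suppress=True)
w=shot('wrist','w22')
for v in range(200,330,20): print(v,wdep(w,316,v,r=1))
plan(436,60,250,85)"
```

```text
200 [ 393.  -183.1  242.5]
220 [ 402.8 -182.5  242.2]
240 [ 413.  -181.8  242. ]
260 [ 423.5 -181.2  242.4]
280 [ 435.1 -180.4  242.1]
300 [ 447.6 -179.6  242. ]
320 [ 461.1 -178.8  242. ]
tx -0.110 ty 0.963 tz -0.002 spin 0.191 (-8.6deg) | pos [ 423.6 -181.9  249.4] yawy 93.6 tilt 0.10 F [ 0.3  1.2 -1. ] w 37.7 t 38.20
```

View pics/w22.png

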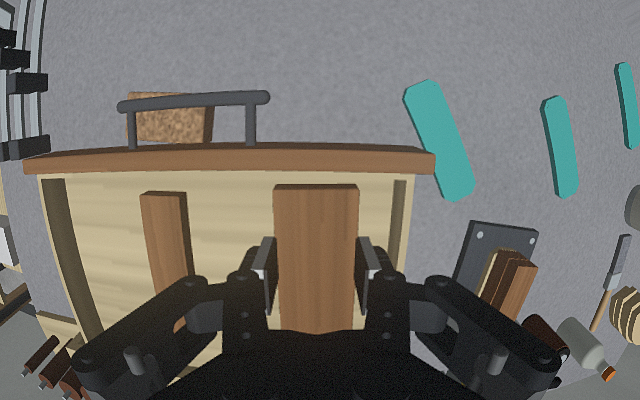

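{"fn": "play_rows", "kwargs": {"targets": [{"tx": 0.0,"ty": 0.2,"tz": 0.0,"spin": 0.0,"gripper": 0.5},{"tx": -0.03,"ty": 0.4,"tz": 0.0,"spin": 0.05,"gripper": 0.5},{"tx": -0.06,"ty": 0.6,"tz": 0.0,"spin": 0.1,"gripper": 0.5},{"tx": -0.09,"ty": 0.8,"tz": 0.0,"spin": 0.15,"gripper": 0.5},{"tx": -0.11,"ty": 0.963,"tz": 0.0,"spin": 0.191,"gripper": 0.5},{"tx": -0.11,"ty": 0.963,"tz": 0.0,"spin": 0.191,"gripper": 0.5}]}}

```text
clock: 38.95
position: [436.9, 62.2, 249.0]
ee_rot: [0.041, 0.999, -0.001, -0.001]
contact_force: [0.2, -0.4, -0.6]
gripper_width: 37.6
```

```bash
python3 -W ignore -c "
from h import *
w=load('w20')
for v in range(270,325,10): print(v,[round(float(wdep(w,u,v)[2]),1) for u in (305,316,322)])
plan(436,109.3,115,85)"
```

```text
270 [58.2, 57.7, 57.7]
280 [78.7, 78.4, 78.5]
290 [83.9, 83.9, 83.6]
300 [83.4, 83.2, 83.4]
310 [83.8, 84.0, 84.0]
320 [83.5, 84.3, 83.4]
tx 0.018 ty 0.188 tz 0.536 spin 0.006 (-0.3deg) | pos [436.9  62.2 249. ] yawy 85.3 tilt 0.14 F [ 0.2 -0.4 -0.6] w 37.6 t 38.95
```

{"fn": "play_rows", "kwargs": {"targets": [{"tx": 0.018,"ty": 0.1,"tz": 0.05,"spin": 0.006,"gripper": 0.5},{"tx": 0.018,"ty": 0.19,"tz": 0.15,"spin": 0.006,"gripper": 0.5},{"tx": 0.018,"ty": 0.19,"tz": 0.3,"spin": 0.006,"gripper": 0.5},{"tx": 0.018,"ty": 0.19,"tz": 0.45,"spin": 0.006,"gripper": 0.5},{"tx": 0.018,"ty": 0.19,"tz": 0.54,"spin": 0.006,"gripper": 0.5},{"tx": 0.018,"ty": 0.19,"tz": 0.54,"spin": 0.006,"gripper": 0.5},{"tx": 0.018,"ty": 0.19,"tz": 0.54,"spin": 0.006,"gripper": 0.5}]}}

```text
clock: 39.83
position: [437.1, 107.6, 115.8]
ee_rot: [0.046, 0.999, 0.0, 0.0]
contact_force: [-0.1, 0.7, -0.9]
gripper_width: 37.9
```

```bash
python3 -W ignore -c "
from h import *
np.set_printoptions(precision=1,suppress=True)
w=shot('wrist','w23')
p=read_state()['position']
print(slab(w,255,380,150,330,p[2]-7.3))
for v in range(200,330,20): print(v,wdep(w,316,v,r=1))
plan(436,109.3,104.8,85);plan(510,102.9,104.8,85)"
```

```text
{'c': (441.0, 107.7), 'L': 80.9, 'W': 39.8, 'yaw': -5.1, 'near': array([400.7, 111.3]), 'n': 11215}
200 [407.  111.  108.2]
220 [416.6 110.1 108.4]
240 [426.8 109.2 108.2]
260 [437.6 108.2 107.9]
280 [448.9 107.1 108.2]
300 [461.3 106.  108.3]
320 [475.  104.8 108. ]
tx 0.005 ty 0.005 tz 0.045 spin -0.005 (0.2deg) | pos [437.2 107.9 116.2] yawy 84.8 tilt 0.10 F [ 0.5  0.7 -0.6] w 38.1 t 39.88
tx -0.292 ty 0.007 tz 0.046 spin -0.005 (0.2deg) | pos [437.2 107.9 116.2] yawy 84.8 tilt 0.10 F [ 0.5  0.7 -0.6] w 38.1 t 39.88
```

{"fn": "play_rows", "kwargs": {"targets": [{"tx": 0.0,"ty": 0.005,"tz": 0.03,"spin": -0.005,"gripper": 0.5},{"tx": 0.0,"ty": 0.005,"tz": 0.044,"spin": -0.005,"gripper": 0.5},{"tx": -0.07,"ty": 0.006,"tz": 0.044,"spin": -0.005,"gripper": 0.5},{"tx": -0.14,"ty": 0.006,"tz": 0.044,"spin": -0.005,"gripper": 0.5},{"tx": -0.19,"ty": 0.006,"tz": 0.044,"spin": -0.005,"gripper": 0.5},{"tx": -0.19,"ty": 0.006,"tz": 0.044,"spin": -0.005,"gripper": 0.5},{"tx": -0.19,"ty": 0.006,"tz": 0.044,"spin": -0.005,"gripper": 0.5}]}}

```text
clock: 40.75
position: [483.2, 104.7, 104.1]
ee_rot: [0.044, 0.999, -0.0, -0.0]
contact_force: [-1.0, 0.5, -0.5]
gripper_width: 38.1
```

```bash
python3 -W ignore -c "
from h import *
np.set_printoptions(precision=1,suppress=True)
w=shot('wrist','w24');w=load('w24');shot('side','d24');crop('d24',270,170,350,240,9,'d24c')
for v in range(200,330,40): print(v,wdep(w,316,v,r=1))
plan(530,101.1,105.3,85)"
```

```text
200 [453.1 107.9  96.9]
240 [472.9 106.2  96.5]
280 [495.  104.3  96.6]
320 [521.1 102.   96.4]
tx -0.188 ty 0.002 tz -0.004 spin -0.000 (0.0deg) | pos [483.2 104.8 104.3] yawy 85.0 tilt 0.03 F [-0.7 -0.1 -1.3] w 38.1 t 40.85
```

View pics/d24c.png

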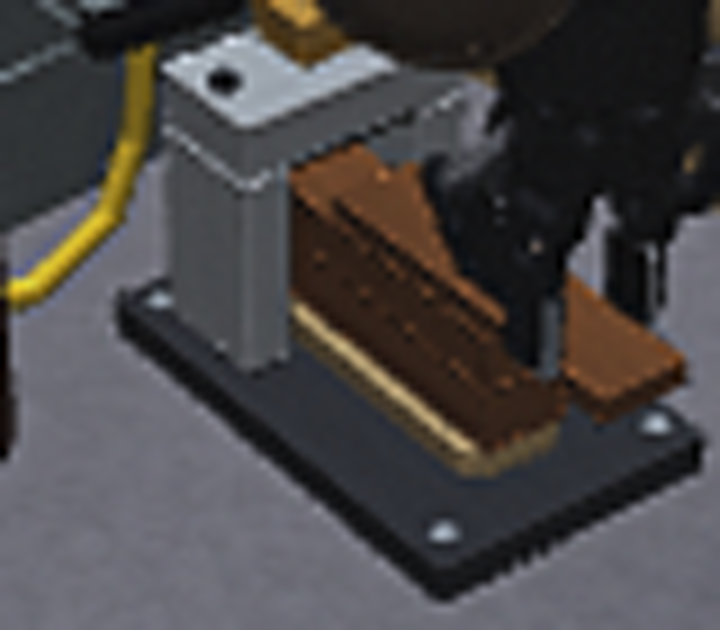

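{"fn": "play_rows", "kwargs": {"targets": [{"tx": -0.03,"ty": 0.001,"tz": -0.003,"spin": 0.0,"gripper": 0.5},{"tx": -0.06,"ty": 0.002,"tz": -0.003,"spin": 0.0,"gripper": 0.5},{"tx": -0.09,"ty": 0.002,"tz": -0.003,"spin": 0.0,"gripper": 0.5},{"tx": -0.09,"ty": 0.002,"tz": -0.003,"spin": 0.0,"gripper": 0.5}]}}

```text
clock: 41.35
position: [507.0, 103.4, 104.9]
ee_rot: [0.044, 0.999, 0.0, 0.0]
contact_force: [-0.2, 0.3, -0.2]
gripper_width: 37.9
```

{"fn": "play_rows", "kwargs": {"targets": [{"tx": -0.03,"ty": 0.0,"tz": 0.0,"spin": 0.0,"gripper": 0.5},{"tx": -0.06,"ty": 0.0,"tz": 0.0,"spin": 0.0,"gripper": 0.5},{"tx": -0.09,"ty": 0.0,"tz": 0.0,"spin": 0.0,"gripper": 0.5},{"tx": -0.09,"ty": 0.0,"tz": 0.0,"spin": 0.0,"gripper": 0.5}]}}

```text
clock: 41.85
position: [529.4, 101.4, 105.0]
ee_rot: [0.044, 0.999, 0.0, 0.0]
contact_force: [0.1, -0.3, -0.1]
gripper_width: 37.8
```

Entering freely with no force. The last 18 mm go in small steps.

{"fn": "play_rows", "kwargs": {"targets": [{"tx": -0.02,"ty": 0.0,"tz": 0.0,"spin": 0.0,"gripper": 0.5},{"tx": -0.04,"ty": 0.0,"tz": 0.0,"spin": 0.0,"gripper": 0.5},{"tx": -0.058,"ty": 0.0,"tz": 0.0,"spin": 0.0,"gripper": 0.5},{"tx": -0.058,"ty": 0.0,"tz": 0.0,"spin": 0.0,"gripper": 0.5}]}}

```text
clock: 42.35
position: [543.5, 100.2, 105.0]
ee_rot: [0.044, 0.999, 0.0, 0.0]
contact_force: [-0.7, 0.1, -0.6]
gripper_width: 37.9
```

{"fn": "play_rows", "kwargs": {"targets": [{"tx": -0.006,"ty": 0.0,"tz": 0.0,"spin": 0.0,"gripper": 0.5},{"tx": -0.012,"ty": 0.0,"tz": 0.0,"spin": 0.0,"gripper": 0.5},{"tx": -0.012,"ty": 0.0,"tz": 0.0,"spin": 0.0,"gripper": 0.5}]}}

```text
clock: 42.72
position: [546.3, 100.0, 105.1]
ee_rot: [0.044, 0.999, 0.0, 0.0]
contact_force: [-0.1, 0.1, -1.4]
gripper_width: 37.5
```

{"fn": "play_rows", "kwargs": {"targets": [{"tx": -0.005,"ty": 0.0,"tz": 0.0,"spin": 0.0,"gripper": 0.5},{"tx": -0.008,"ty": 0.0,"tz": 0.0,"spin": 0.0,"gripper": 0.5},{"tx": -0.008,"ty": 0.0,"tz": 0.0,"spin": 0.0,"gripper": 0.5}]}}

```text
clock: 43.1
position: [547.9, 99.7, 104.9]
ee_rot: [0.044, 0.999, -0.0, -0.0]
contact_force: [-0.7, 0.5, -0.7]
gripper_width: 38.0
```

{"fn": "play_rows", "kwargs": {"targets": [{"tx": -0.005,"ty": 0.0,"tz": 0.0,"spin": 0.0,"gripper": 0.5},{"tx": -0.008,"ty": 0.0,"tz": 0.0,"spin": 0.0,"gripper": 0.5},{"tx": -0.008,"ty": 0.0,"tz": 0.0,"spin": 0.0,"gripper": 0.5}]}}

```text
clock: 43.48
position: [548.0, 99.4, 104.2]
ee_rot: [0.044, 0.999, -0.001, -0.002]
contact_force: [-6.6, 1.5, 1.2]
gripper_width: 37.4
```

{"fn": "play_rows", "kwargs": {"targets": [{"tx": 0.006,"ty": 0.0,"tz": 0.0,"spin": 0.0,"gripper": 0.5},{"tx": 0.008,"ty": 0.0,"tz": 0.0,"spin": 0.0,"gripper": -0.1},{"tx": 0.008,"ty": 0.0,"tz": 0.0,"spin": 0.0,"gripper": -0.22},{"tx": 0.008,"ty": 0.0,"tz": 0.0,"spin": 0.0,"gripper": -0.22},{"tx": 0.008,"ty": 0.0,"tz": -0.12,"spin": 0.0,"gripper": -0.22},{"tx": 0.1,"ty": 0.0,"tz": -0.3,"spin": 0.0,"gripper": -0.22},{"tx": 0.3,"ty": 0.0,"tz": -0.45,"spin": 0.0,"gripper": -0.22},{"tx": 0.3,"ty": 0.0,"tz": -0.55,"spin": 0.0,"gripper": -0.22},{"tx": 0.3,"ty": 0.0,"tz": -0.55,"spin": 0.0,"gripper": -0.22}]}}

```text
clock: 44.6
position: [476.4, 106.7, 245.2]
ee_rot: [0.043, 0.999, 0.002, 0.003]
contact_force: [0.0, 0.1, -0.6]
gripper_width: 52.0
```

```bash
python3 -W ignore -c "
from h import *
np.set_printoptions(precision=1,suppress=True)
w=shot('wrist','w25');shot('side','d25');crop('d25',260,160,360,250,7,'d25c');shot('scene','s25');crop('s25',290,190,360,260,9,'s25c')
print(slab(w,200,440,150,330,96))
plan(560,120,190,85)"
```

```text
{'c': (567.9, 98.3), 'L': 114.3, 'W': 40.5, 'yaw': -4.8, 'near': array([511. , 103.1]), 'n': 3681}
tx -0.333 ty 0.086 tz 0.206 spin -0.001 (0.0deg) | pos [475.2 106.  241.5] yawy 85.0 tilt 0.10 F [ 0.3  0.3 -0.3] w 52.3 t 44.75
```

View pics/d25c.png

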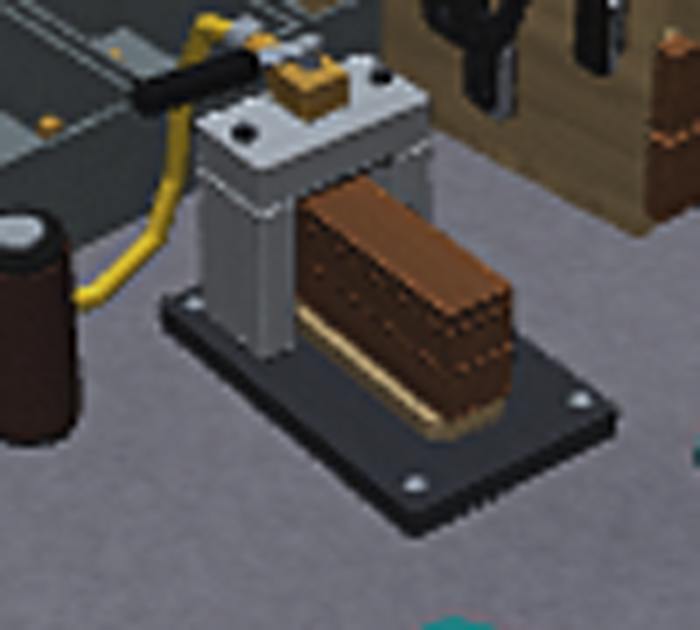

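View pics/w25.png

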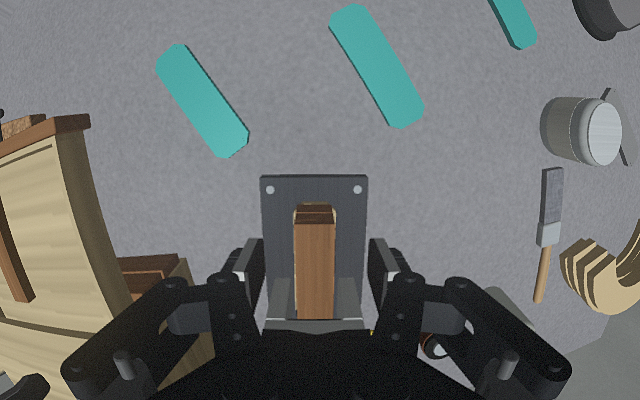

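View pics/s25c.png

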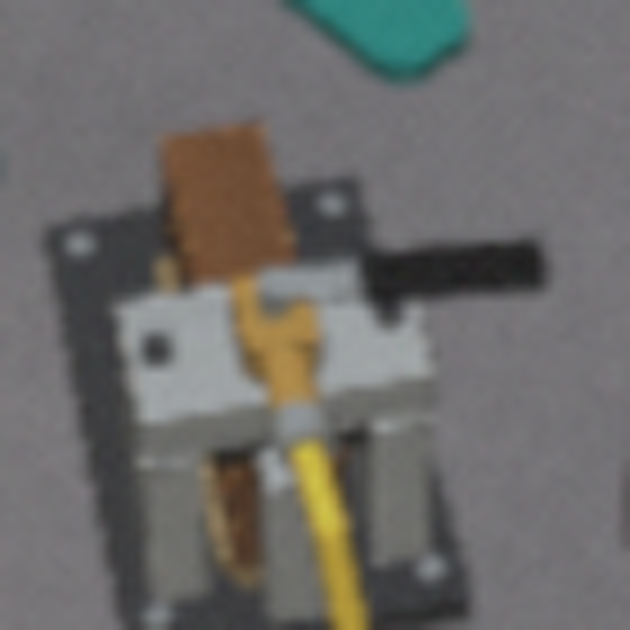

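```bash
python3 -W ignore - <<'E'
from h import *
np.set_printoptions(precision=1,suppress=True)
s=load('s25'); d=load('d25')
S=lambda x,y:world(s,290+x/9,190+y/9,r=0); D=lambda x,y:world(d,260+x/7,160+y/7,r=0)
def zp(im,u,v,z):
    a=world(im,u,v,d=500);b=world(im,u,v,d=1500); return a+(b-a)*(z-a[2])/(b[2]-a[2])
print('hose S');
for p in [(255,310),(280,370),(300,420),(315,480),(330,540),(345,600)]: print(p,S(*p))
print('hose D')
for p in [(300,90),(275,60),(240,35),(210,22),(190,60),(180,150),(160,240)]: print(p,D(*p))
print('sleeve S z175', [zp(s,290+x/9,190+y/9,175) for x,y in [(370,270),(455,265),(540,260)]])
print('sleeve D z175', [zp(d,260+x/7,160+y/7,175) for x,y in [(140,92),(195,75),(250,58)]])
for x,y in [(140,92),(195,75),(250,58)]: print('D',D(x,y))
for x,y in [(380,268),(455,265),(530,260)]: print('S',S(x,y))
crop('d25',275,155,330,190,14,'d25v'); crop('s25',300,205,360,250,13,'s25v')
E
```

```text
hose S
(255, 310) [651.3  85.7 152.7]
(280, 370) [679.7  86.7 153.8]
(300, 420) [700.4  87.8 151.6]
(315, 480) [721.3  86.9 145.3]
(330, 540) [740.9  86.4 137.4]
(345, 600) [750.3  88.9 113.5]
hose D
(300, 90) [637.1 102.9 153.2]
(275, 60) [643.6 113.  171.5]
(240, 35) [694.1  92.3 153.7]
(210, 22) [722.7  87.9 146.4]
(190, 60) [737.3  89.9 117.8]
(180, 150) [745.2  92.4  59.5]
(160, 240) [737.4 114.3  15.9]
sleeve S z175 [array([662.5, 124.1, 175. ]), array([668.8, 152.9, 175. ]), array([675. , 181.7, 175. ])]
sleeve D z175 [array([660.2, 182.1, 175. ]), array([654.5, 153.5, 175. ]), array([648.6, 124.4, 175. ])]
D [657.9 183.9 176.8]
D [656.4 151.9 173.4]
D [645.6 126.9 177.5]
S [660.1 128.5 171.6]
S [669.3 152.7 175.7]
S [670.7 179.8 170.5]
```

View pics/d25v.png

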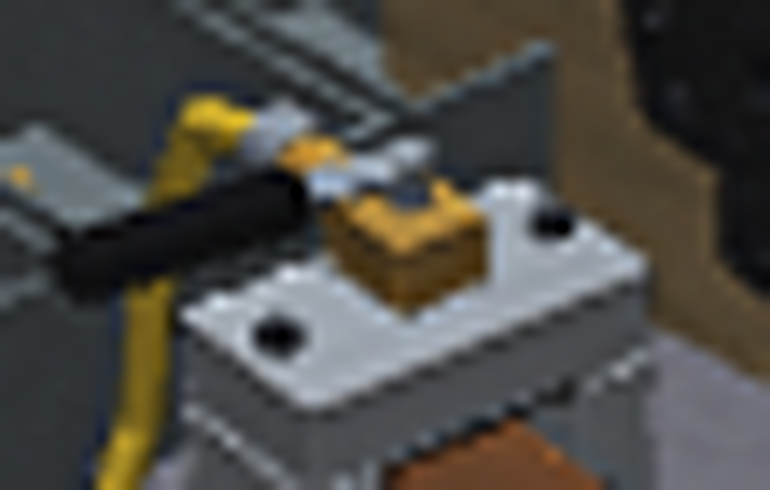

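View pics/s25v.png

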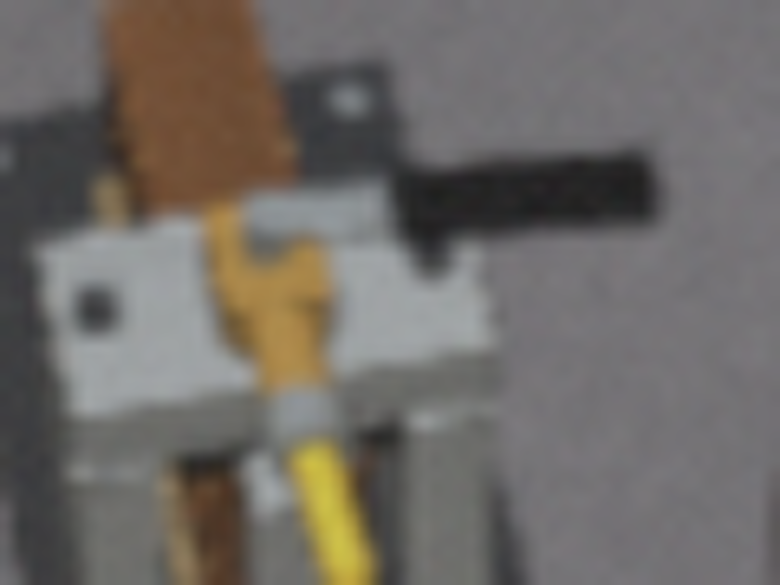

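```bash
cat > v.py <<'E'
from h import *
P=np.array([648,92.]); r=56
def fc(psi,off):
    p=np.radians(psi); return P+r*np.array([np.sin(p),np.cos(p)])-off*np.array([np.cos(p),-np.sin(p)])
E
python3 -c "
from v import *
a=fc(11.5,33);print(a);plan(a[0],a[1],240,85)
ex=np.array([np.cos(np.radians(175)),np.sin(np.radians(175))]);ey=np.array([np.cos(np.radians(85)),np.sin(np.radians(85))])
for psi,off in [(11.5,20),(25,20),(40,21),(55,22),(70,22.5),(80,22.5),(88,22.5),(93,22.5)]:
    f=fc(psi,off);dd=(f-a)/250;print(psi,np.round(f,1),'tx %.3f ty %.3f'%(dd@ex,dd@ey))
"
```

```text
[626.82708907 153.45492529]
tx -0.587 ty 0.243 tz 0.005 spin -0.001 (0.0deg) | pos [475.2 106.  241.5] yawy 85.0 tilt 0.10 F [ 0.3  0.3 -0.3] w 52.3 t 44.75
11.5 [639.6 150.9] tx -0.052 ty -0.006
25 [653.5 151.2] tx -0.107 ty 0.000
40 [667.9 148.4] tx -0.165 ty -0.006
55 [681.3 142.1] tx -0.221 ty -0.026
70 [692.9 132.3] tx -0.271 ty -0.061
80 [699.2 123.9] tx -0.299 ty -0.093
88 [703.2 116.4] tx -0.317 ty -0.121
93 [705.1 111.5] tx -0.327 ty -0.140
```

{"fn": "play_rows", "kwargs": {"targets": [{"tx": -0.15,"ty": 0.08,"tz": 0.0,"spin": 0.0,"gripper": 1.0},{"tx": -0.3,"ty": 0.16,"tz": 0.0,"spin": 0.0,"gripper": 1.0},{"tx": -0.45,"ty": 0.243,"tz": 0.0,"spin": 0.0,"gripper": 1.0},{"tx": -0.587,"ty": 0.243,"tz": 0.0,"spin": 0.0,"gripper": 1.0},{"tx": -0.587,"ty": 0.243,"tz": 0.1,"spin": 0.0,"gripper": 1.0},{"tx": -0.587,"ty": 0.243,"tz": 0.2,"spin": 0.0,"gripper": 1.0},{"tx": -0.587,"ty": 0.243,"tz": 0.2,"spin": 0.0,"gripper": 1.0}]}}

```text
clock: 45.62
position: [625.5, 152.9, 188.1]
ee_rot: [0.044, 0.999, -0.002, -0.004]
contact_force: [-0.0, -0.0, -0.5]
gripper_width: -0.0
```

```bash
python3 -W ignore -c "
from h import *
w=shot('wrist','w26');shot('scene','s26');crop('s26',290,180,370,250,9,'s26c')
plan(626.8,153.4,174,85)"
```

```text
tx 0.002 ty -0.001 tz 0.072 spin -0.000 (0.0deg) | pos [627.3 153.6 192. ] yawy 85.0 tilt 0.08 F [-0.5 -0.3  0.6] w 0.0 t 45.73
```

View pics/w26.png

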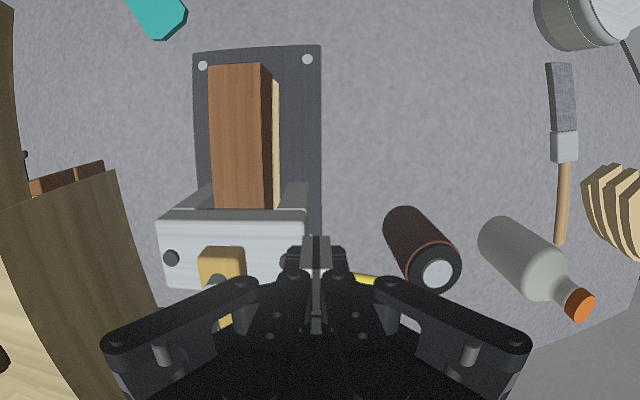

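View pics/s26c.png

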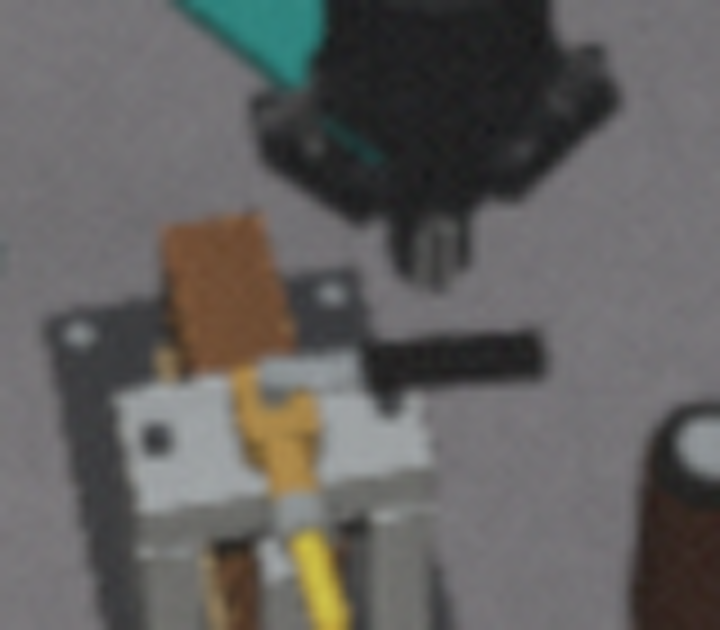

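{"fn": "play_rows", "kwargs": {"targets": [{"tx": 0.0,"ty": 0.0,"tz": 0.06,"spin": 0.0,"gripper": 1.0},{"tx": 0.0,"ty": 0.0,"tz": 0.072,"spin": 0.0,"gripper": 1.0},{"tx": 0.0,"ty": 0.0,"tz": 0.072,"spin": 0.0,"gripper": 1.0},{"tx": -0.026,"ty": -0.003,"tz": 0.072,"spin": 0.0,"gripper": 1.0},{"tx": -0.052,"ty": -0.006,"tz": 0.072,"spin": 0.0,"gripper": 1.0},{"tx": -0.08,"ty": 0.0,"tz": 0.072,"spin": 0.0,"gripper": 1.0},{"tx": -0.107,"ty": 0.0,"tz": 0.072,"spin": 0.0,"gripper": 1.0},{"tx": -0.107,"ty": 0.0,"tz": 0.072,"spin": 0.0,"gripper": 1.0}]}}

```text
clock: 46.72
position: [654.3, 151.5, 174.2]
ee_rot: [0.044, 0.999, 0.0, 0.0]
contact_force: [0.4, 0.9, -0.8]
gripper_width: -0.1
```

```bash
python3 -W ignore -c "
from h import *
shot('scene','s27');crop('s27',290,180,370,250,9,'s27c')
plan(653.5,151.2,174,85)"
```

```text
tx 0.003 ty -0.002 tz 0.002 spin -0.000 (0.0deg) | pos [654.3 151.6 174.4] yawy 85.0 tilt 0.08 F [ 0.3 -0.1  0.2] w 0.0 t 46.77
```

View pics/s27c.png

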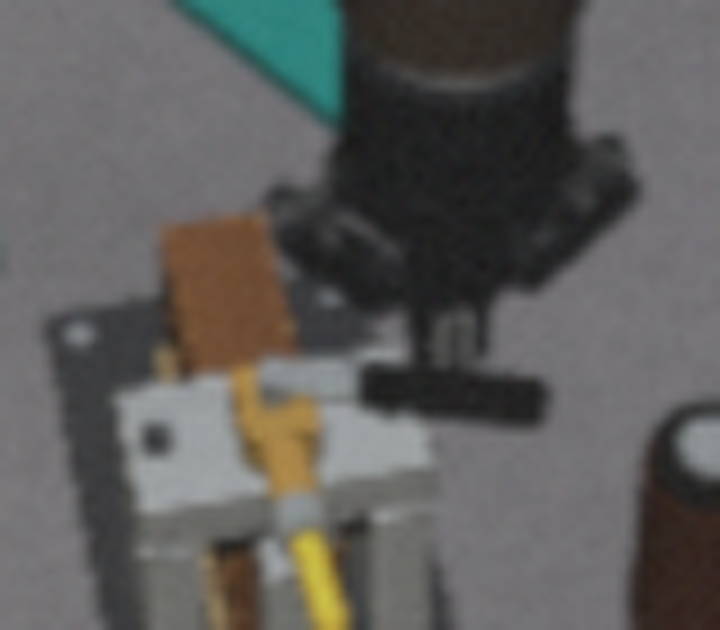

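{"fn": "play_rows", "kwargs": {"targets": [{"tx": -0.03,"ty": -0.002,"tz": 0.0,"spin": 0.0,"gripper": 1.0},{"tx": -0.058,"ty": -0.006,"tz": 0.0,"spin": 0.0,"gripper": 1.0},{"tx": -0.086,"ty": -0.014,"tz": 0.0,"spin": 0.0,"gripper": 1.0},{"tx": -0.114,"ty": -0.026,"tz": 0.0,"spin": 0.0,"gripper": 1.0},{"tx": -0.14,"ty": -0.042,"tz": 0.0,"spin": 0.0,"gripper": 1.0},{"tx": -0.164,"ty": -0.061,"tz": 0.0,"spin": 0.0,"gripper": 1.0},{"tx": -0.18,"ty": -0.077,"tz": 0.0,"spin": 0.0,"gripper": 1.0},{"tx": -0.192,"ty": -0.093,"tz": 0.0,"spin": 0.0,"gripper": 1.0},{"tx": -0.192,"ty": -0.093,"tz": 0.0,"spin": 0.0,"gripper": 1.0}]}}

```text
clock: 47.9
position: [700.0, 123.7, 174.8]
ee_rot: [0.044, 0.999, 0.0, 0.001]
contact_force: [-0.0, -0.2, -0.3]
gripper_width: 0.1
```

```bash
python3 -W ignore -c "
from h import *
shot('scene','s28');crop('s28',290,180,370,250,9,'s28c')
plan(703.2,116.4,174,85)"
```

```text
tx -0.015 ty -0.028 tz 0.003 spin -0.000 (0.0deg) | pos [700.  123.8 174.8] yawy 85.0 tilt 0.09 F [-0.1  1.1  1. ] w 0.3 t 47.95
```

View pics/s28c.png

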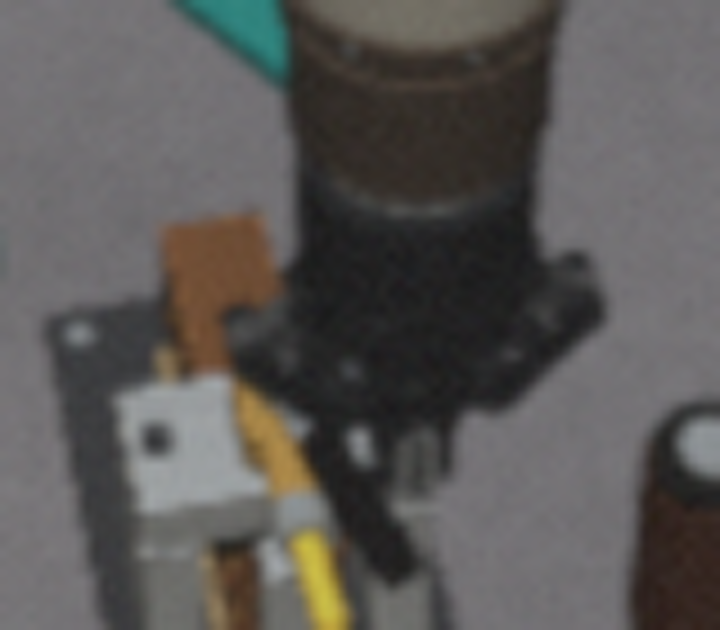

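{"fn": "play_rows", "kwargs": {"targets": [{"tx": -0.008,"ty": -0.014,"tz": 0.0,"spin": 0.0,"gripper": 1.0},{"tx": -0.015,"ty": -0.028,"tz": 0.0,"spin": 0.0,"gripper": 1.0},{"tx": -0.018,"ty": -0.045,"tz": 0.0,"spin": 0.0,"gripper": 1.0},{"tx": -0.018,"ty": -0.045,"tz": 0.0,"spin": 0.0,"gripper": 1.0}]}}

```text
clock: 48.45
position: [703.3, 112.1, 174.8]
ee_rot: [0.044, 0.999, -0.0, 0.0]
contact_force: [-0.4, 0.0, 0.0]
gripper_width: 0.2
```

{"fn": "play_rows", "kwargs": {"targets": [{"tx": 0.0,"ty": -0.01,"tz": 0.0,"spin": 0.0,"gripper": 1.0},{"tx": 0.0,"ty": -0.02,"tz": 0.0,"spin": 0.0,"gripper": 1.0},{"tx": 0.0,"ty": -0.02,"tz": 0.0,"spin": 0.0,"gripper": 1.0}]}}

```text
clock: 48.82
position: [702.9, 107.5, 174.8]
ee_rot: [0.044, 0.999, 0.0, 0.001]
contact_force: [1.9, 2.0, -0.4]
gripper_width: 0.1
```

```bash
python3 -W ignore -c "
from h import *
shot('scene','s29');crop('s29',290,180,370,250,9,'s29c')
plan(703.2,116.4,174,85)"
```

```text
tx 0.001 ty 0.036 tz 0.003 spin -0.000 (0.0deg) | pos [702.8 107.5 174.8] yawy 85.0 tilt 0.05 F [1.7 1.3 0.1] w 0.0 t 48.88
```

View pics/s29c.png

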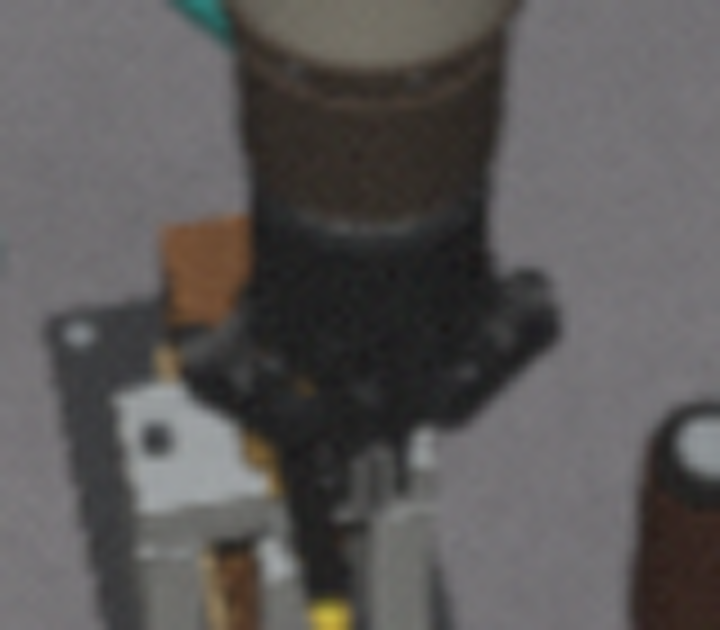

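Nearly aligned with the pipe. I'll push in small steps until I feel the lever's end stop.

{"fn": "play_rows", "kwargs": {"targets": [{"tx": 0.0,"ty": -0.008,"tz": 0.0,"spin": 0.0,"gripper": 1.0},{"tx": 0.0,"ty": -0.016,"tz": 0.0,"spin": 0.0,"gripper": 1.0},{"tx": 0.0,"ty": -0.016,"tz": 0.0,"spin": 0.0,"gripper": 1.0}]}}

```text
clock: 49.25
position: [702.8, 107.0, 174.9]
ee_rot: [0.043, 0.999, 0.003, 0.002]
contact_force: [1.2, 10.9, 0.5]
gripper_width: -0.1
```

{"fn": "play_rows", "kwargs": {"targets": [{"tx": 0.0,"ty": -0.006,"tz": 0.0,"spin": 0.0,"gripper": 1.0},{"tx": 0.0,"ty": -0.012,"tz": 0.0,"spin": 0.0,"gripper": 1.0},{"tx": 0.0,"ty": -0.012,"tz": 0.0,"spin": 0.0,"gripper": 1.0}]}}

```text
clock: 49.62
position: [702.8, 106.7, 174.9]
ee_rot: [0.043, 0.999, 0.004, 0.002]
contact_force: [2.0, 16.0, 0.0]
gripper_width: 0.0
```

{"fn": "play_rows", "kwargs": {"targets": [{"tx": 0.0,"ty": 0.04,"tz": 0.0,"spin": 0.0,"gripper": 1.0},{"tx": 0.0,"ty": 0.08,"tz": -0.05,"spin": 0.0,"gripper": 1.0},{"tx": 0.0,"ty": 0.1,"tz": -0.25,"spin": 0.0,"gripper": 1.0},{"tx": 0.2,"ty": 0.1,"tz": -0.4,"spin": 0.0,"gripper": 1.0},{"tx": 0.4,"ty": 0.0,"tz": -0.5,"spin": 0.0,"gripper": 1.0},{"tx": 0.6,"ty": 0.0,"tz": -0.5,"spin": 0.0,"gripper": 1.0},{"tx": 0.8,"ty": 0.0,"tz": -0.5,"spin": 0.0,"gripper": 1.0},{"tx": 1.0,"ty": 0.0,"tz": -0.5,"spin": 0.0,"gripper": 1.0},{"tx": 1.0,"ty": 0.0,"tz": -0.5,"spin": 0.0,"gripper": 1.0}]}}

```text
clock: 50.75
position: [450.0, 121.3, 301.2]
ee_rot: [0.043, 0.999, 0.0, 0.001]
contact_force: [-0.8, 0.3, 0.2]
gripper_width: -0.2
```

```bash
python3 -W ignore -c "
from h import *
shot('side','d30');crop('d30',260,160,360,250,7,'d30c');shot('scene','s30');crop('s30',290,190,360,260,9,'s30c')
w=shot('wrist','w30')
print(slab(w,200,440,150,330,96))
plan(300,-250,250,90)"
```

```text
{'c': (580.2, 164.9), 'L': 212.9, 'W': 44.8, 'yaw': 48.8, 'near': array([510.1,  84.9]), 'n': 417}
tx 0.481 ty -1.537 tz 0.201 spin -0.112 (5.0deg) | pos [453.3 122.2 300.4] yawy 85.0 tilt 0.08 F [ 0.5 -0.5 -0. ] w 0.2 t 50.90
```

View pics/s30c.png

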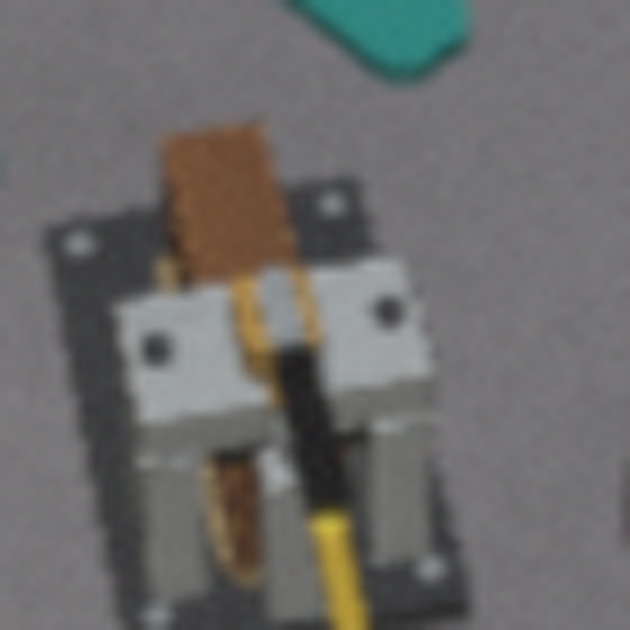

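View pics/d30c.png

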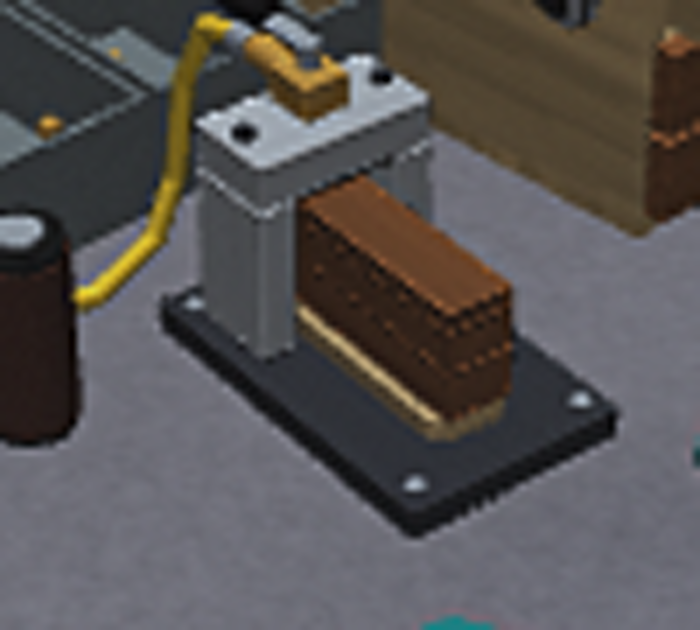

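{"fn": "play_rows", "kwargs": {"targets": [{"tx": 0.02,"ty": -0.2,"tz": 0.0,"spin": -0.05,"gripper": 1.0},{"tx": 0.04,"ty": -0.4,"tz": 0.0,"spin": -0.1,"gripper": 1.0},{"tx": 0.06,"ty": -0.6,"tz": 0.0,"spin": -0.15,"gripper": 1.0},{"tx": 0.08,"ty": -0.8,"tz": 0.0,"spin": -0.15,"gripper": 1.0},{"tx": 0.1,"ty": -1.0,"tz": 0.0,"spin": -0.15,"gripper": 1.0},{"tx": 0.1,"ty": -1.0,"tz": 0.0,"spin": -0.15,"gripper": 1.0}]}}

```text
clock: 51.65
position: [406.1, -127.4, 299.4]
ee_rot: [-0.012, 1.0, -0.0, -0.001]
contact_force: [0.2, -0.5, 1.0]
gripper_width: -0.0
```

```bash
python3 -W ignore -c "
from h import *
plan(308,-287,240,92.5)"
```

```text
tx 0.407 ty -0.629 tz 0.239 spin -0.025 (1.1deg) | pos [ 406.1 -127.4  299.4] yawy 91.4 tilt 0.08 F [ 0.2 -0.5  1. ] w -0.0 t 51.65
```

{"fn": "play_rows", "kwargs": {"targets": [{"tx": 0.05,"ty": -0.2,"tz": 0.0,"spin": -0.02,"gripper": 1.0},{"tx": 0.15,"ty": -0.4,"tz": 0.0,"spin": -0.02,"gripper": 1.0},{"tx": 0.28,"ty": -0.6,"tz": 0.0,"spin": -0.02,"gripper": 1.0},{"tx": 0.407,"ty": -0.629,"tz": 0.05,"spin": -0.02,"gripper": 1.0},{"tx": 0.407,"ty": -0.629,"tz": 0.239,"spin": -0.02,"gripper": 1.0},{"tx": 0.407,"ty": -0.629,"tz": 0.239,"spin": -0.02,"gripper": 1.0}]}}

```text
clock: 52.4
position: [307.6, -284.1, 237.3]
ee_rot: [-0.023, 1.0, 0.002, -0.004]
contact_force: [-0.0, 0.4, 0.3]
gripper_width: -0.2
```

```bash
python3 -W ignore -c "
from h import *
np.set_printoptions(precision=1,suppress=True)
w=shot('wrist','w31')
plan(308,-287,150,92.5)"
```

```text
tx 0.005 ty -0.008 tz 0.358 spin 0.004 (-0.2deg) | pos [ 309.4 -284.9  239.5] yawy 92.7 tilt 0.18 F [1.  0.7 0.3] w -0.4 t 52.45
```

View pics/w31.png

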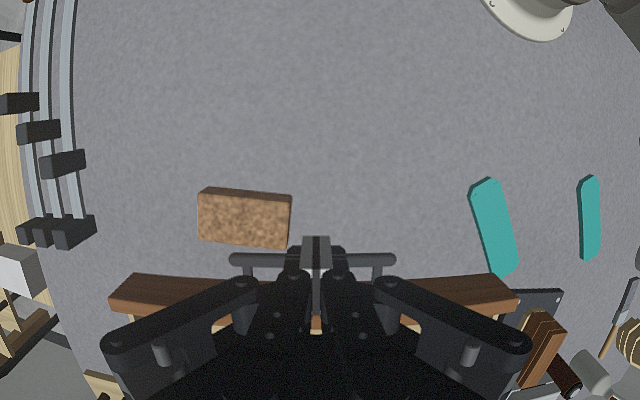

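{"fn": "play_rows", "kwargs": {"targets": [{"tx": 0.005,"ty": -0.008,"tz": 0.12,"spin": 0.0,"gripper": 1.0},{"tx": 0.005,"ty": -0.008,"tz": 0.25,"spin": 0.0,"gripper": 1.0},{"tx": 0.005,"ty": -0.008,"tz": 0.355,"spin": 0.0,"gripper": 1.0},{"tx": 0.005,"ty": -0.008,"tz": 0.355,"spin": 0.0,"gripper": 1.0},{"tx": -0.05,"ty": -0.008,"tz": 0.355,"spin": 0.0,"gripper": 1.0},{"tx": -0.08,"ty": -0.008,"tz": 0.355,"spin": 0.0,"gripper": 1.0},{"tx": -0.12,"ty": -0.008,"tz": 0.355,"spin": 0.0,"gripper": 1.0},{"tx": -0.16,"ty": -0.008,"tz": 0.355,"spin": 0.0,"gripper": 1.0}]}}

```text
clock: 53.45
position: [349.9, -284.9, 151.5]
ee_rot: [-0.023, 1.0, -0.0, 0.0]
contact_force: [-1.4, -1.3, 0.1]
gripper_width: -0.2
```

```bash
python3 -W ignore -c "
from h import *
shot('side','d32');crop('d32',310,70,450,200,5,'d32c')
plan(520,-278,150,92.5)"
```

```text
tx -0.675 ty -0.003 tz 0.007 spin 0.004 (-0.2deg) | pos [ 351.3 -285.1  151.5] yawy 92.7 tilt 0.11 F [ 1.5 -0.4  1.3] w 0.1 t 53.50
```

View pics/d32c.png

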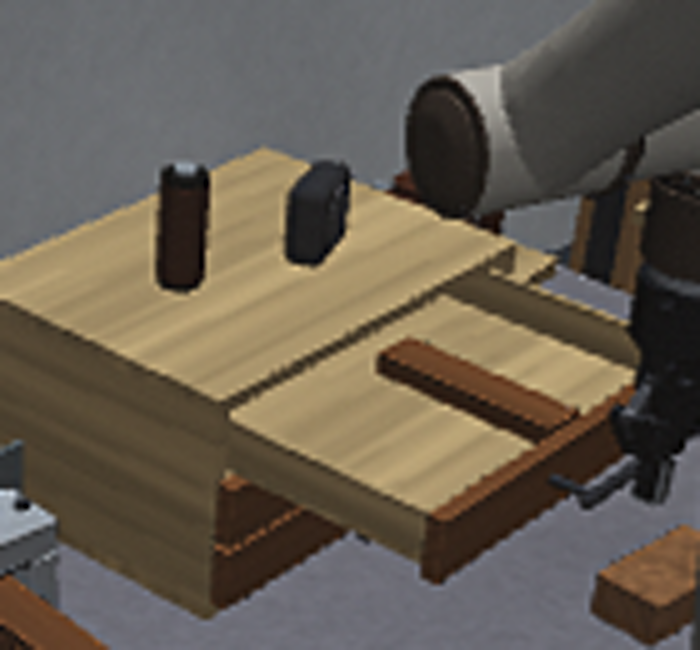

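{"fn": "play_rows", "kwargs": {"targets": [{"tx": -0.06,"ty": 0.0,"tz": 0.003,"spin": 0.0,"gripper": 1.0},{"tx": -0.12,"ty": 0.0,"tz": 0.003,"spin": 0.0,"gripper": 1.0},{"tx": -0.18,"ty": 0.0,"tz": 0.003,"spin": 0.0,"gripper": 1.0},{"tx": -0.24,"ty": 0.0,"tz": 0.003,"spin": 0.0,"gripper": 1.0},{"tx": -0.3,"ty": 0.0,"tz": 0.003,"spin": 0.0,"gripper": 1.0},{"tx": -0.36,"ty": 0.0,"tz": 0.003,"spin": 0.0,"gripper": 1.0},{"tx": -0.42,"ty": 0.0,"tz": 0.003,"spin": 0.0,"gripper": 1.0},{"tx": -0.48,"ty": 0.0,"tz": 0.003,"spin": 0.0,"gripper": 1.0},{"tx": -0.54,"ty": 0.0,"tz": 0.003,"spin": 0.0,"gripper": 1.0},{"tx": -0.6,"ty": 0.0,"tz": 0.003,"spin": 0.0,"gripper": 1.0},{"tx": -0.64,"ty": 0.0,"tz": 0.003,"spin": 0.0,"gripper": 1.0},{"tx": -0.64,"ty": 0.0,"tz": 0.003,"spin": 0.0,"gripper": 1.0}]}}

```text
clock: 55.0
position: [510.2, -277.5, 150.4]
ee_rot: [-0.023, 1.0, -0.0, 0.001]
contact_force: [-0.4, -0.2, 0.8]
gripper_width: -0.1
```

{"fn": "play_rows", "kwargs": {"targets": [{"tx": -0.02,"ty": 0.0,"tz": 0.0,"spin": 0.0,"gripper": 1.0},{"tx": -0.04,"ty": 0.0,"tz": 0.0,"spin": 0.0,"gripper": 1.0},{"tx": -0.04,"ty": 0.0,"tz": 0.0,"spin": 0.0,"gripper": 1.0}]}}

```text
clock: 55.38
position: [519.5, -277.1, 150.5]
ee_rot: [-0.023, 1.0, -0.0, 0.001]
contact_force: [0.1, 1.8, -0.1]
gripper_width: -0.1
```

{"fn": "play_rows", "kwargs": {"targets": [{"tx": -0.012,"ty": 0.0,"tz": 0.0,"spin": 0.0,"gripper": 1.0},{"tx": -0.024,"ty": 0.0,"tz": 0.0,"spin": 0.0,"gripper": 1.0},{"tx": -0.024,"ty": 0.0,"tz": 0.0,"spin": 0.0,"gripper": 1.0}]}}

```text
clock: 55.75
position: [525.4, -276.8, 150.3]
ee_rot: [-0.023, 1.0, -0.0, 0.0]
contact_force: [-0.0, 0.4, 0.0]
gripper_width: 0.1
```

{"fn": "play_rows", "kwargs": {"targets": [{"tx": -0.01,"ty": 0.0,"tz": 0.0,"spin": 0.0,"gripper": 1.0},{"tx": -0.016,"ty": 0.0,"tz": 0.0,"spin": 0.0,"gripper": 1.0},{"tx": -0.016,"ty": 0.0,"tz": 0.0,"spin": 0.0,"gripper": 1.0}]}}

```text
clock: 56.12
position: [527.8, -276.6, 150.2]
ee_rot: [-0.023, 1.0, 0.0, -0.001]
contact_force: [-4.6, -0.6, 3.1]
gripper_width: -0.0
```

{"fn": "play_rows", "kwargs": {"targets": [{"tx": -0.008,"ty": 0.0,"tz": 0.0,"spin": 0.0,"gripper": 1.0},{"tx": -0.012,"ty": 0.0,"tz": 0.0,"spin": 0.0,"gripper": 1.0},{"tx": -0.012,"ty": 0.0,"tz": 0.0,"spin": 0.0,"gripper": 1.0}]}}

```text
clock: 56.5
position: [527.9, -276.6, 150.2]
ee_rot: [-0.023, 1.0, 0.001, -0.004]
contact_force: [-10.2, -0.3, 6.5]
gripper_width: -0.2
```

{"fn": "play_rows", "kwargs": {"targets": [{"tx": 0.06,"ty": 0.0,"tz": 0.0,"spin": 0.0,"gripper": 1.0},{"tx": 0.15,"ty": 0.0,"tz": -0.1,"spin": 0.0,"gripper": 1.0},{"tx": 0.3,"ty": 0.0,"tz": -0.3,"spin": 0.0,"gripper": 1.0},{"tx": 0.4,"ty": 0.0,"tz": -0.5,"spin": 0.0,"gripper": 1.0},{"tx": 0.4,"ty": 0.0,"tz": -0.5,"spin": 0.0,"gripper": 1.0},{"tx": 0.4,"ty": 0.0,"tz": -0.5,"spin": 0.0,"gripper": 1.0}]}}

```text
clock: 57.25
position: [432.3, -280.8, 275.3]
ee_rot: [-0.023, 1.0, 0.0, 0.001]
contact_force: [0.3, 0.1, -1.0]
gripper_width: -0.0
```

```bash
python3 -W ignore -c "
from h import *
np.set_printoptions(precision=1,suppress=True)
shot('side','d33');shot('scene','s33');w=shot('wrist','w33')
crop('d33',260,80,430,250,4,'d33c')
plan()"
```

```text
tx 0.000 ty 0.000 tz 0.000 | pos [ 432.1 -280.7  273.7] yawy 92.7 tilt 0.13 F [ 0.1  0.1 -0.1] w -0.2 t 57.40
```

View pics/d33c.png

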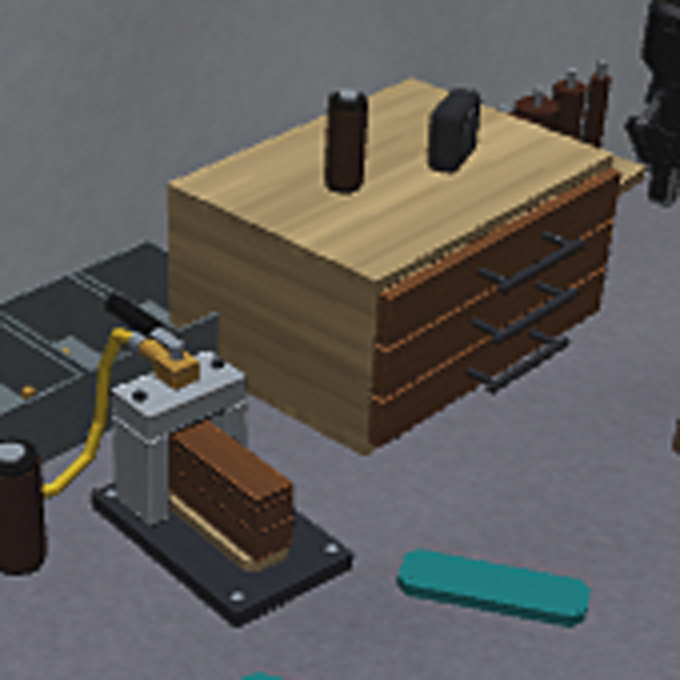

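View pics/s33.png

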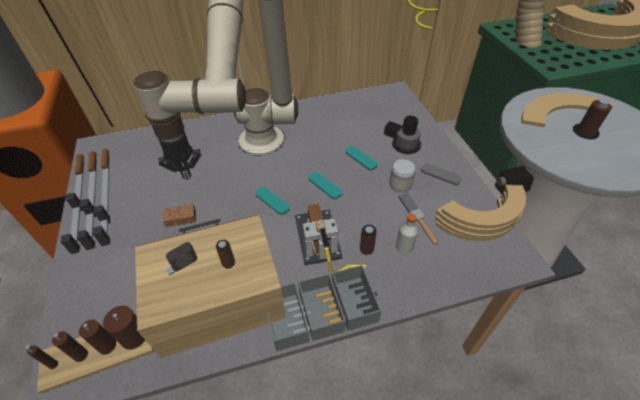

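View pics/w33.png

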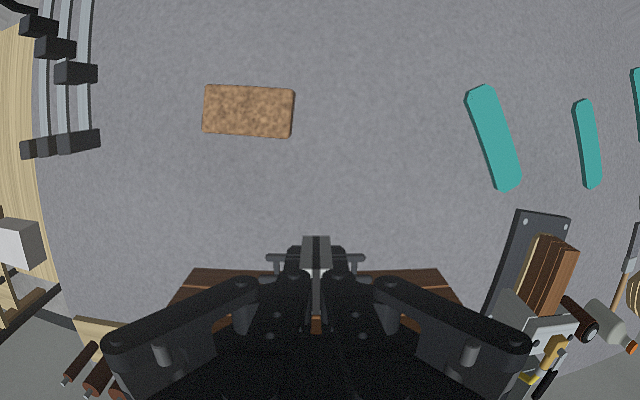

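The drawer front now lines up with the two below it, the lever lies along the pipe, and the pack is flush in the clamp. The arm touches nothing and the bystanders have not moved. I'm handing in.

```bash
python3 -c "
from bench import *
print(job_done()); print(read_state()['clock'])"
```

```text
the job is handed in; nothing more can be done
None
the job is handed in; nothing more can be done
```

The job is handed in at about 57 s on the robot's clock; no verdict was reported.

**What I did**
- **Drawer:** I pulled the top drawer out to its stop.
- **Blank:** Only one plywood blank was present. It was knocked aside just before I gripped it, so I measured it again and laid it home in the clamp.
- **Packers:** I added the 30, 24 and 12 mm packers on top. That makes 78 mm under the 81 mm pad, a gap of about 3 mm by their nominal thicknesses. The 18 mm packer stayed in the drawer.
- **Valve and drawer shut:** I turned the valve lever to its end stop, then pushed the drawer shut until it resisted.

**What the last checks showed**
- **Pack:** All strips met the stop with about 6–8 N of push. The top packer went in under the pad with almost no force on the tool. Its near end measured about 511 mm, as expected for fully home. The side view after the valve turn shows the pack flush and level.
- **Valve and drawer:** The lever lies along the pipe. The drawer's front lines up with the two below it.
- **Bystanders:** They look unmoved in the scene view. The arm was clear of everything.

**Checks that disagreed**
- The scene and side cameras differed by up to about 6 mm in x, so I placed things by the wrist camera and by touch.
- One automatic measurement of the pack, taken after the valve turn, was unusable because it picked up other surfaces. I relied on the pictures for that check.

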